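Fill the roll-box display case and stand it on its kickstand

TASK

Get the display case ready for the rolling bench: while it lies face down, slide every roll box on the table fully home into a bay of its own, lengthwise through the open end (any box in any bay). Then, with the kickstand leg on its back unfolded all the way, tip the case up and leave it standing upright on its toes and the leg, with the boxes still in it. Leave the other things on the table where they are.

Things in the scene. Friction and masses are not known exactly. Their poses are not given: they have to be found in the camera images.
- case: Display case: flat wooden case 150 mm long (x), 141 wide (y), 33 thick (z), 0.62 kg, loose, starting face down. Origin: centre of its face, on the table at the start. Axes: x to its open top end (level at the start, nearly upright once it stands), z out of its back (up at the start), y across. A strip across each end and a middle spine cover the back; boxes inside show between them.
- case_mid (a point): Middle of the case, 16 mm above its origin along z; axes as the case. Four straight bays lie side by side along x, each 24 mm wide, 24 high (4 to 28 mm above the table at the start), 140 deep, open only at the +x end, closed at the other by a 10 mm bottom wall, with 9 mm walls between.
- case_bay0 (a point): Centre of the open mouth of bay 0, 75 mm along the case's x and -49.5 mm along y from case_mid; axes as the case. A box goes in along -x.
- case_bay1 (a point): Centre of the open mouth of bay 1, 75 mm along the case's x and -16.5 mm along y from case_mid; axes as the case. A box goes in along -x.
- case_bay2 (a point): Centre of the open mouth of bay 2, 75 mm along the case's x and +16.5 mm along y from case_mid; axes as the case. A box goes in along -x.
- case_bay3 (a point): Centre of the open mouth of bay 3, 75 mm along the case's x and +49.5 mm along y from case_mid; axes as the case. A box goes in along -x.
- case_toe (a point): Middle of the front lower edge of the case's two rubber toes, at the bottom end of its face: 87 mm from case_mid along -x, 16 mm along -z (on the table at the start). The case tips up about this edge (along y) and stands on it.
- case_grip (a point): Centre of the handle: a round steel crossbar along the case's y with domed ends, 50 mm long, 24 thick, on a post off the back: 52 mm along x and 52 mm along z from case_mid. Pinched by its two ends (jaws closing along y), it turns between the jaws as the case tips up: stiffly in a firm grip, easily in a light one.
- leg (a joint): Angle of the kickstand leg on the case's back, rad: 0 folded along the back, 0.785 fully unfolded at its stop; starts at 0 to 0.2 and stays where left (friction 0.06 N m). Hinge axis along the case's y, 20 mm along x and 32 mm along z from case_mid. Folded, the leg points along -x; its free end rises away from the back as it opens.
- leg_foot (a point): Centre of the leg's foot: a round rubber crossbar along the case's y with domed ends, 50 mm long, 14 thick, 97 mm from the hinge, 15 mm off the back when folded. Pinched by its ends it can turn in the jaws. On the unfolded leg the case stands leaning back 0.26 rad from vertical, the foot about 125 mm behind the toes.
- box0_mid (a point): Centre of roll box 0: plain slim closed wooden box 150 mm long (x), 20 mm square, 50 g, lying flat on the table; all are alike, either end and any side will do. None when absent. Fully home, its centre is 10 mm along the case's x from case_mid and 10 mm of it stand out of the mouth.
- box1_mid (a point): Centre of roll box 1: plain slim closed wooden box 150 mm long (x), 20 mm square, 50 g, lying flat on the table; all are alike, either end and any side will do. None when absent. Fully home, its centre is 10 mm along the case's x from case_mid and 10 mm of it stand out of the mouth.
- box2_mid (a point): Centre of roll box 2: plain slim closed wooden box 150 mm long (x), 20 mm square, 50 g, lying flat on the table; all are alike, either end and any side will do. None when absent. Fully home, its centre is 10 mm along the case's x from case_mid and 10 mm of it stand out of the mouth.
- box3_mid (a point): Centre of roll box 3: plain slim closed wooden box 150 mm long (x), 20 mm square, 50 g, lying flat on the table; all are alike, either end and any side will do. None when absent. Fully home, its centre is 10 mm along the case's x from case_mid and 10 mm of it stand out of the mouth.
- jar: Bystander, loose: amber jar with a steel cap, 64 mm across, 75 mm tall.
- tamper: Bystander, loose: dark wooden block 60 x 90 x 35 mm.
- brush: Bystander, loose: hand brush lying down.
- bowl: Bystander, loose: white bowl 110 mm across, 50 mm tall.
- core: Bystander, loose: upright cardboard roll core, 60 mm across, 60 mm tall.
- spatula: Bystander, loose: spatula lying down.
Mind the look-alikes: they are no part of the job. Leave any turquoise look-alike of the part that bears box1_mid alone.

How it is judged:
On the way, in this order (a step that is already met when the one before it is completed fails the run):
1. every box present is fully home in a bay while the case lies face down (x of box0_mid in the frame of case_mid between 0 and 0.017 m and y of box0_mid in the frame of case_mid between -0.058 and 0.058 m and z of box0_mid in the frame of case_mid between -0.007 and 0.007 m and angle between the x axis of each of box0_mid, box1_mid, box2_mid, box3_mid and the x axis of case_mid, either way round below 0.1 rad and x of box1_mid in the frame of case_mid between 0 and 0.017 m and y of box1_mid in the frame of case_mid between -0.058 and 0.058 m and z of box1_mid in the frame of case_mid between -0.007 and 0.007 m and x of box2_mid in the frame of case_mid between 0 and 0.017 m and y of box2_mid in the frame of case_mid between -0.058 and 0.058 m and z of box2_mid in the frame of case_mid between -0.007 and 0.007 m and x of box3_mid in the frame of case_mid between 0 and 0.017 m and y of box3_mid in the frame of case_mid between -0.058 and 0.058 m and z of box3_mid in the frame of case_mid between -0.007 and 0.007 m and angle between case_mid's own z axis and vertical below 0.3 rad), for 0.2 s.
2. the case stands upright on its toes and its unfolded leg (angle between case_mid's own x axis and vertical between 0.14 and 0.38 rad and value of joint leg above 0.68 rad and height (world z) of leg_foot below 0.016 m and height (world z) of case_toe below 0.01 m), for 0.2 s.
At the end, for the whole second after the job is handed in: Every box present is in a bay, within 7 mm of fully home; the leg is unfolded beyond 0.68 rad; the case stands with toes (within 10 mm) and foot (centre below 16 mm) on the table, its length 0.14 to 0.38 rad from vertical, at rest (all of step 2 and x of box0_mid in the frame of case_mid between 0 and 0.017 m and y of box0_mid in the frame of case_mid between -0.058 and 0.058 m and z of box0_mid in the frame of case_mid between -0.007 and 0.007 m and angle between the x axis of each of box0_mid, box1_mid, box2_mid, box3_mid and the x axis of case_mid, either way round below 0.1 rad and x of box1_mid in the frame of case_mid between 0 and 0.017 m and y of box1_mid in the frame of case_mid between -0.058 and 0.058 m and z of box1_mid in the frame of case_mid between -0.007 and 0.007 m and x of box2_mid in the frame of case_mid between 0 and 0.017 m and y of box2_mid in the frame of case_mid between -0.058 and 0.058 m and z of box2_mid in the frame of case_mid between -0.007 and 0.007 m and x of box3_mid in the frame of case_mid between 0 and 0.017 m and y of box3_mid in the frame of case_mid between -0.058 and 0.058 m and z of box3_mid in the frame of case_mid between -0.007 and 0.007 m and linear speed of case below 0.02 m/s); the robot touches nothing.
It fails at once if a bystander is moved more than 4 cm (distance of any of jar, tamper, brush, bowl, core, spatula from where it was at the start of the episode above 0.04 m).
Of box0, box1, box2, box3 only 2 to 4 are there at a start; the rules pass over those that are not, and their reading is None.
At some moment in a run one of box0, box1, box2, box3 may be knocked a few centimetres aside while the robot is not near it.
Once in a run the grip may slacken for a moment while it holds something.
It also fails if it takes over 210 s, if anything falls off the work surface, if the arm or the gripper's body presses on something with over 40 N, if the wrist force passes 120 N, or if a joint passes its speed limit or range.

ROBOT

A 7-joint arm with a two-finger parallel gripper is mounted at the origin on the work surface. World frame = base frame: x ahead of the robot, y to its left, z up, the work surface at z = 0. Lengths are in m, angles in rad, forces in N, time in s.
With the tool pointing down it reaches from about 0.35 to 0.9 m from the base axis. Payload 8.1 kg.
Tool frame: the origin (TCP) lies at the very end of the fingers, on their centre line; the grasp point (between the pads) lies 19 mm behind it (arm.grip_depth is the distance from the TCP to the grasp point, in m); x points along the fingers, z is the direction in which the jaws open and shut, and the axes are right-handed (so a half turn about x gives the same grasp; the last joint's range is limited). The gripper opens to 92 mm and grips with 3 to 60 N. Pads are 19 mm wide; open, the fingers measure 130 mm over their backs; the gripper's body (75 mm by 190 mm) begins 47 mm behind the grasp point.
Start: joints at [-1.288, 0.434, 0.025, 1.573, -0.012, 1.134, -0.075], TCP at [0.235, 0.579, 0.227] pointing down, gripper open.
Joint ranges: [-2.62, 2.62], [-0.44, 2.09], [-1.27, 1.32], [0.08, 2.57], [-1.32, 4.46], [0.12, 2], [-2.74, 2.74]. Speed limits (rad/s): [2.22, 2.22, 3.01, 3.01, 3.14, 3.14, 3.14].

INTERFACE

Orientations are given as a rotation vector (axis times angle).
In Python, from cell import status, cams, arm gives the robot as it stands. The module is installed in compiled form; this text tells all that it offers.
- The arm moves only by the tool step_arm, never from a script. Its argument "rows" is a list of rows, each a list of 7 numbers: the gripper command: -1 is fully open, 1 is shut, values between are in proportion, then the shift along the tool's x, y, z as a fraction of full scale, then the turn, a rotation vector about the tool's x, y, z as a fraction of full scale. In form: [[grip, x, y, z, rx, ry, rz], ...]. A call has 1 to 12 rows; each row is the pose to reach, as a shift and turn from the pose commanded when the call began, along the tool's axes at that moment; what a row does not reach only later rows make up. Full scale, the value 1, is 80 cm for a shift and 60 degrees for a turn. A row lasts 1/12 s, in which the tool goes at most 41.7 mm and 7.16 degrees, less where a joint would pass 70% of its speed; a pose out of reach is approached as far as the arm can. A call with a number of a shift or a turn outside -1 to 1 is refused whole. A call with a gripper value outside its range is refused whole. The fingers move at their own pace and stop on an object; "newtons" is the grip in N (left out, the last holds). Time passes only in rows, so rows that repeat a pose let the fingers close. It gives the time, the measured TCP pose, the force and the opening at its end, in the units of the state.
- status.observe(): the state, without advancing time (a new reading comes with each control period).
- cams.get_image(name): name is "scene" or "top" or "wrist"; returns a dict with "pixels" (400x640x3 uint8, red, green, blue), "range_z" (400x640 float32, m along the optical axis (not along the pixel's ray), 0 where there is no reading), "camera_matrix" (3x3 intrinsics, pixels), "distortion" ([k1, k2, p1, p2, k3] as OpenCV has them; the pictures are not rectified), "eye" and "attitude" of the camera in the world; the wrist camera has in their place "tool_from_camera" (4x4, takes a point from camera to tool coordinates, whose origin is the TCP and whose axes are the tool frame's). Camera axes: x right, y down, z forward; pixel columns grow to the right and rows downward; lengths in m; the calibration is good to about 2 mm. A picture is of the moment at which its call begins: read the wrist's pose just before it.
- arm.sign_off(): hands the job in, once; it reports no verdict.
The state is a dict: "clock": time; "joints": joint angles; "dq": joint speeds; "joint_efforts": joint torques, N m; "position": TCP position; "ee_rot": TCP orientation; "force": force on the tool from outside, world axes, zero at the start; "ft_torque": the same for the moment, N m; "width": opening from 0.0 (shut) to 1.0 (fully open).
Only numpy, scipy, OpenCV 4.12 (cv2) and the standard library are available. Lean on these libraries where they do the work, as an engineer would, in place of code of your own. Each camera call takes 0.05 s, during which the arm holds its last target.

## Working session

There is one attempt and no reset: what is moved stays moved. The work goes in short steps, Python scripts to look and compute and a tool call to move; the robot and the scene stay as the last step left them, time stands still between calls to the robot, and variables do not carry over. Pictures are saved under pics/ and viewed, and the job is handed in when it is done.

Besides the shell and the picture viewer there is one more tool, called after ">>>" by a JSON object that holds its "api" and its "payload". step_arm: Moves the arm, as the interface text tells. Its arguments: {"type":"object","properties":{"rows":{"type":"array","items":{"type":"array","items":{"type":"number"}}},"newtons":{"type":"number"}},"required":["rows"]}

```bash
mkdir -p pics; ls; python3 - <<'E'
from cell import status,cams,arm
import cv2
s=status.observe(); print(s); print(arm.grip_depth)
for n in ["scene","top","wrist"]:
    im=cams.get_image(n); cv2.imwrite(f"pics/{n}0.png",im["pixels"][:,:,::-1])
    print(n,im["camera_matrix"],im["distortion"],im.get("eye"),im.get("attitude"),im.get("tool_from_camera"))
E
```

```text
pics
{'clock': 0.0, 'joints': array([-1.2875415 ,  0.43519785,  0.02497376,  1.57411727, -0.01156979,
        1.13398356, -0.07511694]), 'dq': array([ 0.00107885,  0.0013286 ,  0.00044018, -0.00033126, -0.0021005 ,
        0.00054474, -0.00041438]), 'joint_efforts': array([-6.43195872e-04, -6.67853451e+01,  9.84845795e-01, -3.14476132e+01,
       -6.04025018e-02,  4.26907022e-02,  1.47190449e-04]), 'position': array([0.23508858, 0.57854369, 0.2259528 ]), 'ee_rot': array([-0.92137965,  1.36863976,  0.9197193 ]), 'force': array([ 0.40666281,  0.12325622, -0.2377985 ]), 'ft_torque': array([ 0.06509162, -0.00110655, -0.01124144]), 'width': 1.0020452122604373}
0.0188
scene [[435.12863468   0.         320.72301043]
 [  0.         435.12863468 197.28912128]
 [  0.           0.           1.        ]] [-0.1022149  0.         0.         0.         0.       ] [ 1.13752319 -0.41897093  1.04940366] [-2.25682944 -1.15187643  0.36450758] None
top [[484.81868548   0.         319.54479631]
 [  0.         484.81868548 187.95076032]
 [  0.           0.           1.        ]] [-0.0331074  0.         0.         0.         0.       ] [0.26250209 0.02734954 1.64274574] [-2.09647879  2.14931183 -0.18825365] None
wrist [[310.19258781   0.         323.65967188]
 [  0.         310.19258781 197.1862928 ]
 [  0.           0.           1.        ]] [-0.03286174  0.          0.          0.          0.        ] None None [[ 7.84219313e-04 -2.68861540e-01  9.63178518e-01 -1.56910851e-01]
 [-1.77859523e-04 -9.63178836e-01 -2.68861484e-01  7.16608575e-02]
 [ 9.99999677e-01  3.95358962e-05 -8.03163030e-04 -6.90231596e-04]
 [ 0.00000000e+00  0.00000000e+00  0.00000000e+00  1.00000000e+00]]
```

View pics/top0.png

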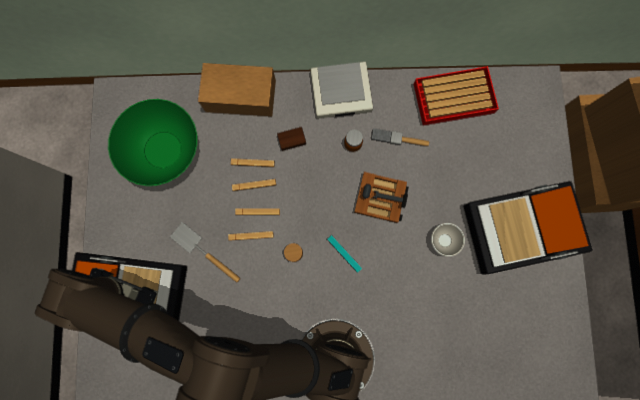

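View pics/scene0.png

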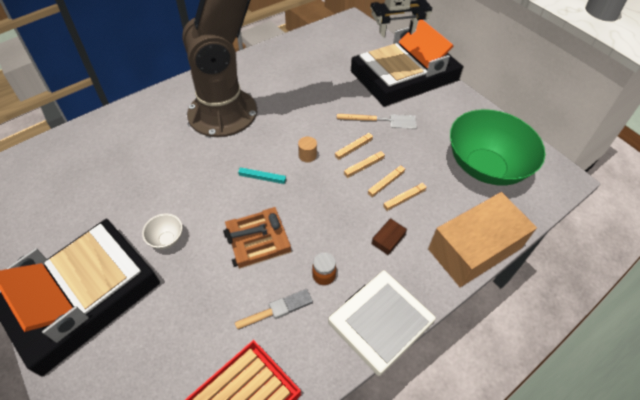

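View pics/wrist0.png

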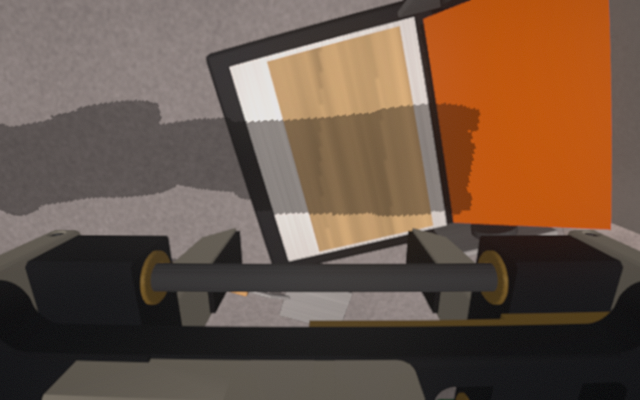

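```bash
cat > h.py <<'E'
from cell import status,cams,arm
import numpy as np,cv2
from scipy.spatial.transform import Rotation as R
def grab(n):
    s=status.observe(); im=cams.get_image(n)
    if n=="wrist":
        T=np.eye(4);T[:3,:3]=R.from_rotvec(s["ee_rot"]).as_matrix();T[:3,3]=s["position"]
        im["T"]=T@im["tool_from_camera"]
    else:
        T=np.eye(4);a=np.array(im["attitude"])
        T[:3,:3]=R.from_rotvec(a).as_matrix() if a.shape==(3,) else a
        T[:3,3]=im["eye"];im["T"]=T
    return im
def cloud(im):
    h,w=im["range_z"].shape
    u,v=np.meshgrid(np.arange(w),np.arange(h))
    p=cv2.undistortPoints(np.stack([u,v],-1).reshape(-1,1,2).astype(np.float64),im["camera_matrix"],np.array(im["distortion"])).reshape(h,w,2)
    z=im["range_z"];P=np.dstack([p[...,0]*z,p[...,1]*z,z])
    W=P@im["T"][:3,:3].T+im["T"][:3,3]
    W[z==0]=np.nan
    return W
def save(img,name,box=None,k=1):
    a=img["pixels"][:,:,::-1] if isinstance(img,dict) else img
    if box: x0,y0,x1,y1=box;a=a[y0:y1,x0:x1]
    a=cv2.resize(a,None,fx=k,fy=k,interpolation=cv2.INTER_CUBIC);cv2.imwrite("pics/"+name,a)
E
python3 - <<'E'
from h import *
im=grab("top");W=cloud(im);save(im,"top_case.png",(320,150,440,240),6);save(im,"top_boxes.png",(160,140,300,290),4)
sc=grab("scene");save(sc,"scene_case.png",(200,190,310,280),6)
np.save("W.npy",W)
for u,v in [(232,161),(272,163),(234,186),(273,182),(237,211),(278,212),(230,237),(271,235),(361,175),(409,178),(404,220),(354,213),(370,190),(404,197),(381,196),(345,254),(390,186),(380,185)]:
    print(u,v,W[v,u].round(3))
E
```

```text
232 161 [0.666 0.334 0.016]
272 163 [0.654 0.195 0.02 ]
234 186 [0.577 0.326 0.017]
273 182 [0.587 0.191 0.023]
237 211 [0.491 0.314 0.019]
278 212 [0.483 0.175 0.023]
230 237 [0.403 0.338 0.017]
271 235 [0.406 0.199 0.023]
361 175 [ 0.608 -0.111 -0.   ]
409 178 [ 0.592 -0.276  0.004]
404 220 [ 0.448 -0.252 -0.001]
354 213 [ 0.476 -0.082  0.   ]
370 190 [ 0.542 -0.133  0.07 ]
404 197 [ 0.516 -0.244  0.07 ]
381 196 [ 0.524 -0.17   0.054]
345 254 [ 0.337 -0.046  0.017]
390 186 [ 0.566 -0.209  0.004]
380 185 [ 0.567 -0.172  0.023]
```

View pics/top_case.png

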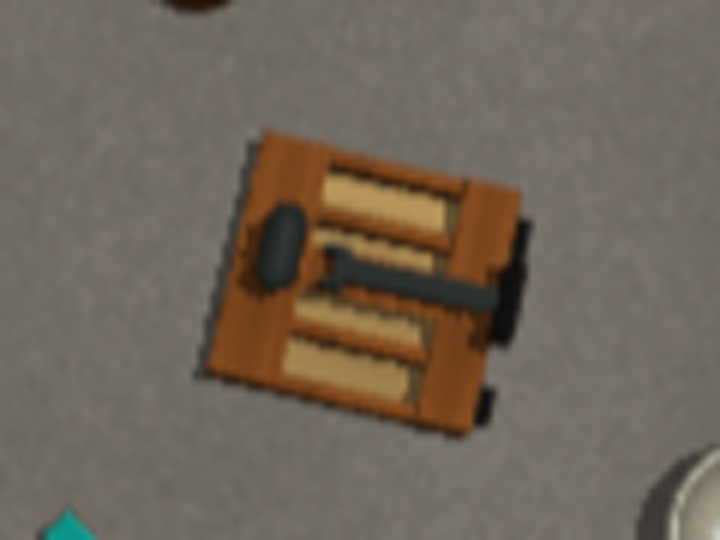

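View pics/scene_case.png

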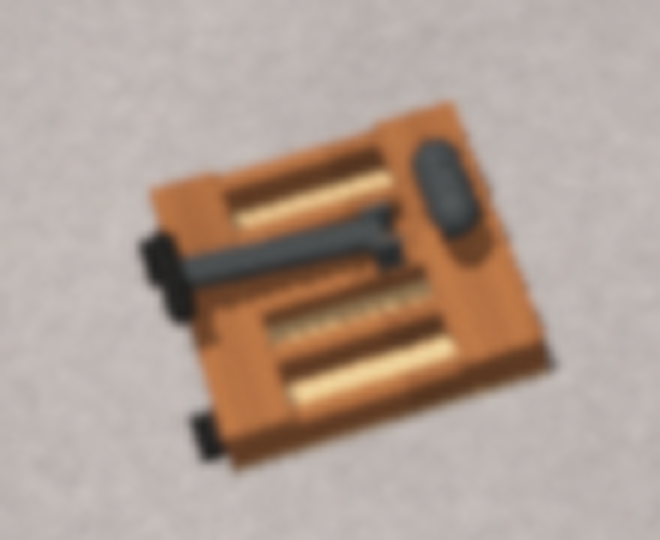

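View pics/top_boxes.png

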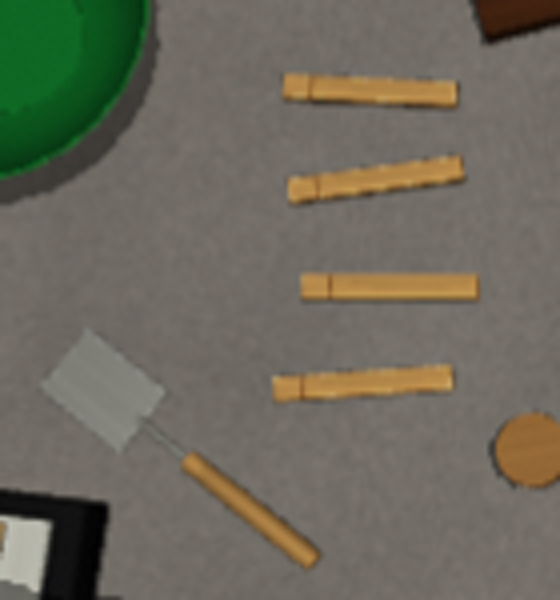

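```bash
cat > est.py <<'E'
from h import *
def boxes(W,reg=(0.36,0.72,0.12,0.38),zr=(0.011,0.03)):
    m=(W[...,2]>zr[0])&(W[...,2]<zr[1])&(W[...,0]>reg[0])&(W[...,0]<reg[1])&(W[...,1]>reg[2])&(W[...,1]<reg[3])
    n,l,st,c=cv2.connectedComponentsWithStats(m.astype(np.uint8))
    out=[]
    for i in range(1,n):
        if st[i,4]<60: continue
        p=W[l==i]; r=cv2.minAreaRect((p[:,:2]*1000).astype(np.float32)); b=cv2.boxPoints(r)
        e=[b[1]-b[0],b[2]-b[1]]; a=max(e,key=np.linalg.norm); a=a/np.linalg.norm(a); a=a*np.sign(a[1])
        out.append((np.array(r[0])/1000,np.sort(r[1])/1000,a,np.degrees(np.arctan2(-a[0],a[1])),np.median(p[:,2])))
    return out
E
python3 - <<'E'
from est import *
W=np.load("W.npy")
for o in boxes(W): print([np.round(x,4) for x in o])
m=(W[...,2]>.029)&(W[...,2]<.037)&(W[...,0]>.4)&(W[...,0]<.65)&(W[...,1]>-.3)&(W[...,1]<-.03)
p=W[m];r=cv2.minAreaRect((p[:,:2]*1000).astype(np.float32));print(r,np.median(p[:,2]))
s=status.observe();print(R.from_rotvec(s["ee_rot"]).as_matrix().round(3))
E
```

```text
[array([0.6613, 0.2641]), array([0.0227, 0.1479]), array([0.0779, 0.997 ], dtype=float32), np.float32(-4.4693), np.float64(0.0187)]
[array([0.5829, 0.2588]), array([0.0217, 0.1496]), array([-0.1047,  0.9945], dtype=float32), np.float32(6.0095), np.float64(0.0188)]
[array([0.4895, 0.2468]), array([0.0209, 0.1501]), array([0.0327, 0.9995], dtype=float32), np.float32(-1.8711), np.float64(0.019)]
[array([0.4082, 0.2705]), array([0.0208, 0.1494]), array([-0.0484,  0.9988], dtype=float32), np.float32(2.7749), np.float64(0.019)]
((528.0371704101562, -171.6280059814453), (150.1360321044922, 142.413330078125), 74.81874084472656) 0.0322587961162637
[[-0.    -0.926  0.376]
 [-0.001  0.376  0.926]
 [-1.    -0.    -0.001]]
```

```bash
cat > mv.py <<'E'
from h import *
import sys
def pose(e,tilt):
    e=np.array([e[0],e[1],0.]);e/=np.linalg.norm(e);zw=np.array([0,0,1.]);t=np.radians(tilt)
    x=-np.cos(t)*zw-np.sin(t)*e;y=np.cos(t)*e-np.sin(t)*zw
    return np.stack([x,y,np.cross(x,y)],1)
def rows(pos,Rt):
    s=status.observe();Rc=R.from_rotvec(s["ee_rot"]).as_matrix()
    d=Rc.T@(np.array(pos)-s["position"])/0.8
    r=R.from_matrix(Rc.T@Rt).as_rotvec()/np.radians(60)
    print("t",round(s["clock"],2),"pos",s["position"].round(4),"|d|mm",round(np.linalg.norm(d)*800),"deg",round(np.linalg.norm(r)*60,1))
    print("ROW",[round(float(v),4) for v in d],[round(float(v),4) for v in r])
E
python3 - <<'E'
from mv import *
c=np.array([.6613,.2641]);a=np.array([.0779,.997]);p=c+.060*a
rows([*p,.15],pose(a,25))
E
```

```text
t 0.25 pos [0.2351 0.5789 0.2263] |d|mm 506 deg 76.0
ROW [0.0956, -0.6189, -0.0925] [1.1858, 0.2623, -0.3589]
```

>>> {"api": "step_arm", "payload": {"rows": [[-0.1,0.04,-0.4,-0.06,0.7,0.15,-0.21],[-0.1,0.04,-0.4,-0.06,0.7,0.15,-0.21],[-0.1,0.04,-0.4,-0.06,0.7,0.15,-0.21],[-0.1,0.04,-0.4,-0.06,0.7,0.15,-0.21],[-0.1,0.04,-0.4,-0.06,0.7,0.15,-0.21],[-0.1,0.04,-0.4,-0.06,0.7,0.15,-0.21],[-0.1,0.04,-0.4,-0.06,0.7,0.15,-0.21],[-0.1,0.04,-0.4,-0.06,0.7,0.15,-0.21],[-0.1,0.04,-0.4,-0.06,0.7,0.15,-0.21],[-0.1,0.04,-0.4,-0.06,0.7,0.15,-0.21]], "newtons": 30}}

```text
clock: 1.08
position: [0.5156, 0.4117, 0.1943]
ee_rot: [-0.556, 1.541, 0.135]
force: [-1.2, 0.7, 0.0]
width: 0.552
```

```bash
python3 - <<'E'
from mv import *
c=np.array([.6613,.2641]);a=np.array([.0779,.997]);p=c+.060*a
rows([*p,.15],pose(a,25));print(status.observe()["joints"].round(2))
E
```

```text
t 1.08 pos [0.5156 0.4117 0.1943] |d|mm 180 deg 31.0
ROW [0.0911, -0.1607, 0.1277] [0.4812, 0.1092, -0.1506]
[-1.06  0.62  0.32  1.41  0.04  1.29 -0.35]
```

>>> {"api": "step_arm", "payload": {"rows": [[-0.1,0.091,-0.161,0.128,0.481,0.109,-0.15],[-0.1,0.091,-0.161,0.128,0.481,0.109,-0.15],[-0.1,0.091,-0.161,0.128,0.481,0.109,-0.15],[-0.1,0.091,-0.161,0.128,0.481,0.109,-0.15],[-0.1,0.091,-0.161,0.128,0.481,0.109,-0.15],[-0.1,0.091,-0.161,0.128,0.481,0.109,-0.15],[-0.1,0.091,-0.161,0.128,0.481,0.109,-0.15],[-0.1,0.091,-0.161,0.128,0.481,0.109,-0.15]]}}

```text
clock: 1.75
position: [0.6634, 0.3294, 0.1504]
ee_rot: [-0.286, 1.56, -0.393]
force: [-0.3, 0.5, 0.1]
width: 0.551
```

```bash
python3 - <<'E'
from mv import *
from est import *
im=grab("wrist");W=cloud(im);save(im,"w1.png")
for o in boxes(W,(.36,.75,.05,.42)): print([np.round(x,4) for x in o])
c=np.array([.6613,.2641]);a=np.array([.0779,.997]);p=c+.060*a
rows([*p,.008],pose(a,25));print(status.observe()["joints"].round(2))
E
```

```text
[array([0.6606, 0.2654]), array([0.0205, 0.1499]), array([0.0769, 0.997 ], dtype=float32), np.float32(-4.4125), np.float64(0.0191)]
[array([0.5814, 0.2676]), array([0.0214, 0.1348]), array([-0.1053,  0.9944], dtype=float32), np.float32(6.0464), np.float64(0.0191)]
[array([0.4082, 0.2709]), array([0.0232, 0.151 ]), array([-0.045,  0.999], dtype=float32), np.float32(2.5814), np.float64(0.0189)]
[array([0.4903, 0.262 ]), array([0.0224, 0.1235]), array([0.0213, 0.9998], dtype=float32), np.float32(-1.2212), np.float64(0.019)]
t 1.8 pos [0.6633 0.3296 0.1509] |d|mm 143 deg 0.6
ROW [0.1651, 0.0685, 0.0041] [0.0078, 0.0021, -0.0045]
[-0.9   0.9   0.48  1.08 -0.02  1.48 -0.6 ]
```

View pics/w1.png

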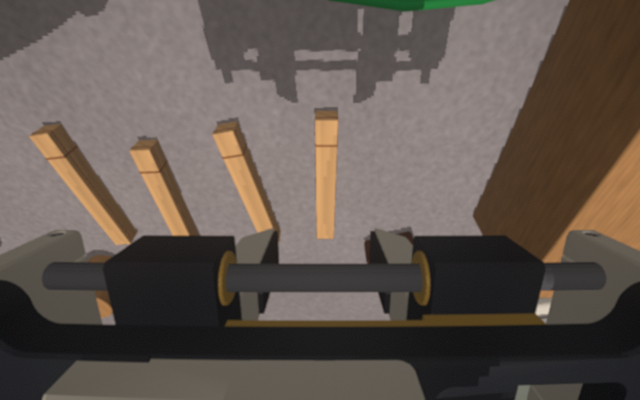

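```bash
python3 - <<'E'
import numpy as np
W=np.load("W.npy")
m=(W[...,2]>.03)&(W[...,0]>.68)&(W[...,1]>.15)&(W[...,1]<.5)
p=W[m];print(np.nanpercentile(p,[1,50,99],axis=0)); print(p[p[:,1]<.45][:,0].min())
E
```

```text
[[0.70176164 0.15823778 0.03176611]
 [0.88204724 0.31584341 0.10689265]
 [0.97914702 0.4941426  0.11667624]]
0.6836478980951489
```

>>> {"api": "step_arm", "payload": {"rows": [[-0.1,0.12,0.05,0.0,0.008,0.002,-0.004],[-0.1,0.12,0.05,0.0,0.008,0.002,-0.004],[-0.1,0.12,0.05,0.0,0.008,0.002,-0.004],[-0.1,0.12,0.05,0.0,0.008,0.002,-0.004],[-0.1,0.12,0.05,0.0,0.008,0.002,-0.004]]}}

```text
clock: 2.22
position: [0.663, 0.3244, 0.0468]
ee_rot: [-0.283, 1.56, -0.406]
force: [0.2, 0.5, 1.3]
width: 0.55
```

```bash
python3 - <<'E'
from mv import *
c=np.array([.6606,.2650]);a=np.array([.0775,.997]);p=c+.060*a
rows([*p,.008],pose(a,25))
E
```

```text
t 2.22 pos [0.663  0.3244 0.0468] |d|mm 39 deg 0.2
ROW [0.0436, 0.0213, 0.0028] [-0.0015, -0.0012, 0.0017]
```

>>> {"api": "step_arm", "payload": {"rows": [[-0.1,0.044,0.021,0.003,0,0,0],[-0.1,0.044,0.021,0.003,0,0,0],[-0.1,0.044,0.021,0.003,0,0,0],[1,0.044,0.021,0.003,0,0,0],[1,0.044,0.021,0.003,0,0,0],[1,0.044,0.021,0.003,0,0,0],[1,0.044,0.021,0.003,0,0,0],[1,0.044,0.021,0.003,0,0,0]]}}

```text
clock: 2.88
position: [0.6671, 0.3234, 0.0085]
ee_rot: [-0.28, 1.559, -0.407]
force: [-0.0, -0.7, -0.3]
width: 0.231
```

```bash
python3 - <<'E'
from mv import *
s=status.observe();print(s["position"],s["width"]*92,s["force"])
a=np.array([.0775,.997])
rows(s["position"]+[0,0,.09],pose(a,25))
E
```

```text
[0.66710448 0.32336514 0.00846215] 21.2571224857505 [-0.02379524 -0.67233856 -0.26168429]
t 2.88 pos [0.6671 0.3234 0.0085] |d|mm 90 deg 0.3
ROW [-0.1019, -0.0477, 0.0002] [-0.0042, -0.0, 0.0011]
```

>>> {"api": "step_arm", "payload": {"rows": [[1,-0.102,-0.048,0,0,0,0],[1,-0.102,-0.048,0,0,0,0],[1,-0.102,-0.048,0,0,0,0],[1,-0.102,-0.048,0,0,0,0]]}}

```text
clock: 3.22
position: [0.6691, 0.3238, 0.1026]
ee_rot: [-0.277, 1.553, -0.405]
force: [-0.3, 0.1, -0.5]
width: 0.213
```

```bash
cat > case.py <<'E'
from mv import *
C=np.array([.528,-.1716]);TH=74.8
def setc():
    e=np.array([np.cos(np.radians(TH)),np.sin(np.radians(TH))]);y=np.array([-e[1],e[0]]);return e,y
def bay(i,out):
    e,y=setc();return C+e*(.075+out)+y*(-.0495+.033*i)
E
python3 - <<'E'
from case import *
im=grab("wrist");save(im,"w2.png")
e,y=setc();p=bay(0,.1335+.02)
print(status.observe()["width"]);rows([*p,.06],pose(e,25))
E
```

```text
0.2160168449151633
t 3.27 pos [0.6677 0.3235 0.0998] |d|mm 292 deg 10.5
ROW [0.1977, -0.3067, -0.0108] [0.1574, 0.0774, -0.001]
```

View pics/w2.png

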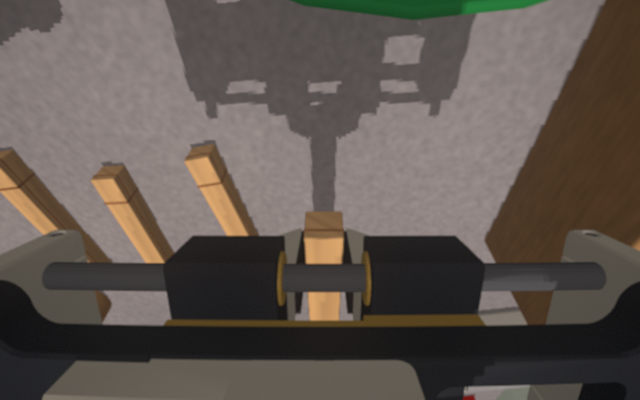

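>>> {"api": "step_arm", "payload": {"rows": [[1,0.198,-0.307,-0.011,0.157,0.077,0],[1,0.198,-0.307,-0.011,0.157,0.077,0],[1,0.198,-0.307,-0.011,0.157,0.077,0],[1,0.198,-0.307,-0.011,0.157,0.077,0],[1,0.198,-0.307,-0.011,0.157,0.077,0],[1,0.198,-0.307,-0.011,0.157,0.077,0],[1,0.198,-0.307,-0.011,0.157,0.077,0],[1,0.198,-0.307,-0.011,0.157,0.077,0],[1,0.198,-0.307,-0.011,0.157,0.077,0],[1,0.198,-0.307,-0.011,0.157,0.077,0]]}}

```text
clock: 4.1
position: [0.6337, 0.0353, 0.0574]
ee_rot: [-0.138, 1.595, -0.55]
force: [-0.1, 0.0, 0.2]
width: 0.212
```

```bash
python3 - <<'E'
from case import *
im=grab("top");save(im,"t2.png",(260,120,440,240),4);np.save("W2.npy",cloud(im))
sc=grab("scene");save(sc,"s2.png",(200,100,420,290),3)
W=cloud(im)
m=(W[...,2]>.029)&(W[...,2]<.037)&(W[...,0]>.4)&(W[...,0]<.65)&(W[...,1]>-.3)&(W[...,1]<-.03)
p=W[m];r=cv2.minAreaRect((p[:,:2]*1000).astype(np.float32));print(r)
e,y=setc();p=bay(0,.1335+.02)
rows([*p,.014],pose(e,25))
E
```

```text
((527.7154541015625, -171.56732177734375), (150.08847045898438, 141.58261108398438), 74.79791259765625)
t 4.2 pos [0.6343 0.037  0.0576] |d|mm 44 deg 0.3
ROW [0.0498, 0.0223, 0.0021] [0.0037, -0.0016, 0.0012]
```

View pics/t2.png

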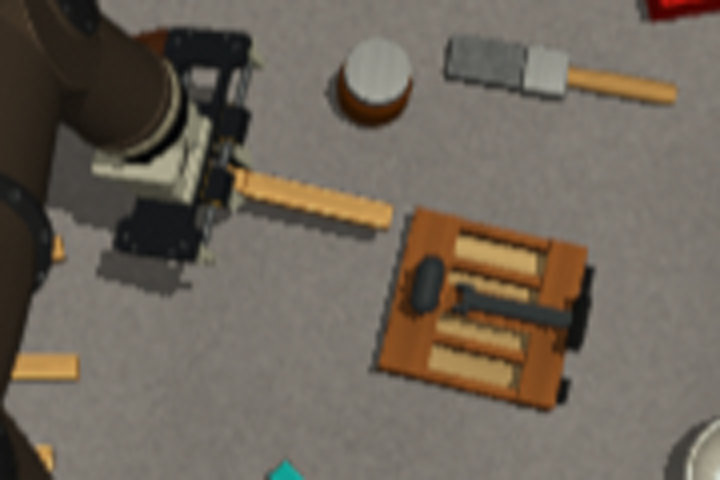

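View pics/s2.png

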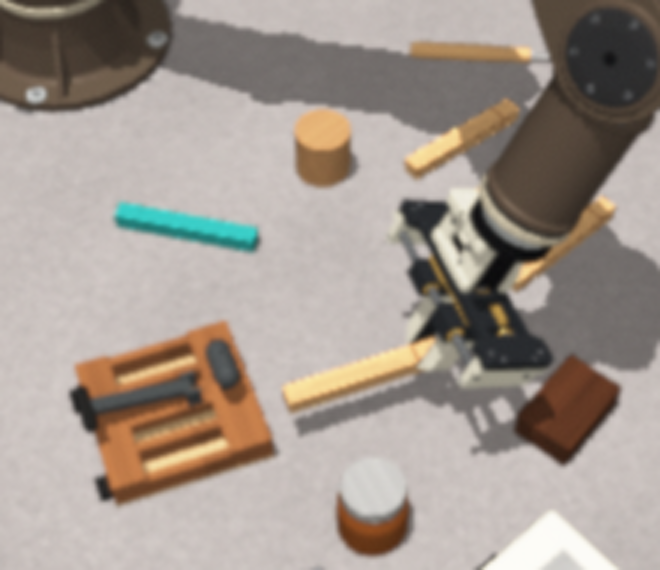

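```bash
cat > held.py <<'E'
from case import *
def held(im,zc):
    """fit of held box top in case frame; zc approx box top height"""
    W=cloud(im);hsv=cv2.cvtColor(im["pixels"],cv2.COLOR_RGB2HSV)
    s=status.observe();e,y=setc()
    d=(W[...,:2]-s["position"][:2]);al=d@e;la=d@y
    m=(al<-.02)&(al>-.16)&(abs(la)<.03)&(abs(W[...,2]-zc)<.022)
    n,l,st,_=cv2.connectedComponentsWithStats(m.astype(np.uint8))
    l=l==1+np.argmax(st[1:,4]);p=W[l]
    top=p[p[:,2]>np.median(p[:,2])-.006]
    A=np.c_[al[l],la[l],p[:,2]]
    k=np.polyfit(A[:,0],A[:,2],1);q=np.polyfit(A[:,0],A[:,1],1)
    r=cv2.minAreaRect((p[:,:2]*1000).astype(np.float32))
    b=(p[:,:2]-C)
    print("n",len(p),"tip along e rel TCP",np.percentile(A[:,0],1).round(4),"z slope deg",np.degrees(np.arctan(k[0])).round(2),"z at tip",np.polyval(k,-.13).round(4),
     "yaw err deg",np.degrees(np.arctan(q[0])).round(2),"case-y mid",(b@y).mean().round(4),"rect",np.round(r[1],1), "rel TCP la",A[:,1].mean().round(4))
    bx=cv2.boxPoints(r)/1000-C; print("corners case frame",np.round(np.c_[bx@e,bx@y],4).tolist())
E
python3 - <<'E'
from held import *
held(grab("top"),.07);held(grab("scene"),.07)
E
```

```text
n 233 tip along e rel TCP -0.1322 z slope deg 0.26 z at tip 0.0642 yaw err deg 0.43 case-y mid -0.0483 rect [113.1  22. ] rel TCP la -0.0002
corners case frame [[0.0961, -0.0387], [0.0961, -0.0607], [0.2092, -0.0607], [0.2092, -0.0388]]
n 398 tip along e rel TCP -0.1323 z slope deg 0.82 z at tip 0.0622 yaw err deg 0.21 case-y mid -0.0517 rect [112.1  24.7] rel TCP la -0.0036
corners case frame [[0.0962, -0.0382], [0.0968, -0.0629], [0.2089, -0.0598], [0.2082, -0.0351]]
```

>>> {"api": "step_arm", "payload": {"rows": [[1,0.05,0.022,0.002,0.004,-0.002,0],[1,0.05,0.022,0.002,0.004,-0.002,0],[1,0.05,0.022,0.002,0.004,-0.002,0],[1,0.05,0.022,0.002,0.004,-0.002,0]]}}

```text
clock: 4.63
position: [0.6356, 0.0341, 0.0155]
ee_rot: [-0.137, 1.591, -0.552]
force: [0.2, 0.5, 0.5]
width: 0.214
```

```bash
python3 - <<'E'
from held import *
held(grab("top"),.024);print(status.observe()["force"].round(2))
e,y=setc()
for o in (.10,.022): rows([*bay(0,o),.014],pose(e,25))
E
```

```text
n 264 tip along e rel TCP -0.1356 z slope deg 2.2 z at tip 0.0175 yaw err deg 0.92 case-y mid -0.0515 rect [118.   48.4] rel TCP la -0.0011
corners case frame [[0.0901, -0.0289], [0.0868, -0.0772], [0.2045, -0.0852], [0.2078, -0.0369]]
[-0.25 -0.   -0.53]
t 4.68 pos [0.6361 0.0339 0.016 ] |d|mm 52 deg 0.2
ROW [0.0297, -0.0574, -0.001] [-0.0025, 0.0012, 0.0018]
t 4.68 pos [0.6361 0.0339 0.016 ] |d|mm 130 deg 0.2
ROW [0.071, -0.1457, -0.0008] [-0.0025, 0.0012, 0.0018]
```

>>> {"api": "step_arm", "payload": {"rows": [[1,0.01,-0.02,0,0,0,0],[1,0.02,-0.04,-0.001,0,0,0],[1,0.03,-0.057,-0.001,0,0,0],[1,0.03,-0.057,-0.001,0,0,0],[1,0.03,-0.057,-0.001,0,0,0]]}}

```text
clock: 5.1
position: [0.6212, -0.0172, 0.0135]
ee_rot: [-0.134, 1.59, -0.555]
force: [-0.2, -0.2, 0.8]
width: 0.214
```

```bash
python3 - <<'E'
from case import *
im=grab("top");save(im,"t3.png",(300,130,420,230),6)
sc=grab("scene");save(sc,"s3.png",(200,160,350,290),5)
print(status.observe()["force"].round(2))
e,y=setc()
for o in (.022,): rows([*bay(0,o),.014],pose(e,25))
E
```

```text
[ 0.11 -0.13  1.52]
t 5.2 pos [ 0.6216 -0.0153  0.0129] |d|mm 78 deg 0.2
ROW [0.0403, -0.0893, 0.0004] [-0.0026, 0.0008, 0.0015]
```

View pics/t3.png

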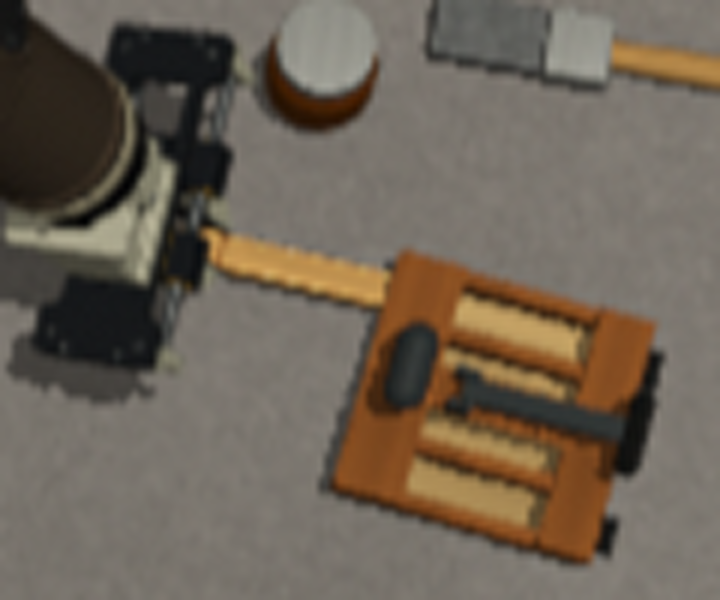

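View pics/s3.png

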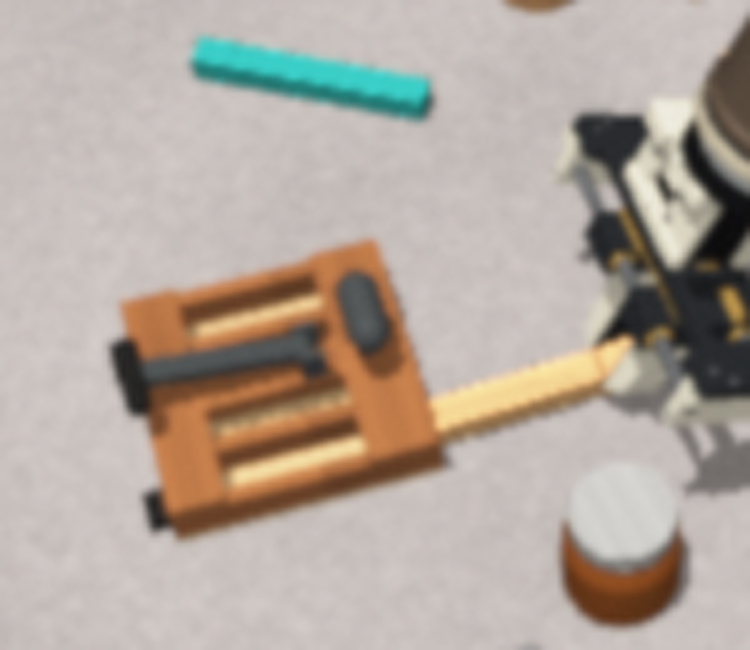

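```bash
python3 - <<'E'
from case import *
W=np.load("W.npy")
m=(W[...,2]>.065)&(W[...,2]<.085)&(W[...,0]>.64)&(W[...,0]<.78)&(W[...,1]>-.14)&(W[...,1]<-.0)
p=W[m];c,r=cv2.minEnclosingCircle((p[:,:2]*1000).astype(np.float32));print(c,r,p[:,2].max())
e,y=setc();d=np.array(c)/1000-C;print("jar case frame",d@e,d@y)
# current top-cam view of gripper points lower than 0.1
im=grab("top");W=cloud(im);dd=W[...,:2]-C;al=dd@e;la=dd@y
g=(al>.06)&(al<.35)&(la<.1)&(la>-.25)&(W[...,2]>.05)&(W[...,2]<.4)
for lo,hi in [(.05,.07),(.07,.09),(.09,.11),(.11,.14),(.14,.2)]:
    k=g&(W[...,2]>lo)&(W[...,2]<hi)&~((al-d@e)**2+(la-d@y)**2<.04**2)
    if k.any(): print(lo,hi,k.sum(),"al",np.percentile(al[k],[1,99]).round(3),"la",np.percentile(la[k],[1,99]).round(3))
s=status.observe()["position"][:2]-C;print("tcp",s@e,s@y)
E
```

```text
(723.8890380859375, -86.40807342529297) 28.927589416503906 0.08175093996908189
jar case frame 0.13357160034096735 -0.1666997515837892
0.05 0.07 6 al [0.18  0.194] la [-0.064 -0.06 ]
0.07 0.09 19 al [0.173 0.25 ] la [-0.129  0.036]
0.09 0.11 423 al [0.172 0.251] la [-0.144  0.044]
0.11 0.14 453 al [0.18  0.243] la [-0.143  0.044]
0.14 0.2 253 al [0.208 0.275] la [-0.071  0.   ]
tcp 0.17563349705715436 -0.04926850955319683
```

>>> {"api": "step_arm", "payload": {"rows": [[1,0.008,-0.017,0,0,0,0],[1,0.008,-0.017,0,0,0,0],[-0.6,0.008,-0.017,0,0,0,0],[-0.6,0.008,-0.017,0,0,0,0],[-0.6,0.008,-0.017,0,0,0,0]]}}

```text
clock: 5.67
position: [0.6172, -0.0295, 0.0121]
ee_rot: [-0.136, 1.591, -0.552]
force: [-0.1, -0.2, -0.0]
width: 0.382
```

```bash
python3 - <<'E'
from case import *
e,y=setc();s=status.observe();print(s["width"]*92,s["position"],((s["position"][:2]-C)@e))
a=np.radians(35);e2=np.array([e[0]*np.cos(a)-e[1]*np.sin(a),e[0]*np.sin(a)+e[1]*np.cos(a)])
rows([*bay(0,.17),.09],pose(e2,25))
E
```

```text
35.1560267680054 [ 0.6172337  -0.02954777  0.01208217] 0.16047885797606481
t 5.67 pos [ 0.6172 -0.0295  0.0121] |d|mm 115 deg 35.1
ROW [-0.133, 0.0544, 0.0007] [-0.5304, -0.2467, 0.0018]
```

>>> {"api": "step_arm", "payload": {"rows": [[-0.5,-0.06,0.02,0,0,0,0],[-0.5,-0.12,0.05,0,0,0,0],[0.5,-0.133,0.054,0,-0.53,-0.247,0],[1,-0.133,0.054,0,-0.53,-0.247,0],[1,-0.133,0.054,0,-0.53,-0.247,0],[1,-0.133,0.054,0,-0.53,-0.247,0],[1,-0.133,0.054,0,-0.53,-0.247,0],[1,-0.133,0.054,0,-0.53,-0.247,0]]}}

```text
clock: 6.33
position: [0.6377, 0.0512, 0.0903]
ee_rot: [-0.604, 1.452, -0.069]
force: [-0.0, -0.5, 0.8]
width: 0.193
```

```bash
cat >> case.py <<'E'
def rot(e,deg):
    a=np.radians(deg);return np.array([e[0]*np.cos(a)-e[1]*np.sin(a),e[0]*np.sin(a)+e[1]*np.cos(a)])
def caseboxes(W,zr=(.012,.03)):
    e,y=setc();d=W[...,:2]-C;al=d@e;la=d@y
    for i in range(4):
        yb=-.0495+.033*i
        m=(al>.08)&(al<.3)&(abs(la-yb)<.016)&(W[...,2]>zr[0])&(W[...,2]<zr[1])
        if m.sum()>3: print("bay",i,"n",m.sum(),"tail al",np.percentile(al[m],99).round(4),"la@",la[m].mean().round(4), "z",np.median(W[...,2][m]).round(4))
def casefit(W):
    m=(W[...,2]>.029)&(W[...,2]<.037)&(W[...,0]>.4)&(W[...,0]<.65)&(W[...,1]>-.3)&(W[...,1]<-.03)
    p=W[m];r=cv2.minAreaRect((p[:,:2]*1000).astype(np.float32));print("case",np.round(r[0],1),np.round(r[1],1),round(r[2],2))
E
python3 - <<'E'
from case import *
im=grab("top");save(im,"t4.png",(300,130,420,230),6);W=cloud(im);casefit(W);caseboxes(W)
Wr=cloud(grab("wrist"));caseboxes(Wr)
e,y=setc()
rows([*bay(0,.135),.016],pose(rot(e,35),25))
E
```

```text
case [ 529.2 -167. ] [169.5 142.4] 72.02
bay 0 n 173 tail al 0.1746 la@ -0.0497 z 0.0209
bay 0 n 471 tail al 0.1759 la@ -0.0471 z 0.0189
t 6.43 pos [0.6391 0.0514 0.0905] |d|mm 82 deg 0.3
ROW [0.0995, 0.0071, -0.0237] [-0.0038, -0.0015, 0.0017]
```

View pics/t4.png

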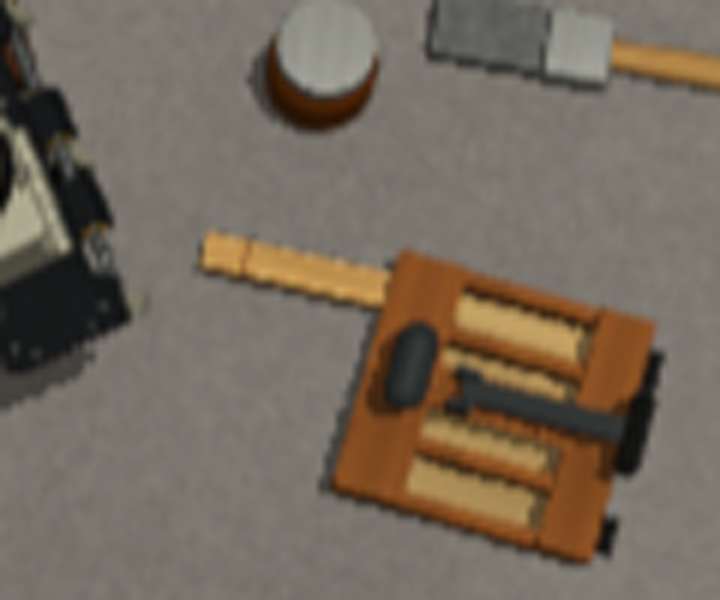

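```bash
python3 - <<'E'
from case import *
e,y=setc()
p=bay(0,.130)+.011*y
rows([*p,.018],pose(e,10))
E
```

```text
t 6.43 pos [0.6391 0.0514 0.0905] |d|mm 83 deg 37.8
ROW [0.0961, 0.0085, -0.0385] [0.5538, 0.1754, 0.2438]
```

Turn first while moving sideways, then descend.

>>> {"api": "step_arm", "payload": {"rows": [[1,0.02,0.0085,-0.0385,0.554,0.175,0.244],[1,0.02,0.0085,-0.0385,0.554,0.175,0.244],[1,0.02,0.0085,-0.0385,0.554,0.175,0.244],[1,0.02,0.0085,-0.0385,0.554,0.175,0.244],[1,0.02,0.0085,-0.0385,0.554,0.175,0.244],[1,0.02,0.0085,-0.0385,0.554,0.175,0.244],[1,0.096,0.0085,-0.0385,0.554,0.175,0.244],[1,0.096,0.0085,-0.0385,0.554,0.175,0.244],[1,0.096,0.0085,-0.0385,0.554,0.175,0.244],[1,0.096,0.0085,-0.0385,0.554,0.175,0.244]]}}

```text
clock: 7.27
position: [0.6187, 0.0156, 0.0171]
ee_rot: [0.068, 1.581, -0.344]
force: [-0.7, 0.1, 0.4]
width: 0.0
```

```bash
python3 - <<'E'
from case import *
e,y=setc()
for o in (.07,.022):
  p=bay(0,o)+.011*y
  rows([*p,.018],pose(e,10))
E
```

```text
t 7.27 pos [0.6187 0.0156 0.0171] |d|mm 59 deg 0.2
ROW [0.012, -0.0734, -0.0002] [0.0029, -0.0012, 0.0021]
t 7.27 pos [0.6187 0.0156 0.0171] |d|mm 107 deg 0.2
ROW [0.0225, -0.1324, -0.0003] [0.0029, -0.0012, 0.0021]
```

>>> {"api": "step_arm", "payload": {"rows": [[1,0.003,-0.02,0,0.003,0,0],[1,0.006,-0.04,0,0.003,0,0],[1,0.009,-0.057,0,0.003,0,0],[1,0.012,-0.073,0,0.003,0,0],[1,0.012,-0.073,0,0.003,0,0]]}}

```text
clock: 7.68
position: [0.6033, -0.0458, 0.02]
ee_rot: [0.073, 1.577, -0.35]
force: [-0.3, -2.4, 2.2]
width: 0.005
```

```bash
python3 - <<'E'
from case import *
im=grab("top");save(im,"t5.png",(300,130,420,230),6);print(status.observe()["force"])
e,y=setc()
for o in (.022,.02):
  p=bay(0,o)+.011*y
  rows([*p,.018],pose(e,10))
E
```

```text
[-0.63463653 -1.50951265  1.4346064 ]
t 7.73 pos [ 0.6037 -0.0441  0.0197] |d|mm 46 deg 0.2
ROW [0.0121, -0.0561, -0.0012] [-0.0032, 0.0014, 0.0011]
t 7.73 pos [ 0.6037 -0.0441  0.0197] |d|mm 48 deg 0.2
ROW [0.0125, -0.0586, -0.0012] [-0.0032, 0.0014, 0.0011]
```

View pics/t5.png

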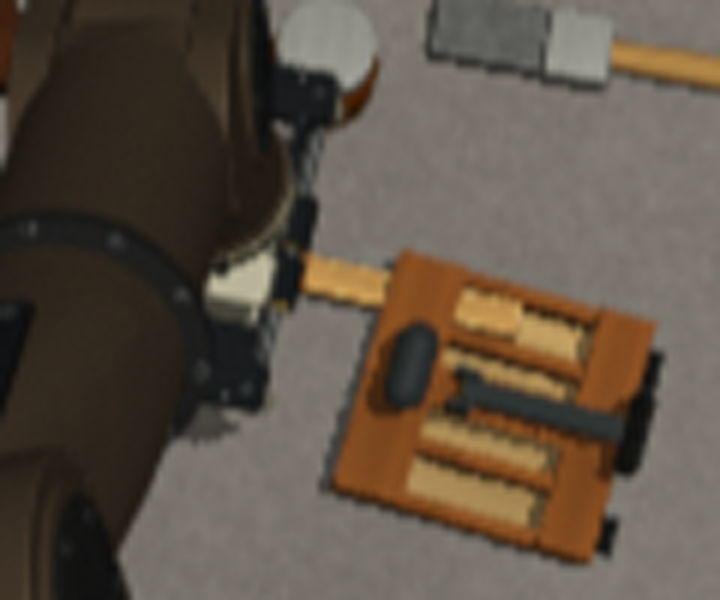

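>>> {"api": "step_arm", "payload": {"rows": [[1,0.005,-0.02,0,0,0,0],[1,0.008,-0.035,-0.001,0,0,0],[1,0.01,-0.045,-0.001,0,0,0],[1,0.01,-0.045,-0.001,0,0,0]]}}

```text
clock: 8.07
position: [0.5964, -0.0758, 0.0189]
ee_rot: [0.073, 1.573, -0.342]
force: [1.6, 2.9, 13.6]
width: 0.007
```

```bash
python3 - <<'E'
from case import *
im=grab("top");sc=grab("scene");save(sc,"s6.png",(200,160,350,290),5);print(status.observe()["force"])
W=cloud(im);casefit(W)
e,y=setc()
for o in (.022,.02):
  p=bay(0,o)+.011*y
  rows([*p,.018],pose(e,10))
E
```

```text
[ 1.64457868  2.545971   13.76317602]
case [ 526.6 -173.5] [155.5 142.5] 72.07
t 8.17 pos [ 0.5964 -0.0758  0.0189] |d|mm 14 deg 0.4
ROW [0.0039, -0.0163, -0.003] [0.0006, 0.0057, -0.0021]
t 8.17 pos [ 0.5964 -0.0758  0.0189] |d|mm 16 deg 0.4
ROW [0.0044, -0.0188, -0.003] [0.0006, 0.0057, -0.0021]
```

View pics/s6.png

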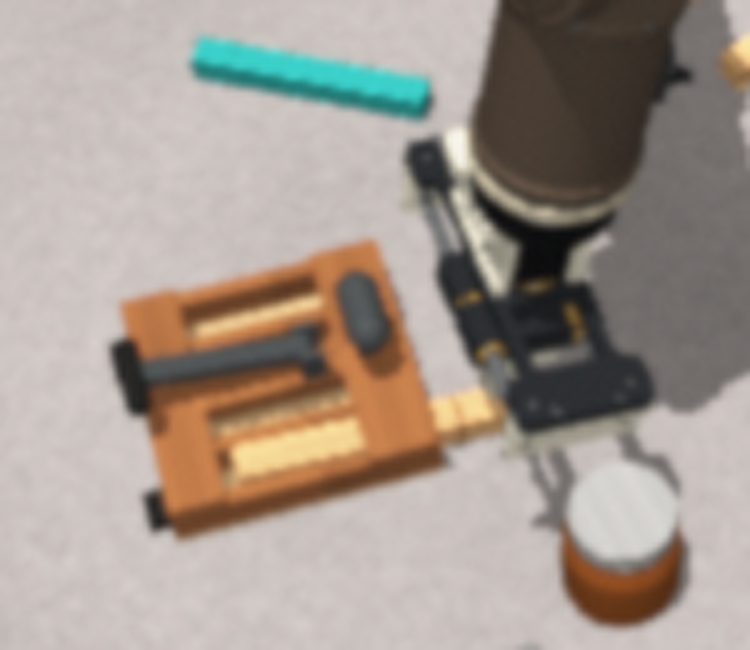

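>>> {"api": "step_arm", "payload": {"rows": [[1,-0.01,0.03,0,0,0,0],[1,-0.08,0.06,0,0,0,0],[1,-0.08,0.06,0,0,0,0],[1,-0.08,0.06,0,0,0,0]]}}

```text
clock: 8.5
position: [0.6121, -0.0158, 0.0748]
ee_rot: [0.07, 1.573, -0.338]
force: [0.9, 0.1, 0.7]
width: 0.001
```

```bash
python3 - <<'E'
from case import *
im=grab("top");save(im,"t7.png",(300,130,420,230),6);print(status.observe()["force"])
W=cloud(im);casefit(W);caseboxes(W)
w=grab("wrist");save(w,"w7.png");Wr=cloud(w);caseboxes(Wr)
e,y=setc();d=Wr[...,:2]-C;al=d@e;la=d@y
m=(abs(la+.0495)<.008)&(al>.08)&(al<.13)&(Wr[...,2]<.04)
for a in np.arange(.08,.13,.005):
  k=m&(abs(al-a)<.0025); 
  if k.any(): print(a.round(3),np.percentile(Wr[...,2][k],[10,50,90]).round(4))
E
```

```text
[-0.63251672 -0.78589384 -0.4925743 ]
case [ 530.6 -161.5] [181.4 142.5] 72.09
bay 0 n 48 tail al 0.1055 la@ -0.0513 z 0.0223
```

View pics/w7.png

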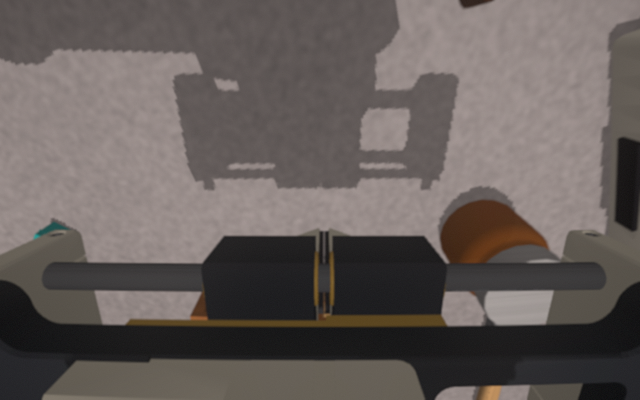

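View pics/t7.png

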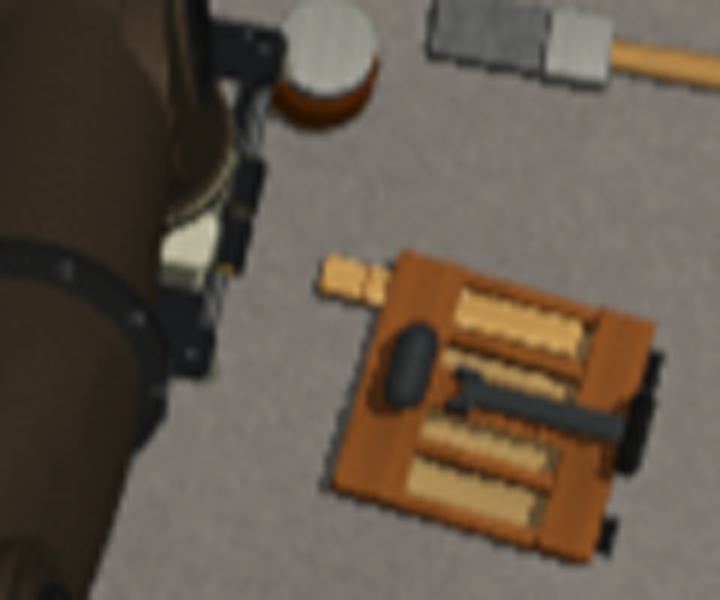

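```bash
python3 - <<'E'
from case import *
e,y=setc()
p=bay(0,.055)+.010*y
rows([*p,.013],pose(e,4))
E
```

```text
t 8.6 pos [ 0.6091 -0.0194  0.072 ] |d|mm 70 deg 6.0
ROW [0.0809, -0.0342, 0.0012] [0.0018, 0.0019, 0.0996]
```

>>> {"api": "step_arm", "payload": {"rows": [[1,0.06,-0.02,0.001,0.002,0.002,0.1],[1,0.081,-0.034,0.001,0.002,0.002,0.1],[1,0.081,-0.034,0.001,0.002,0.002,0.1],[1,0.081,-0.034,0.001,0.002,0.002,0.1]]}}

```text
clock: 8.93
position: [0.5964, -0.0607, 0.0103]
ee_rot: [0.157, 1.575, -0.271]
force: [0.4, 0.9, 0.5]
width: 0.003
```

```bash
python3 - <<'E'
from case import *
e,y=setc();print(status.observe()["force"])
p=bay(0,.020)+.010*y
rows([*p,.013],pose(e,4))
E
```

```text
[0.42471642 0.93375698 0.52113345]
t 8.93 pos [ 0.5964 -0.0607  0.0103] |d|mm 30 deg 0.6
ROW [-0.0007, -0.0375, 0.0035] [-0.0064, -0.0061, 0.0032]
```

>>> {"api": "step_arm", "payload": {"rows": [[1,0,-0.01,0.0,0,0,0],[1,-0.001,-0.02,0.001,0,0,0],[1,-0.001,-0.03,0.002,0,0,0],[1,-0.001,-0.035,0.003,0,0,0],[1,-0.001,-0.035,0.003,0,0,0]]}}

```text
clock: 9.35
position: [0.5948, -0.0866, 0.0161]
ee_rot: [0.156, 1.569, -0.267]
force: [0.0, -0.2, -0.0]
width: 0.006
```

```bash
python3 - <<'E'
from case import *
e,y=setc();s=status.observe();print(s["force"],(s["position"][:2]-C)@e-.075)
p=bay(0,.020)+.010*y
rows([*p,.013],pose(e,4))
im=grab("top");save(im,"t8.png",(300,130,420,230),6)
E
```

```text
[ 0.04129588 -0.23565271 -0.00394718] 0.024532265579846196
t 9.35 pos [ 0.5948 -0.0866  0.0161] |d|mm 6 deg 0.2
ROW [0.0042, -0.0054, -0.0033] [-0.0035, 0.0, 0.001]
```

View pics/t8.png

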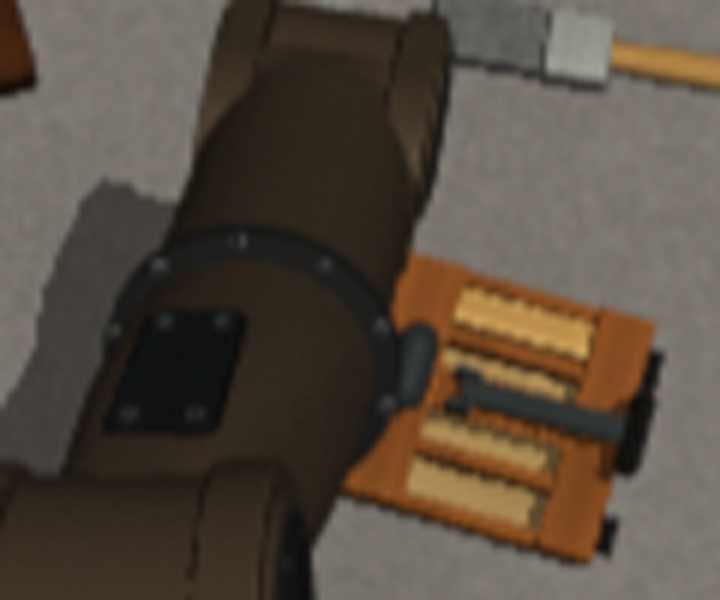

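>>> {"api": "step_arm", "payload": {"rows": [[1,0.003,-0.006,-0.002,0,0,0],[1,0.004,-0.012,-0.003,0,0,0],[1,0.004,-0.012,-0.003,0,0,0]]}}

```text
clock: 9.65
position: [0.5889, -0.0948, 0.0127]
ee_rot: [0.155, 1.571, -0.266]
force: [-0.7, 0.0, -0.1]
width: 0.003
```

```bash
python3 - <<'E'
from case import *
e,y=setc();s=status.observe();print(s["force"],(s["position"][:2]-C)@e-.075,s["position"])
E
```

```text
[-0.70288335  0.02055699 -0.13306421] 0.015118385351944444 [ 0.58890499 -0.09476219  0.0127429 ]
```

>>> {"api": "step_arm", "payload": {"rows": [[1,-0.01,0.04,0,0,0,0],[1,-0.1,0.1,0,0,0,0],[1,-0.14,0.18,0,0,0,0],[1,-0.14,0.2,0,0,0,0],[1,-0.14,0.2,0,0,0,0]]}}

```text
clock: 10.07
position: [0.634, 0.0682, 0.1144]
ee_rot: [0.156, 1.569, -0.266]
force: [0.8, -0.3, -0.2]
width: 0.009
```

```bash
python3 - <<'E'
from case import *
im=grab("top");save(im,"t9.png",(220,130,420,260),4)
W=cloud(im);casefit(W);caseboxes(W);W0=np.load("W.npy")
m=(W[...,2]>.065)&(W[...,2]<.085)&(W[...,0]>.64)&(W[...,0]<.78)&(W[...,1]>-.14)&(W[...,1]<-.0)
p=W[m];print("jar",cv2.minEnclosingCircle((p[:,:2]*1000).astype(np.float32)))
from est import boxes
for o in boxes(W): print([np.round(x,4) for x in o])
E
```

```text
case [ 527.2 -171.5] [160.1 142.8] 71.77
jar ((723.9801025390625, -86.87789154052734), 29.08444595336914)
[array([0.5818, 0.2721]), array([0.0221, 0.1223]), array([-0.1035,  0.9946], dtype=float32), np.float32(5.9402), np.float64(0.0186)]
[array([0.4906, 0.2724]), array([0.0202, 0.0998]), array([0.0154, 0.9999], dtype=float32), np.float32(-0.8815), np.float64(0.0189)]
[array([0.4074, 0.2866]), array([0.0202, 0.1151]), array([-0.0416,  0.9991], dtype=float32), np.float32(2.3843), np.float64(0.0184)]
```

View pics/t9.png

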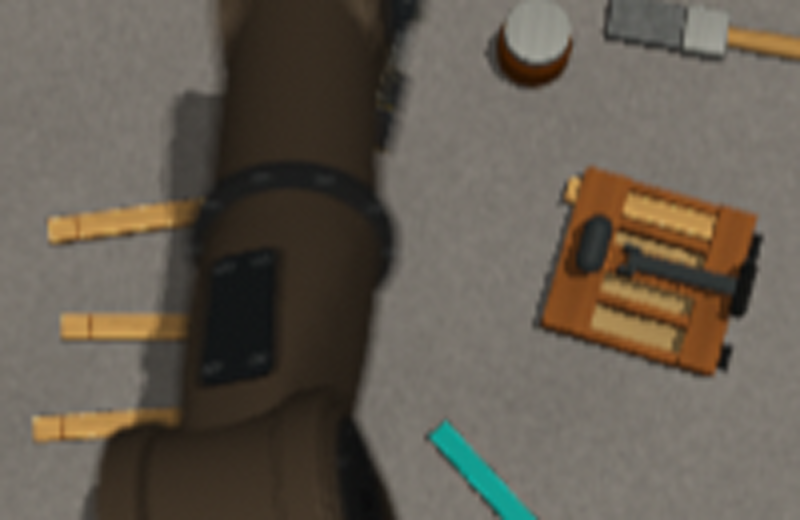

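```bash
cat >> case.py <<'E'
def casefit2(im):
    W=cloud(im);hsv=cv2.cvtColor(im["pixels"],cv2.COLOR_RGB2HSV).astype(int)
    m=(W[...,2]>.028)&(W[...,2]<.038)&(W[...,0]>.4)&(W[...,0]<.65)&(W[...,1]>-.3)&(W[...,1]<-.03)&(hsv[...,1]>130)&(hsv[...,2]<175)
    m=cv2.morphologyEx(m.astype(np.uint8),cv2.MORPH_OPEN,np.ones((3,3)))>0
    p=W[m];r=cv2.minAreaRect((p[:,:2]*1000).astype(np.float32));print("case2",np.round(r[0],1),np.round(r[1],1),round(r[2],2))
E
python3 - <<'E'
from case import *
im=grab("top");casefit2(im)
c=np.array([.5824,.2590]);a=np.array([-.1045,.9945]);p=c+.060*a
rows([*p,.10],pose(a,25))
E
```

```text
case2 [ 523.9 -176.3] [150.2 135.3] 72.65
t 10.17 pos [0.6368 0.0765 0.1157] |d|mm 250 deg 29.7
ROW [0.0018, 0.2741, -0.1505] [-0.3379, -0.083, -0.3517]
```

>>> {"api": "step_arm", "payload": {"rows": [[-0.1,0.002,0.274,-0.15,-0.338,-0.083,-0.352],[-0.1,0.002,0.274,-0.15,-0.338,-0.083,-0.352],[-0.1,0.002,0.274,-0.15,-0.338,-0.083,-0.352],[-0.1,0.002,0.274,-0.15,-0.338,-0.083,-0.352],[-0.1,0.002,0.274,-0.15,-0.338,-0.083,-0.352],[-0.1,0.002,0.274,-0.15,-0.338,-0.083,-0.352],[-0.1,0.002,0.274,-0.15,-0.338,-0.083,-0.352],[-0.1,0.002,0.274,-0.15,-0.338,-0.083,-0.352],[-0.1,0.002,0.274,-0.15,-0.338,-0.083,-0.352]]}}

```text
clock: 10.92
position: [0.576, 0.3084, 0.0959]
ee_rot: [-0.421, 1.527, -0.273]
force: [0.4, -0.7, -0.2]
width: 0.546
```

```bash
python3 - <<'E'
from case import *
from est import boxes
im=grab("wrist")
for o in boxes(cloud(im),(.36,.75,.05,.42)): print([np.round(x,4) for x in o])
im=grab("top");casefit2(im);save(im,"t10.png",(320,150,440,240),6)
c=np.array([.5824,.2590]);a=np.array([-.1045,.9945]);p=c+.060*a
rows([*p,.010],pose(a,25))
E
```

```text
[array([0.408, 0.274]), array([0.0226, 0.1456]), array([-0.0409,  0.9992], dtype=float32), np.float32(2.3425), np.float64(0.0189)]
[array([0.5819, 0.2633]), array([0.0205, 0.1437]), array([-0.1122,  0.9937], dtype=float32), np.float32(6.4411), np.float64(0.019)]
[array([0.4905, 0.2694]), array([0.0207, 0.1079]), array([0.03  , 0.9996], dtype=float32), np.float32(-1.7177), np.float64(0.0191)]
case2 [ 522.8 -175.6] [148.7 134.4] 71.49
t 11.02 pos [0.5767 0.3069 0.0965] |d|mm 87 deg 0.9
ROW [0.0913, 0.0596, 0.0013] [-0.0087, -0.0103, 0.0062]
```

View pics/t10.png

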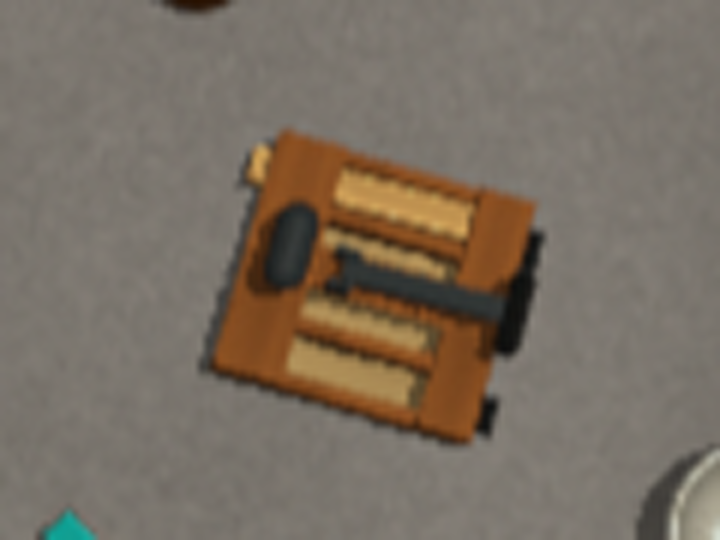

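```bash
cat >> case.py <<'E'
def plane(im,uv,z):
    p=cv2.undistortPoints(np.array(uv,float).reshape(-1,1,2),im["camera_matrix"],np.array(im["distortion"])).reshape(-1,2)
    d=np.c_[p,np.ones(len(p))]@im["T"][:3,:3].T;o=im["T"][:3,3]
    return o+d*((z-o[2])/d[:,2])[:,None]
def casefit3(im,pix=None,z=.033,show=True):
    px=im["pixels"] if pix is None else pix
    hsv=cv2.cvtColor(px,cv2.COLOR_RGB2HSV).astype(int)
    # brown frame: excl. light boxes
    m=(hsv[...,0]<14)&(hsv[...,1]>120)&(hsv[...,2]>85)&(hsv[...,2]<185)
    u,v=np.meshgrid(np.arange(640),np.arange(400));m&=(u>330)&(u<430)&(v>150)&(v<240)
    n,l,st,_=cv2.connectedComponentsWithStats(m.astype(np.uint8));l=l==1+np.argmax(st[1:,4])
    c,_=cv2.findContours(l.astype(np.uint8),cv2.RETR_EXTERNAL,cv2.CHAIN_APPROX_NONE)
    P=plane(im,max(c,key=len).reshape(-1,2),z)[:,:2]
    r=cv2.minAreaRect((P*1000).astype(np.float32));b=cv2.boxPoints(r)
    if show: print("case3",np.round(r[0],1),np.round(r[1],1),round(r[2],2))
    return P,r,l
E
python3 - <<'E'
from case import *
im=grab("top")
casefit3(im,cv2.imread("pics/top0.png")[:,:,::-1].copy())
P,r,l=casefit3(im)
v=im["pixels"].copy();v[~l]//=3;save(v[:,:,::-1],"m.png",(330,150,430,240),6)
E
```

```text
case3 [ 525.7 -170.9] [149.9 141.3] 74.95
case3 [ 523.5 -175.5] [150.1 143.1] 71.65
```

View pics/m.png

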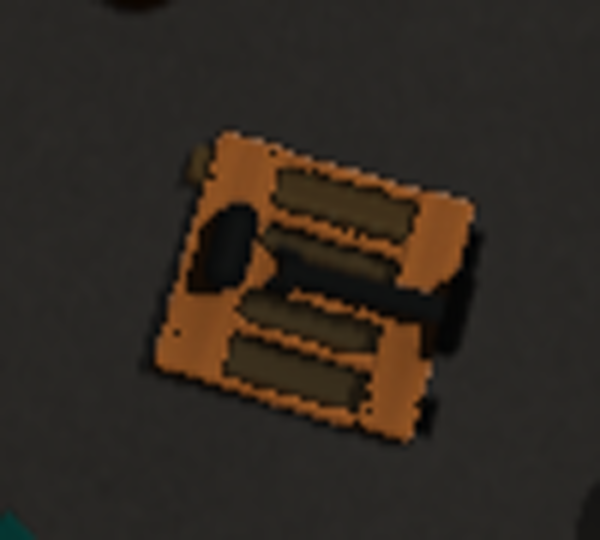

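>>> {"api": "step_arm", "payload": {"rows": [[-0.1,0.05,0.03,0,-0.008,-0.01,0.005],[-0.1,0.091,0.06,0.001,-0.008,-0.01,0.005],[-0.1,0.091,0.06,0.001,-0.008,-0.01,0.005],[-0.1,0.091,0.06,0.001,-0.008,-0.01,0.005],[-0.1,0.091,0.06,0.001,-0.008,-0.01,0.005],[1,0.091,0.06,0.001,-0.008,-0.01,0.005],[1,0.091,0.06,0.001,-0.008,-0.01,0.005],[1,0.091,0.06,0.001,-0.008,-0.01,0.005],[1,0.091,0.06,0.001,-0.008,-0.01,0.005],[1,0.091,0.06,0.001,-0.008,-0.01,0.005]]}}

```text
clock: 11.9
position: [0.5751, 0.3218, 0.0104]
ee_rot: [-0.423, 1.519, -0.258]
force: [-0.1, -0.1, -0.6]
width: 0.234
```

```bash
sed -i 's/^C=.*/C=np.array([.5255,-.1760]);TH=71.55/' case.py; python3 - <<'E'
from case import *
s=status.observe();print(s["position"],s["width"]*92)
rows(s["position"]+[0,0,.07],R.from_rotvec(s["ee_rot"]).as_matrix())
E
```

```text
[0.57506766 0.32182657 0.01039722] 21.534814797862357
t 11.9 pos [0.5751 0.3218 0.0104] |d|mm 70 deg 0.0
ROW [-0.0793, -0.0369, 0.0] [0.0, 0.0, 0.0]
```

>>> {"api": "step_arm", "payload": {"rows": [[1,-0.079,-0.037,0,0,0,0],[1,-0.079,-0.037,0,0,0,0],[1,-0.079,-0.037,0,0,0,0],[1,-0.079,-0.037,0,0,0,0]]}}

```text
clock: 12.23
position: [0.576, 0.3223, 0.0815]
ee_rot: [-0.42, 1.517, -0.257]
force: [0.3, -0.7, -0.1]
width: 0.213
```

```bash
python3 - <<'E'
from case import *
e,y=setc();print(status.observe()["width"]*92)
rows([*bay(1,.16),.05],pose(e,25))
E
```

```text
19.61624622387771
t 12.23 pos [0.576  0.3223 0.0815] |d|mm 285 deg 24.6
ROW [0.1846, -0.3047, 0.0115] [0.3704, 0.175, -0.0028]
```

>>> {"api": "step_arm", "payload": {"rows": [[1,0.185,-0.305,0.0115,0.37,0.175,-0.003],[1,0.185,-0.305,0.0115,0.37,0.175,-0.003],[1,0.185,-0.305,0.0115,0.37,0.175,-0.003],[1,0.185,-0.305,0.0115,0.37,0.175,-0.003],[1,0.185,-0.305,0.0115,0.37,0.175,-0.003],[1,0.185,-0.305,0.0115,0.37,0.175,-0.003],[1,0.185,-0.305,0.0115,0.37,0.175,-0.003],[1,0.185,-0.305,0.0115,0.37,0.175,-0.003],[1,0.185,-0.305,0.0115,0.37,0.175,-0.003],[1,0.185,-0.305,0.0115,0.37,0.175,-0.003],[1,0.185,-0.305,0.0115,0.37,0.175,-0.003]]}}

```text
clock: 13.15
position: [0.614, 0.0425, 0.0477]
ee_rot: [-0.096, 1.602, -0.593]
force: [0.9, -0.6, -1.0]
width: 0.214
```

```bash
python3 - <<'E'
from held import *
im=grab("top");save(im,"t11.png",(300,130,440,240),5);casefit3(im);held(im,.06);held(grab("scene"),.06)
e,y=setc()
rows([*bay(1,.155),.015],pose(e,25))
E
```

```text
case3 [ 523.5 -175.5] [150.1 143.1] 71.65
n 236 tip along e rel TCP -0.1364 z slope deg 0.78 z at tip 0.0524 yaw err deg 0.98 case-y mid -0.0159 rect [116.8  22.4] rel TCP la -0.001
corners case frame [[0.0978, -0.0073], [0.0986, -0.0297], [0.2153, -0.0258], [0.2146, -0.0034]]
n 385 tip along e rel TCP -0.1357 z slope deg 0.37 z at tip 0.0515 yaw err deg 0.79 case-y mid -0.0193 rect [115.8  24.9] rel TCP la -0.0043
corners case frame [[0.0987, -0.0055], [0.0994, -0.0304], [0.2151, -0.0273], [0.2145, -0.0024]]
t 13.25 pos [0.6143 0.0425 0.0481] |d|mm 34 deg 0.3
ROW [0.0402, 0.0115, 0.0019] [0.0037, -0.0011, 0.0031]
```

View pics/t11.png

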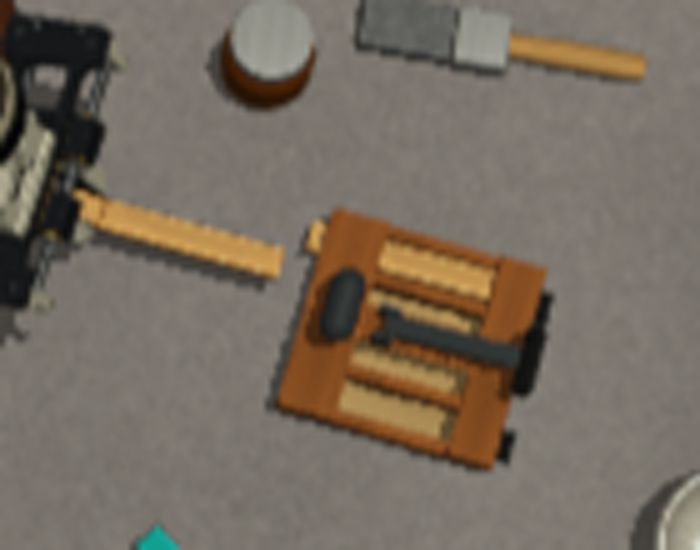

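```bash
python3 - <<'E'
from held import *
e,y=setc()
for o in(.157,.11,.022):rows([*bay(1,o),.0165],pose(rot(e,-1.0),25))
E
```

```text
t 13.25 pos [0.6143 0.0425 0.0481] |d|mm 32 deg 1.2
ROW [0.0375, 0.013, 0.0019] [0.0188, 0.0059, 0.0031]
t 13.25 pos [0.6143 0.0425 0.0481] |d|mm 59 deg 1.2
ROW [0.0625, -0.0402, 0.0017] [0.0188, 0.0059, 0.0031]
t 13.25 pos [0.6143 0.0425 0.0481] |d|mm 142 deg 1.2
ROW [0.1093, -0.1397, 0.0014] [0.0188, 0.0059, 0.0031]
```

>>> {"api": "step_arm", "payload": {"rows": [[1,0.0375,0.013,0.002,0.019,0.006,0.003],[1,0.0375,0.013,0.002,0.019,0.006,0.003],[1,0.0375,0.013,0.002,0.019,0.006,0.003],[1,0.05,-0.014,0.002,0.019,0.006,0.003],[1,0.0625,-0.04,0.002,0.019,0.006,0.003],[1,0.0625,-0.04,0.002,0.019,0.006,0.003],[1,0.0625,-0.04,0.002,0.019,0.006,0.003]]}}

```text
clock: 13.83
position: [0.6, -0.0085, 0.0183]
ee_rot: [-0.075, 1.601, -0.611]
force: [-0.2, 0.1, -0.8]
width: 0.21
```

```bash
python3 - <<'E'
from held import *
im=grab("top");save(im,"t12.png",(300,130,440,240),5);casefit3(im);s=status.observe();print(s["force"],s["width"])
e,y=setc()
for o in(.065,.022):rows([*bay(1,o),.0165],pose(rot(e,-1.0),25))
E
```

```text
case3 [ 509.  -206.8] [150.4 142.8] 68.04
[ 0.1655069   0.38276571 -0.58755942] 0.209825557971598
t 13.88 pos [ 0.6004 -0.007   0.0179] |d|mm 44 deg 0.2
ROW [0.0248, -0.0491, -0.0002] [-0.0029, 0.0, -0.0001]
t 13.88 pos [ 0.6004 -0.007   0.0179] |d|mm 87 deg 0.2
ROW [0.0475, -0.0979, 0.0009] [-0.0029, 0.0, -0.0001]
```

View pics/t12.png

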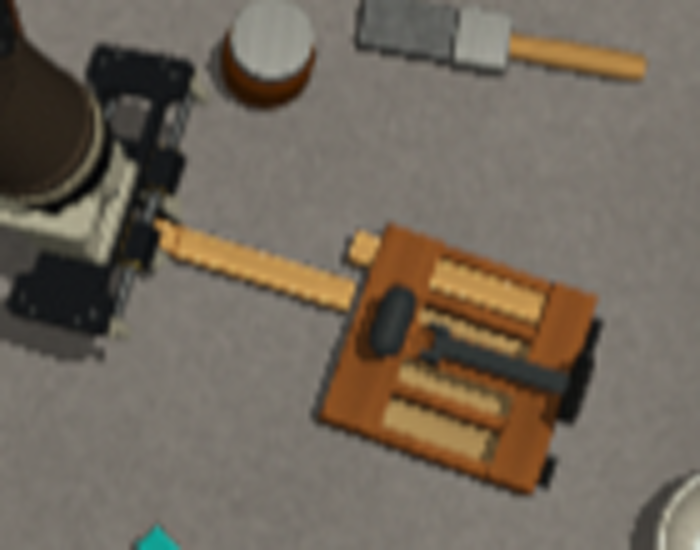

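>>> {"api": "step_arm", "payload": {"rows": [[1,-0.012,0.025,0,0,0,0],[1,-0.012,0.025,0,0,0,0],[1,-0.012,0.025,0,0,0,0]]}}

```text
clock: 14.13
position: [0.6084, 0.0166, 0.0171]
ee_rot: [-0.078, 1.601, -0.605]
force: [0.0, 0.5, -0.5]
width: 0.209
```

```bash
sed -i 's/^C=.*/C=np.array([.511,-.2073]);TH=67.95/' case.py; cat > held2.py <<'E'
from case import *
def held2(im,zt,r0=(.03,.125)):
    """light-wood held box: mask, plane at top z, measured in case frame"""
    hsv=cv2.cvtColor(im["pixels"],cv2.COLOR_RGB2HSV).astype(int)
    m=(hsv[...,0]>12)&(hsv[...,0]<22)&(hsv[...,1]>100)&(hsv[...,2]>150)
    v,u=np.nonzero(m);P=plane(im,np.c_[u,v],zt)[:,:2];s=status.observe()
    e,y=setc();d=P-s["position"][:2];al=d@e;la=d@y
    k=(al<-r0[0])&(al>-.16)&(abs(la)<.03)
    P=P[k];al=al[k];la=la[k];A=(P-C)@e;B=(P-C)@y
    print("n",len(A),"tip al",A.min().round(4))
    for lo in np.arange(A.min(),A.max(),.02):
        q=(A>=lo)&(A<lo+.02)
        if q.sum()>15: print("  al",(lo+.01).round(3),"la mid",((np.percentile(B[q],3)+np.percentile(B[q],97))/2).round(4),"mean",B[q].mean().round(4),"w",(np.percentile(B[q],97)-np.percentile(B[q],3)).round(4))
E
python3 - <<'E'
from held2 import *
im=grab("top");save(im,"t13.png",(330,150,440,240),6);P,r,l=casefit3(im)
s=status.observe();print(s["force"],s["width"],s["position"]);held2(im,s["position"][2]+.0095)
E
```

```text
case3 [ 509.  -206.8] [150.4 142.8] 68.04
[ 0.21490992 -0.21838145 -0.55067767] 0.21321794069522992 [0.60786247 0.01502301 0.01718876]
n 177 tip al 0.1082
  al 0.118 la mid -0.0118 mean -0.0115 w 0.0191
  al 0.138 la mid -0.0115 mean -0.0114 w 0.0167
  al 0.158 la mid -0.0099 mean -0.0095 w 0.0186
  al 0.178 la mid -0.0092 mean -0.0093 w 0.0187
  al 0.198 la mid -0.0079 mean -0.0079 w 0.0167
```

View pics/t13.png

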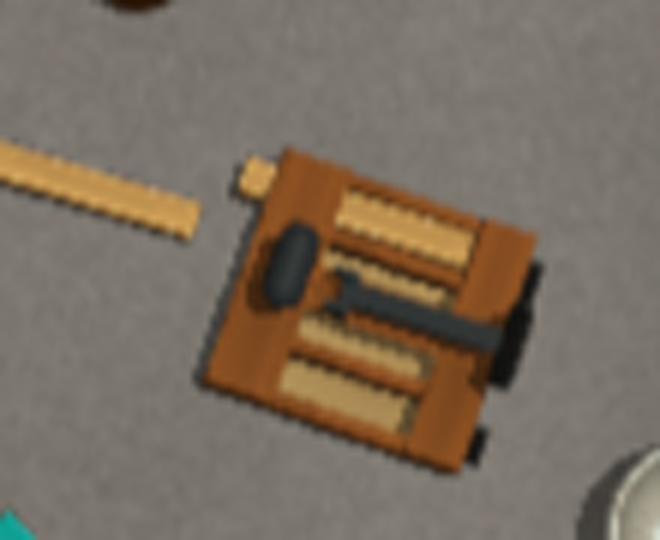

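```bash
cat >> held2.py <<'E'
def stub(im,zt=.024):
    hsv=cv2.cvtColor(im["pixels"],cv2.COLOR_RGB2HSV).astype(int)
    m=(hsv[...,0]>12)&(hsv[...,0]<22)&(hsv[...,1]>100)&(hsv[...,2]>150)
    v,u=np.nonzero(m);e,y=setc()
    for z in (zt,):
        P=plane(im,np.c_[u,v],z)[:,:2]-C;A=P@e;B=P@y
        for i in range(4):
            k=(A>.074)&(A<.1)&(abs(B+.0495-.033*i)<.018)
            if k.sum()>3: print("stub",i,k.sum(),"tail al",A[k].max().round(4),"la",((B[k].min()+B[k].max())/2).round(4),"mean",B[k].mean().round(4))
    # inside windows, box top
    P=plane(im,np.c_[u,v],zt)[:,:2]-C;A=P@e;B=P@y
    for i in range(4):
        k=(A>-.03)&(A<.03)&(abs(B+.0495-.033*i)<.016)
        if k.sum()>3: print("win",i,k.sum(),"la",B[k].min().round(4),B[k].max().round(4),"mean",B[k].mean().round(4))
E
python3 - <<'E'
from held2 import *
im=grab("top");stub(im)
e,y=setc()
# window holes (non-brown inside) via case mask at z=.033
P,r,l=casefit3(im)
v,u=np.nonzero(l);Q=plane(im,np.c_[u,v],.033)[:,:2]-C;A=Q@e;B=Q@y
k=(abs(A)<.025);h,b=np.histogram(B[k],bins=np.arange(-.078,.078,.003));print([(round(x*1000),int(n)) for x,n in zip(b,h)])
sc=grab("scene")
# scene: whole contour fit 
E
```

```text
stub 0 26 tail al 0.092 la -0.0497 mean -0.0498
win 0 107 la -0.0602 -0.0392 mean -0.0497
win 1 22 la -0.0212 -0.0158 mean -0.0185
win 2 47 la 0.0208 0.0304 mean 0.0256
win 3 96 la 0.0449 0.0632 mean 0.0539
case3 [ 509.  -206.8] [150.4 142.8] 68.04
[(-78, 0), (-75, 0), (-72, 0), (-69, 9), (-66, 13), (-63, 7), (-60, 2), (-57, 0), (-54, 0), (-51, 0), (-48, 0), (-45, 0), (-42, 0), (-39, 0), (-36, 6), (-33, 13), (-30, 13), (-27, 4), (-24, 0), (-21, 0), (-18, 0), (-15, 0), (-12, 0), (-9, 0), (-6, 1), (-3, 1), (0, 1), (3, 0), (6, 4), (9, 9), (12, 1), (15, 0), (18, 0), (21, 0), (24, 0), (27, 0), (30, 0), (33, 12), (36, 14), (39, 4), (42, 0), (45, 0), (48, 0), (51, 0), (54, 0), (57, 0), (60, 0), (63, 2), (66, 12), (69, 13), (72, 4)]
```

```bash
sed -i 's/^C=.*/C=np.array([.5096,-.2069]);TH=67.95/' case.py; python3 - <<'E'
from held2 import *
e,y=setc()
rows([*bay(1,.165),.0165],pose(rot(e,-.2),25))
E
```

```text
t 14.28 pos [0.6074 0.0133 0.0173] |d|mm 9 deg 2.7
ROW [0.0015, -0.0009, 0.0106] [0.0399, 0.0195, 0.0009]
```

>>> {"api": "step_arm", "payload": {"rows": [[1,0.0015,-0.001,0.0106,0.04,0.02,0.001],[1,0.0015,-0.001,0.0106,0.04,0.02,0.001],[1,0.0015,-0.001,0.0106,0.04,0.02,0.001]]}}

```text
clock: 14.53
position: [0.6151, 0.0081, 0.0166]
ee_rot: [-0.038, 1.607, -0.646]
force: [-0.6, 0.1, -0.8]
width: 0.215
```

```bash
python3 - <<'E'
from held2 import *
im=grab("top");s=status.observe();held2(im,s["position"][2]+.0095);stub(im)
e,y=setc();p=(s["position"][:2]-C);print("tcp",p@e,p@y,s["position"][2])
for n in("top","scene"):
    W=cloud(grab(n));d=W[...,:2]-C;al=d@e;la=d@y
    for a in np.arange(.105,.21,.015):
        k=(abs(al-a)<.0075)&(abs(la+.0165)<.007)&(W[...,2]<.06)
        print(n,a.round(3),k.sum(),np.percentile(W[...,2][k],[50,80]).round(4))
rows([*bay(1,.13),.0165],pose(rot(e,-.2),25))
E
```

```text
n 185 tip al 0.0803
  al 0.11 la mid -0.0164 mean -0.0163 w 0.0165
  al 0.13 la mid -0.0167 mean -0.017 w 0.0184
  al 0.15 la mid -0.0169 mean -0.017 w 0.0175
  al 0.17 la mid -0.0165 mean -0.0161 w 0.0187
  al 0.19 la mid -0.0166 mean -0.0168 w 0.0179
stub 0 26 tail al 0.0922 la -0.0511 mean -0.0513
win 0 106 la -0.0617 -0.0408 mean -0.0513
win 1 22 la -0.0226 -0.0172 mean -0.0199
win 2 47 la 0.0193 0.029 mean 0.0241
win 3 95 la 0.0435 0.0618 mean 0.0525
tcp 0.2392262769896522 -0.01650959494859816 0.01640492154941194
top 0.105 17 [0.0207 0.0229]
top 0.12 19 [0.0207 0.0238]
top 0.135 19 [0.0218 0.0235]
top 0.15 22 [0.0217 0.023 ]
top 0.165 18 [0.0232 0.0257]
top 0.18 19 [0.0226 0.0249]
top 0.195 19 [0.0235 0.0271]
scene 0.105 26 [0.021  0.0232]
scene 0.12 18 [0.0226 0.0234]
scene 0.135 23 [0.0227 0.0237]
scene 0.15 26 [0.0225 0.0235]
scene 0.165 23 [0.0221 0.0245]
scene 0.18 25 [0.0228 0.0242]
scene 0.195 21 [0.0229 0.0254]
t 14.68 pos [0.6145 0.0093 0.0163] |d|mm 35 deg 0.1
ROW [0.0181, -0.0394, 0.0007] [0.0003, -0.001, -0.0002]
```

>>> {"api": "step_arm", "payload": {"rows": [[1,-0.0045,-0.002,0,0,0,0],[1,-0.0045,-0.002,0,0,0,0],[1,0.003,-0.02,0.001,0,0,0],[1,0.0095,-0.034,0.001,0,0,0],[1,0.0135,-0.041,0.001,0,0,0],[1,0.0135,-0.041,0.001,0,0,0]]}}

```text
clock: 15.18
position: [0.6013, -0.026, 0.0209]
ee_rot: [-0.036, 1.609, -0.649]
force: [-0.4, -0.6, -0.3]
width: 0.214
```

```bash
python3 - <<'E'
from held2 import *
im=grab("top");save(im,"t14.png",(330,150,440,240),6);P,r,l=casefit3(im);s=status.observe();print(s["force"])
e,y=setc();p=(s["position"][:2]-C);print("tcp",p@e,p@y,s["position"][2])
for o in (.07,.022): rows([*bay(1,o),.018],pose(rot(e,-.2),25))
E
```

```text
case3 [ 509.  -206.8] [150.4 142.8] 68.04
[-0.64228044  0.19900585 -0.68948296]
tcp 0.20379617893399826 -0.017099136053551234 0.02067035395104379
t 15.23 pos [ 0.602  -0.0244  0.0207] |d|mm 59 deg 0.2
ROW [0.0341, -0.0652, -0.0003] [-0.0025, -0.0018, 0.0003]
t 15.23 pos [ 0.602  -0.0244  0.0207] |d|mm 107 deg 0.2
ROW [0.0595, -0.1196, 0.0001] [-0.0025, -0.0018, 0.0003]
```

View pics/t14.png

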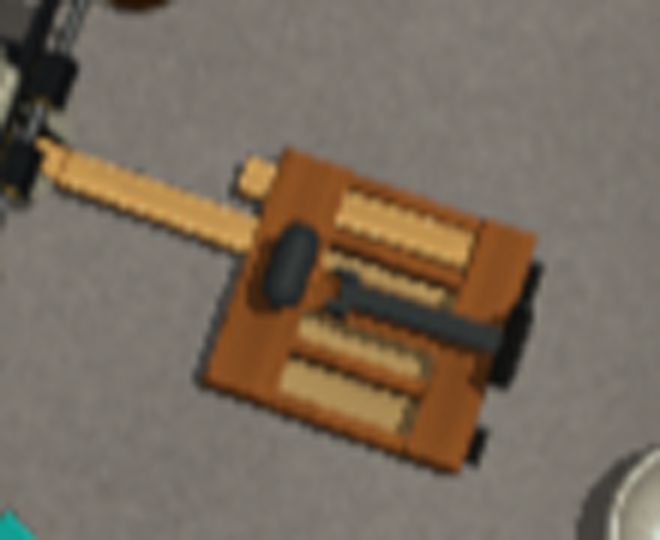

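>>> {"api": "step_arm", "payload": {"rows": [[1,0.012,-0.025,0,0,0,0],[1,0.024,-0.05,0,0,0,0],[1,0.036,-0.075,0,0,0,0],[1,0.047,-0.1,0,0,0,0],[1,0.056,-0.117,0,0,0,0],[1,0.056,-0.117,0,0,0,0]]}}

```text
clock: 15.73
position: [0.5614, -0.1225, 0.0199]
ee_rot: [-0.036, 1.609, -0.65]
force: [-0.5, -1.0, -0.4]
width: 0.216
```

```bash
python3 - <<'E'
from held2 import *
im=grab("top");save(im,"t15.png",(330,150,440,240),6);P,r,l=casefit3(im);s=status.observe();print(s["force"])
e,y=setc();p=(s["position"][:2]-C);print("tcp",p@e,p@y,s["position"][2])
E
```

```text
case3 [ 509.  -206.8] [150.4 142.8] 68.04
[-0.03420288  0.13734409 -0.04430237]
tcp 0.1002887648480641 -0.01661479903736615 0.01956298213415077
```

View pics/t15.png

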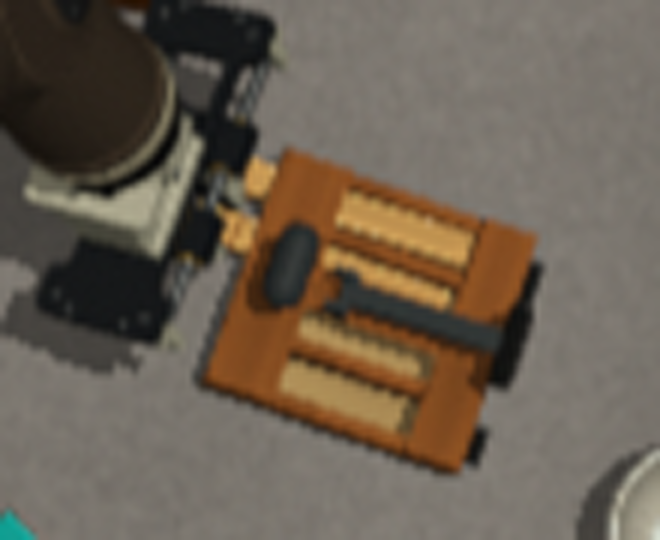

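>>> {"api": "step_arm", "payload": {"rows": [[0.3,0,0,0,0,0,0],[0.3,0,0,0,0,0,0],[0.3,-0.04,0,0,0,0,0],[0.5,-0.08,0.02,0,0,0,0],[1,-0.08,0.03,0,0,0,0],[1,-0.08,0.03,0,0,0,0],[1,-0.08,0.03,0,0,0,0]]}}

```text
clock: 16.37
position: [0.5819, -0.0724, 0.0667]
ee_rot: [-0.04, 1.608, -0.642]
force: [0.0, -0.1, 0.4]
width: 0.112
```

```bash
python3 - <<'E'
from held2 import *
im=grab("top");save(im,"t16.png",(330,150,440,240),6);P,r,l=casefit3(im);stub(im)
e,y=setc()
rows([*bay(1,.062),.012],pose(e,8))
E
```

```text
case3 [ 509.  -206.8] [150.4 142.8] 68.04
stub 0 26 tail al 0.0922 la -0.0511 mean -0.0513
stub 1 38 tail al 0.0999 la -0.0172 mean -0.0171
win 0 106 la -0.0617 -0.0408 mean -0.0513
win 1 53 la -0.0271 -0.0163 mean -0.022
win 2 48 la 0.0193 0.029 mean 0.0242
win 3 95 la 0.0435 0.0618 mean 0.0525
t 16.42 pos [ 0.5812 -0.0737  0.0667] |d|mm 56 deg 17.0
ROW [0.0689, 0.0139, 0.0004] [-0.0029, -0.0025, 0.2841]
```

View pics/t16.png

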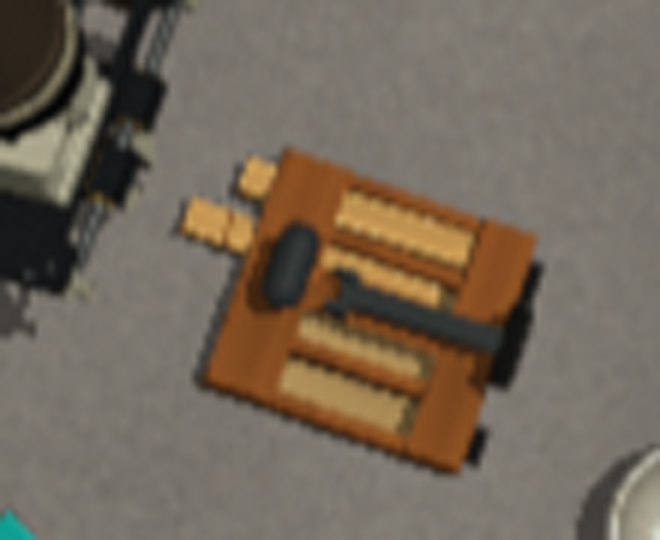

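>>> {"api": "step_arm", "payload": {"rows": [[1,0.02,0.02,0,-0.003,-0.002,0.284],[1,0.03,0.02,0,-0.003,-0.002,0.284],[1,0.069,0.014,0,-0.003,-0.002,0.284],[1,0.069,0.014,0,-0.003,-0.002,0.284],[1,0.069,0.014,0,-0.003,-0.002,0.284]]}}

```text
clock: 16.83
position: [0.5735, -0.0901, 0.0113]
ee_rot: [0.199, 1.577, -0.418]
force: [0.2, -0.1, 0.1]
width: 0.005
```

```bash
python3 - <<'E'
from held2 import *
e,y=setc();print(status.observe()["force"])
for o in (.026,.017):rows([*bay(1,o),.012],pose(e,8))
E
```

```text
[ 0.1981678  -0.12207065  0.09490472]
t 16.83 pos [ 0.5735 -0.0901  0.0113] |d|mm 31 deg 0.5
ROW [0.0047, -0.0388, 0.0017] [-0.0069, -0.0039, 0.002]
t 16.83 pos [ 0.5735 -0.0901  0.0113] |d|mm 40 deg 0.5
ROW [0.0063, -0.0499, 0.0018] [-0.0069, -0.0039, 0.002]
```

>>> {"api": "step_arm", "payload": {"rows": [[1,0.001,-0.012,0,-0.005,0,0],[1,0.002,-0.024,0.001,-0.005,0,0],[1,0.004,-0.036,0.0015,-0.005,0,0],[1,0.0055,-0.045,0.0018,-0.005,0,0],[1,0.0055,-0.045,0.0018,-0.005,0,0]]}}

```text
clock: 17.25
position: [0.5638, -0.1221, 0.0134]
ee_rot: [0.191, 1.574, -0.409]
force: [0.3, -0.5, 0.7]
width: 0.006
```

```bash
python3 - <<'E'
from held2 import *
e,y=setc();s=status.observe();print(s["force"],(s["position"][:2]-C)@e-.075,s["position"][2])
im=grab("top");P,r,l=casefit3(im)
for o in (.017,):rows([*bay(1,o),.012],pose(e,8))
E
```

```text
[ 0.27351415 -0.53825916  0.65957157] 0.023923567267704463 0.013389200182198368
case3 [ 481.8 -196.4] [148.8  82.4] 68.47
t 17.3 pos [ 0.5642 -0.121   0.0133] |d|mm 8 deg 0.2
ROW [0.003, -0.0098, -0.0023] [0.0031, 0.0005, -0.0004]
```

>>> {"api": "step_arm", "payload": {"rows": [[1,0.002,-0.006,-0.001,0,0,0],[1,0.003,-0.01,-0.002,0,0,0],[1,0.003,-0.01,-0.002,0,0,0],[1,-0.05,0.03,0,0,0,0],[1,-0.1,0.08,0,0,0,0],[1,-0.1,0.2,0,0,0,0],[1,-0.1,0.2,0,0,0,0],[1,-0.1,0.2,0,0,0,0]]}}

```text
clock: 17.97
position: [0.6284, 0.0414, 0.0708]
ee_rot: [0.191, 1.573, -0.404]
force: [0.2, 1.0, -0.4]
width: 0.004
```

```bash
python3 - <<'E'
from held2 import *
im=grab("top");save(im,"t17.png",(330,150,440,240),6);P,r,l=casefit3(im);stub(im)
sc=grab("scene");save(sc,"s17.png",(200,160,310,250),6)
c=np.array([.490,.2470]);a=np.array([.030,.9995]);p=c+.060*a
rows([*p,.10],pose(a,25))
E
```

```text
case3 [ 507.7 -209.1] [149.9 143. ] 68.24
stub 0 23 tail al 0.089 la -0.0501 mean -0.0499
stub 1 13 tail al 0.0817 la -0.0155 mean -0.0156
win 0 104 la -0.0608 -0.0408 mean -0.0507
win 1 44 la -0.0259 -0.0155 mean -0.0207
win 2 48 la 0.0193 0.0291 mean 0.0242
win 3 92 la 0.0438 0.0618 mean 0.0528
t 18.07 pos [0.6291 0.046  0.0697] |d|mm 296 deg 26.0
ROW [-0.0698, 0.2346, -0.2781] [-0.3132, -0.0926, -0.2856]
```

View pics/t17.png

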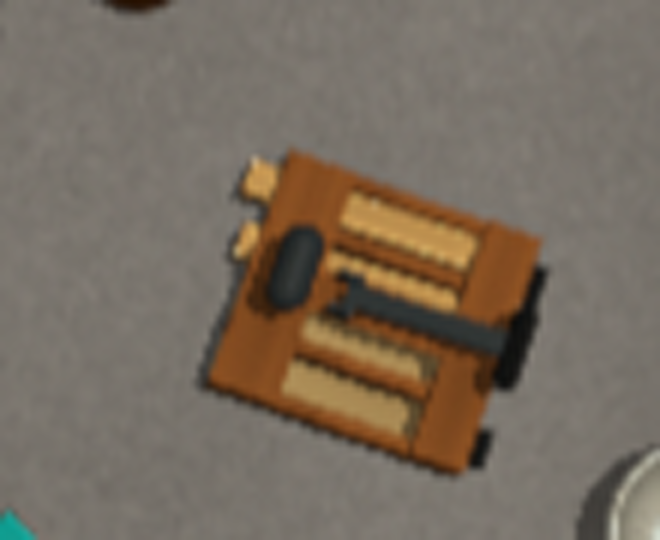

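View pics/s17.png

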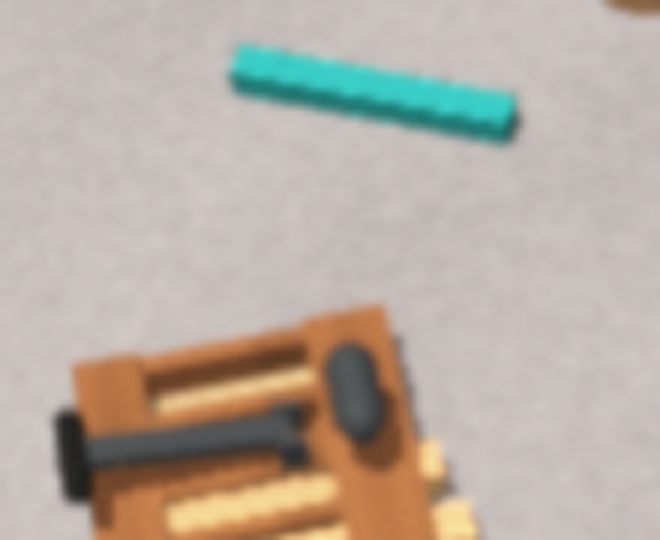

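>>> {"api": "step_arm", "payload": {"rows": [[0.0,-0.07,0.235,-0.278,-0.313,-0.093,-0.286],[-0.1,-0.07,0.235,-0.278,-0.313,-0.093,-0.286],[-0.1,-0.07,0.235,-0.278,-0.313,-0.093,-0.286],[-0.1,-0.07,0.235,-0.278,-0.313,-0.093,-0.286],[-0.1,-0.07,0.235,-0.278,-0.313,-0.093,-0.286],[-0.1,-0.07,0.235,-0.278,-0.313,-0.093,-0.286],[-0.1,-0.07,0.235,-0.278,-0.313,-0.093,-0.286],[-0.1,-0.07,0.235,-0.278,-0.313,-0.093,-0.286],[-0.1,-0.07,0.235,-0.278,-0.313,-0.093,-0.286],[-0.1,-0.07,0.235,-0.278,-0.313,-0.093,-0.286]]}}

```text
clock: 18.9
position: [0.4929, 0.2994, 0.0996]
ee_rot: [-0.317, 1.552, -0.377]
force: [0.3, 0.7, -0.1]
width: 0.548
```

```bash
sed -i 's/^C=.*/C=np.array([.5083,-.2092]);TH=68.1/' case.py;python3 - <<'E'
from case import *
from est import boxes
im=grab("wrist")
for o in boxes(cloud(im),(.36,.75,.05,.42)): print([np.round(x,4) for x in o])
c=np.array([.490,.2470]);a=np.array([.030,.9995]);p=c+.060*a
rows([*p,.010],pose(a,25))
E
```

```text
[array([0.4084, 0.2776]), array([0.0215, 0.1372]), array([-0.0531,  0.9986], dtype=float32), np.float32(3.0451), np.float64(0.019)]
[array([0.4625, 0.252 ]), array([0.0205, 0.1486]), array([0.0289, 0.9996], dtype=float32), np.float32(-1.6557), np.float64(0.0191)]
[array([0.7232, 0.1694]), array([0.0041, 0.0248]), array([0.9728, 0.2316], dtype=float32), np.float32(-76.6103), np.float64(0.0144)]
t 18.95 pos [0.4935 0.2982 0.0998] |d|mm 90 deg 0.7
ROW [0.0968, 0.0579, -0.0026] [-0.0096, -0.0047, 0.0059]
```

```bash
python3 - <<'E'
from case import *
save(grab("wrist"),"w18.png")
c=np.array([.4625,.2525]);a=np.array([.029,.9996]);p=c+.060*a
rows([*p,.040],pose(a,25))
rows([*p,.010],pose(a,25))
E
```

```text
t 19.0 pos [0.4938 0.2977 0.0999] |d|mm 68 deg 0.8
ROW [0.0604, 0.0473, -0.0377] [-0.0114, -0.0053, 0.0059]
t 19.0 pos [0.4938 0.2977 0.0999] |d|mm 96 deg 0.8
ROW [0.0943, 0.0633, -0.0377] [-0.0114, -0.0053, 0.0059]
```

View pics/w18.png

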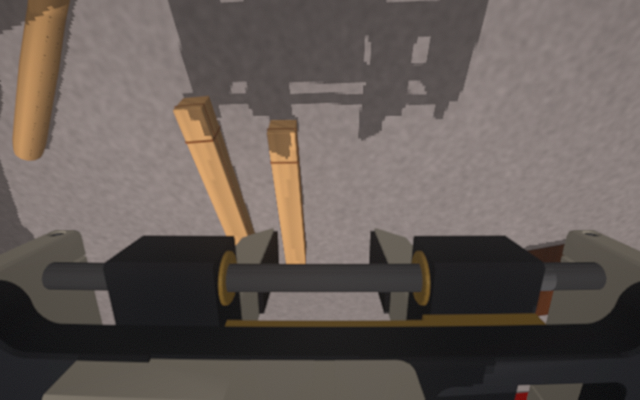

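The wrist view shows the knocked box at (285,190) and the last one at (210,160); I go to the knocked box's new place.

>>> {"api": "step_arm", "payload": {"rows": [[0.1,0.05,0.045,-0.038,-0.011,-0.005,0.006],[0.1,0.05,0.045,-0.038,-0.011,-0.005,0.006],[0.1,0.07,0.052,-0.038,-0.011,-0.005,0.006],[0.1,0.094,0.063,-0.038,-0.011,-0.005,0.006],[0.1,0.094,0.063,-0.038,-0.011,-0.005,0.006],[0.1,0.094,0.063,-0.038,-0.011,-0.005,0.006],[1,0.094,0.063,-0.038,-0.011,-0.005,0.006],[1,0.094,0.063,-0.038,-0.011,-0.005,0.006],[1,0.094,0.063,-0.038,-0.011,-0.005,0.006],[1,0.094,0.063,-0.038,-0.011,-0.005,0.006],[1,0.094,0.063,-0.038,-0.011,-0.005,0.006]]}}

```text
clock: 19.92
position: [0.4636, 0.315, 0.0111]
ee_rot: [-0.32, 1.549, -0.361]
force: [0.2, 0.3, 5.1]
width: 0.217
```

```bash
python3 - <<'E'
from case import *
s=status.observe();print(s["width"]*92,s["position"])
rows(s["position"]+[0,0,.08],R.from_rotvec(s["ee_rot"]).as_matrix())
E
```

```text
19.951711363632736 [0.46359858 0.31499561 0.01111139]
t 19.92 pos [0.4636 0.315  0.0111] |d|mm 80 deg 0.0
ROW [-0.0907, -0.042, 0.0] [0.0, 0.0, 0.0]
```

>>> {"api": "step_arm", "payload": {"rows": [[1,-0.091,-0.042,0,0,0,0],[1,-0.091,-0.042,0,0,0,0],[1,-0.091,-0.042,0,0,0,0],[1,-0.091,-0.042,0,0,0,0]], "newtons": 45}}

```text
clock: 20.25
position: [0.4643, 0.316, 0.0926]
ee_rot: [-0.317, 1.548, -0.359]
force: [-0.0, -0.3, -1.0]
width: 0.208
```

```bash
python3 - <<'E'
from case import *
e,y=setc();print(status.observe()["width"]*92)
rows([*bay(2,.175),.05],pose(e,25))
E
```

```text
19.115851827460784
t 20.25 pos [0.4643 0.316  0.0926] |d|mm 315 deg 20.3
ROW [0.1968, -0.2998, 0.162] [0.3068, 0.1444, -0.0057]
```

>>> {"api": "step_arm", "payload": {"rows": [[1,0.197,-0.3,0.162,0.307,0.144,-0.006],[1,0.197,-0.3,0.162,0.307,0.144,-0.006],[1,0.197,-0.3,0.162,0.307,0.144,-0.006],[1,0.197,-0.3,0.162,0.307,0.144,-0.006],[1,0.197,-0.3,0.162,0.307,0.144,-0.006],[1,0.197,-0.3,0.162,0.307,0.144,-0.006],[1,0.197,-0.3,0.162,0.307,0.144,-0.006],[1,0.197,-0.3,0.162,0.307,0.144,-0.006],[1,0.197,-0.3,0.162,0.307,0.144,-0.006],[1,0.197,-0.3,0.162,0.307,0.144,-0.006],[1,0.197,-0.3,0.162,0.307,0.144,-0.006]]}}

```text
clock: 21.17
position: [0.5842, 0.0286, 0.0475]
ee_rot: [-0.048, 1.609, -0.642]
force: [0.1, 0.8, -0.5]
width: 0.212
```

```bash
cat >> held2.py <<'E'
def heights(i,zc):
    e,y=setc();s=status.observe();t=(s["position"][:2]-C)@e
    for n in("top","scene"):
        W=cloud(grab(n));d=W[...,:2]-C;al=d@e;la=d@y;L=[]
        for a in np.arange(t-.13,t-.02,.018):
            k=(abs(al-a)<.009)&(abs(la+.0495-.033*i)<.007)&(abs(W[...,2]-zc)<.02)
            L.append(np.percentile(W[...,2][k],60).round(4) if k.sum()>4 else None)
        print(n,"tip..tail z",L)
E
python3 - <<'E'
from held2 import *
im=grab("top");s=status.observe();casefit3(im);held2(im,s["position"][2]+.009)
heights(2,s["position"][2]+.009)
e,y=setc();p=(s["position"][:2]-C);print("tcp",p@e,p@y,s["position"][2])
E
```

```text
case3 [ 507.8 -209.1] [150.  143.1] 68.1
n 198 tip al 0.1087
  al 0.119 la mid 0.0178 mean 0.0178 w 0.0173
  al 0.139 la mid 0.0185 mean 0.0184 w 0.019
  al 0.159 la mid 0.0179 mean 0.018 w 0.0173
  al 0.179 la mid 0.0185 mean 0.0186 w 0.019
  al 0.199 la mid 0.0181 mean 0.0179 w 0.0187
  al 0.219 la mid 0.0186 mean 0.019 w 0.0181
top tip..tail z [np.float64(0.0572), np.float64(0.0562), np.float64(0.0573), np.float64(0.056), np.float64(0.0552), np.float64(0.0578), np.float64(0.0557)]
scene tip..tail z [np.float64(0.0567), np.float64(0.0569), np.float64(0.0571), np.float64(0.0577), np.float64(0.0563), np.float64(0.0566), np.float64(0.0565)]
tcp 0.24966608079072045 0.01838801793792863 0.047696429026853275
```

```bash
python3 - <<'E'
from held2 import *
e,y=setc()
for o in (.155,.115,.025): rows([*bay(2,o),.016],pose(e,25))
E
```

```text
t 21.32 pos [0.5846 0.0295 0.0481] |d|mm 38 deg 0.3
ROW [0.0469, -0.0054, 0.0022] [0.003, -0.0005, 0.0041]
t 21.32 pos [0.5846 0.0295 0.0481] |d|mm 68 deg 0.3
ROW [0.0682, -0.0506, 0.002] [0.003, -0.0005, 0.0041]
t 21.32 pos [0.5846 0.0295 0.0481] |d|mm 153 deg 0.3
ROW [0.1162, -0.1524, 0.0017] [0.003, -0.0005, 0.0041]
```

>>> {"api": "step_arm", "payload": {"rows": [[1,0.047,-0.0055,0.002,0.003,0,0.004],[1,0.047,-0.0055,0.002,0.003,0,0.004],[1,0.047,-0.0055,0.002,0.003,0,0.004],[1,0.047,-0.0055,0.002,0.003,0,0.004]]}}

```text
clock: 21.65
position: [0.5789, 0.0092, 0.0165]
ee_rot: [-0.043, 1.607, -0.642]
force: [-0.4, 0.4, -0.3]
width: 0.21
```

```bash
python3 - <<'E'
from held2 import *
im=grab("top");s=status.observe();casefit3(im);held2(im,s["position"][2]+.009);heights(2,s["position"][2]+.009)
e,y=setc();p=(s["position"][:2]-C);print("tcp",p@e,p@y,s["position"][2])
for o in (.115,.025): rows([*bay(2,o),.016],pose(e,25))
E
```

```text
case3 [ 507.7 -209. ] [150.  142.8] 68.1
n 191 tip al 0.0757
  al 0.086 la mid 0.0056 mean 0.0078 w 0.0385
  al 0.106 la mid 0.016 mean 0.0157 w 0.0174
  al 0.126 la mid 0.0162 mean 0.0164 w 0.0182
  al 0.146 la mid 0.016 mean 0.0157 w 0.0174
  al 0.166 la mid 0.0162 mean 0.0162 w 0.0182
  al 0.186 la mid 0.0161 mean 0.0162 w 0.0175
top tip..tail z [np.float64(0.025), np.float64(0.0268), np.float64(0.026), np.float64(0.0258), np.float64(0.025), np.float64(0.0262), np.float64(0.0251)]
scene tip..tail z [np.float64(0.0256), np.float64(0.0264), np.float64(0.0265), np.float64(0.0256), np.float64(0.0258), np.float64(0.0267), np.float64(0.0255)]
tcp 0.2294982082351359 0.015546786866842854 0.016808174300158647
t 21.8 pos [0.5797 0.0094 0.017 ] |d|mm 39 deg 0.1
ROW [0.0219, -0.0442, -0.0015] [-0.0019, 0.0006, -0.0005]
t 21.8 pos [0.5797 0.0094 0.017 ] |d|mm 129 deg 0.1
ROW [0.0694, -0.1462, -0.0013] [-0.0019, 0.0006, -0.0005]
```

>>> {"api": "step_arm", "payload": {"rows": [[1,0.011,-0.022,-0.0008,0,0,0],[1,0.022,-0.044,-0.001,0,0,0],[1,0.022,-0.044,-0.001,0,0,0]]}}

```text
clock: 22.05
position: [0.5619, -0.0318, 0.0164]
ee_rot: [-0.041, 1.607, -0.647]
force: [-1.0, -1.0, -0.2]
width: 0.212
```

```bash
python3 - <<'E'
from held2 import *
im=grab("top");s=status.observe();print(s["force"]);casefit3(im)
e,y=setc();p=(s["position"][:2]-C);print("tcp",p@e,p@y,s["position"][2])
for o in (.025,): rows([*bay(2,o),.016],pose(e,25))
E
```

```text
[ 0.36491085 -0.15135633 -0.57905364]
case3 [ 507.7 -209.2] [149.9 143. ] 68.24
tcp 0.18684889484874564 0.016287238683844588 0.016188840613491372
t 22.1 pos [ 0.5629 -0.0298  0.0162] |d|mm 87 deg 0.3
ROW [0.0462, -0.0982, 0.0003] [-0.0051, -0.0012, 0.0015]
```

>>> {"api": "step_arm", "payload": {"rows": [[1,0.012,-0.025,0,0,0,0],[1,0.024,-0.05,0,0,0,0],[1,0.035,-0.075,0,0,0,0],[1,0.046,-0.098,0,0,0,0],[1,0.046,-0.098,0,0,0,0],[0.3,0.046,-0.098,0,0,0,0],[0.3,0.046,-0.098,0,0,0,0],[0.3,0.0,-0.098,0,0,0,0],[0.5,-0.04,-0.07,0,0,0,0],[1,-0.04,-0.06,0,0,0,0],[1,-0.04,-0.06,0,0,0,0]]}}

```text
clock: 23.02
position: [0.5553, -0.0501, 0.0648]
ee_rot: [-0.044, 1.603, -0.634]
force: [-0.4, -0.5, -0.9]
width: 0.178
```

```bash
python3 - <<'E'
from held2 import *
im=grab("top");casefit3(im);stub(im);save(im,"t20.png",(330,150,440,240),6)
e,y=setc()
rows([*bay(2,.065),.012],pose(e,8))
E
```

```text
case3 [ 507.6 -209.1] [149.9 142.7] 68.24
stub 0 24 tail al 0.0915 la -0.0507 mean -0.0503
stub 1 14 tail al 0.0843 la -0.0161 mean -0.016
stub 2 40 tail al 0.0996 la 0.0174 mean 0.0169
win 0 104 la -0.0611 -0.0412 mean -0.0511
win 1 49 la -0.0261 -0.0155 mean -0.021
win 2 85 la 0.0115 0.0282 mean 0.02
win 3 95 la 0.0434 0.0616 mean 0.0525
t 23.07 pos [ 0.5536 -0.0525  0.0645] |d|mm 57 deg 16.9
ROW [0.0712, 0.0024, -0.0002] [0.0015, 0.0015, 0.2822]
```

View pics/t20.png

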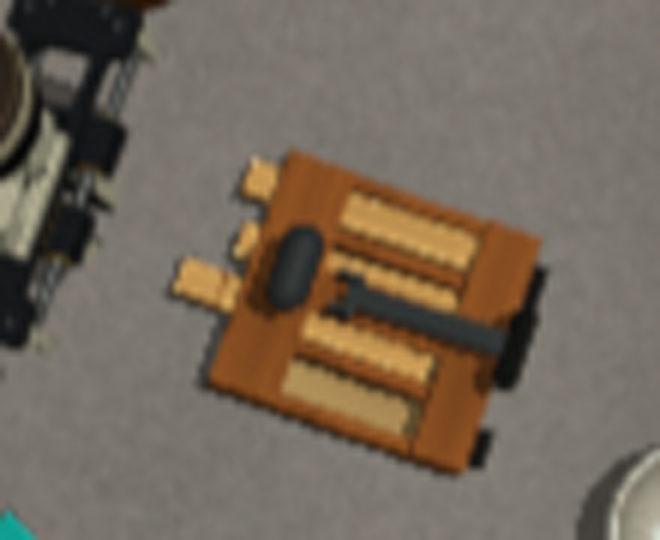

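>>> {"api": "step_arm", "payload": {"rows": [[1,0.02,0.01,0,0,0,0.282],[1,0.03,0.01,0,0,0,0.282],[1,0.071,0.003,0,0,0,0.282],[1,0.071,0.003,0,0,0,0.282],[1,0.071,0.003,0,0,0,0.282]]}}

```text
clock: 23.48
position: [0.5411, -0.0793, 0.0112]
ee_rot: [0.195, 1.577, -0.419]
force: [1.1, 0.8, 0.1]
width: 0.001
```

```bash
python3 - <<'E'
from held2 import *
e,y=setc();print(status.observe()["force"])
for o in (.03,.0165):rows([*bay(2,o),.012],pose(e,8))
E
```

```text
[1.08290914 0.77274952 0.14819404]
t 23.48 pos [ 0.5411 -0.0793  0.0112] |d|mm 28 deg 0.6
ROW [0.0039, -0.0344, 0.0022] [-0.008, -0.0038, 0.0046]
t 23.48 pos [ 0.5411 -0.0793  0.0112] |d|mm 41 deg 0.6
ROW [0.0064, -0.0511, 0.0023] [-0.008, -0.0038, 0.0046]
```

>>> {"api": "step_arm", "payload": {"rows": [[1,0.001,-0.012,0,-0.005,0,0],[1,0.002,-0.024,0.001,-0.005,0,0],[1,0.004,-0.036,0.0015,-0.005,0,0],[1,0.0055,-0.045,0.002,-0.005,0,0],[1,0.006,-0.051,0.002,-0.005,0,0],[1,0.006,-0.051,0.002,-0.005,0,0]]}}

```text
clock: 23.98
position: [0.5298, -0.1153, 0.0134]
ee_rot: [0.189, 1.574, -0.409]
force: [-0.2, -0.5, 0.2]
width: 0.005
```

>>> {"api": "step_arm", "payload": {"rows": [[1,-0.05,0.03,0,0,0,0],[1,-0.1,0.08,0,0,0,0],[1,-0.1,0.2,0,0,0,0],[1,-0.1,0.2,0,0,0,0],[1,-0.1,0.2,0,0,0,0],[1,-0.1,0.2,0,0,0,0]]}}

```text
clock: 24.48
position: [0.5951, 0.0522, 0.0694]
ee_rot: [0.184, 1.574, -0.397]
force: [0.1, 0.5, -0.4]
width: 0.004
```

```bash
python3 - <<'E'
from held2 import *
im=grab("top");casefit3(im);stub(im);save(im,"t21.png",(330,150,440,240),6)
c=np.array([.4082,.2705]);a=np.array([-.0475,.9989]);p=c+.060*a
rows([*p,.10],pose(a,25))
E
```

```text
case3 [ 507.  -211.1] [150.3 142.6] 68.53
stub 0 28 tail al 0.0906 la -0.0501 mean -0.0499
stub 1 14 tail al 0.0823 la -0.0144 mean -0.0146
stub 2 11 tail al 0.0815 la 0.0161 mean 0.0161
win 0 100 la -0.0611 -0.0412 mean -0.0511
win 1 42 la -0.0261 -0.0158 mean -0.0209
win 2 74 la 0.0115 0.0264 mean 0.0193
win 3 91 la 0.0437 0.0611 mean 0.0523
t 24.53 pos [0.5939 0.0479 0.0694] |d|mm 341 deg 29.4
ROW [-0.0717, 0.2353, -0.3481] [-0.3863, -0.1149, -0.2789]
```

View pics/t21.png

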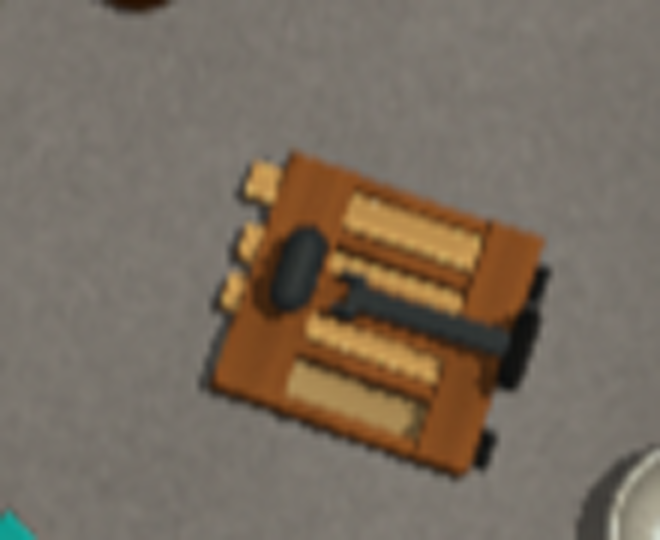

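>>> {"api": "step_arm", "payload": {"rows": [[0.1,-0.072,0.235,-0.348,-0.386,-0.115,-0.279],[0.1,-0.072,0.235,-0.348,-0.386,-0.115,-0.279],[0.1,-0.072,0.235,-0.348,-0.386,-0.115,-0.279],[0.1,-0.072,0.235,-0.348,-0.386,-0.115,-0.279],[0.1,-0.072,0.235,-0.348,-0.386,-0.115,-0.279],[0.1,-0.072,0.235,-0.348,-0.386,-0.115,-0.279],[0.1,-0.072,0.235,-0.348,-0.386,-0.115,-0.279],[0.1,-0.072,0.235,-0.348,-0.386,-0.115,-0.279],[0.1,-0.072,0.235,-0.348,-0.386,-0.115,-0.279],[0.1,-0.072,0.235,-0.348,-0.386,-0.115,-0.279],[0.1,-0.072,0.235,-0.348,-0.386,-0.115,-0.279]]}}

```text
clock: 25.45
position: [0.4067, 0.3259, 0.1003]
ee_rot: [-0.375, 1.534, -0.312]
force: [1.5, -0.3, 0.2]
width: 0.447
```

```bash
sed -i 's/^C=.*/C=np.array([.5076,-.2112]);TH=68.4/' case.py;python3 - <<'E'
from case import *
from est import boxes
im=grab("wrist")
for o in boxes(cloud(im),(.34,.75,.05,.42)): print([np.round(x,4) for x in o])
c=np.array([.4082,.2705]);a=np.array([-.0475,.9989]);p=c+.060*a
rows([*p,.010],pose(a,25))
E
```

```text
[array([0.3472, 0.4079]), array([0.0144, 0.0241]), array([-0.0038,  1.    ], dtype=float32), np.float32(0.2156), np.float64(0.0167)]
[array([0.4078, 0.2748]), array([0.0203, 0.1427]), array([-0.0428,  0.9991], dtype=float32), np.float32(2.4546), np.float64(0.0191)]
[array([0.3721, 0.1374]), array([0.0052, 0.0314]), array([-0.4076,  0.9132], dtype=float32), np.float32(24.0543), np.float64(0.0227)]
t 25.5 pos [0.4073 0.3248 0.1004] |d|mm 91 deg 0.5
ROW [0.0993, 0.0545, -0.0021] [-0.0075, -0.0035, 0.0031]
```

>>> {"api": "step_arm", "payload": {"rows": [[0.1,0.05,0.027,0,-0.007,-0.003,0.003],[0.1,0.099,0.0545,-0.002,-0.007,-0.003,0.003],[0.1,0.099,0.0545,-0.002,-0.007,-0.003,0.003],[0.1,0.099,0.0545,-0.002,-0.007,-0.003,0.003],[0.1,0.099,0.0545,-0.002,-0.007,-0.003,0.003],[1,0.099,0.0545,-0.002,-0.007,-0.003,0.003],[1,0.099,0.0545,-0.002,-0.007,-0.003,0.003],[1,0.099,0.0545,-0.002,-0.007,-0.003,0.003],[1,0.099,0.0545,-0.002,-0.007,-0.003,0.003],[1,0.099,0.0545,-0.002,-0.007,-0.003,0.003]]}}

```text
clock: 26.33
position: [0.4051, 0.3329, 0.0112]
ee_rot: [-0.377, 1.533, -0.302]
force: [-0.5, 0.5, 7.9]
width: 0.211
```

```bash
python3 - <<'E'
from case import *
s=status.observe();print(s["width"]*92,s["position"])
rows(s["position"]+[0,0,.08],R.from_rotvec(s["ee_rot"]).as_matrix())
E
```

```text
19.370582302651407 [0.40505858 0.33293186 0.0111809 ]
t 26.33 pos [0.4051 0.3329 0.0112] |d|mm 80 deg 0.0
ROW [-0.0907, -0.042, 0.0] [0.0, 0.0, 0.0]
```

>>> {"api": "step_arm", "payload": {"rows": [[1,-0.091,-0.042,0,0,0,0],[1,-0.091,-0.042,0,0,0,0],[1,-0.091,-0.042,0,0,0,0],[1,-0.091,-0.042,0,0,0,0]]}}

```text
clock: 26.67
position: [0.4056, 0.3339, 0.0923]
ee_rot: [-0.374, 1.532, -0.3]
force: [-1.4, 1.4, -1.2]
width: 0.209
```

```bash
python3 - <<'E'
from case import *
e,y=setc();print(status.observe()["width"]*92)
rows([*bay(3,.175),.06],pose(e,25))
E
```

```text
19.20093441611166
t 26.67 pos [0.4056 0.3339 0.0923] |d|mm 331 deg 24.4
ROW [0.1943, -0.3251, 0.1669] [0.3677, 0.1724, -0.0055]
```

>>> {"api": "step_arm", "payload": {"rows": [[1,0.194,-0.325,0.167,0.368,0.172,-0.005],[1,0.194,-0.325,0.167,0.368,0.172,-0.005],[1,0.194,-0.325,0.167,0.368,0.172,-0.005],[1,0.194,-0.325,0.167,0.368,0.172,-0.005],[1,0.194,-0.325,0.167,0.368,0.172,-0.005],[1,0.194,-0.325,0.167,0.368,0.172,-0.005],[1,0.194,-0.325,0.167,0.368,0.172,-0.005],[1,0.194,-0.325,0.167,0.368,0.172,-0.005],[1,0.194,-0.325,0.167,0.368,0.172,-0.005],[1,0.194,-0.325,0.167,0.368,0.172,-0.005],[1,0.194,-0.325,0.167,0.368,0.172,-0.005],[1,0.194,-0.325,0.167,0.368,0.172,-0.005]]}}

```text
clock: 27.67
position: [0.5519, 0.04, 0.0582]
ee_rot: [-0.053, 1.608, -0.637]
force: [0.4, 0.1, 0.4]
width: 0.213
```

```bash
python3 - <<'E'
from held2 import *
im=grab("top");s=status.observe();casefit3(im);held2(im,s["position"][2]+.009)
heights(3,s["position"][2]+.009)
e,y=setc();p=(s["position"][:2]-C);print("tcp",p@e,p@y,s["position"][2])
for o in (.155,.115): rows([*bay(3,o),.016],pose(e,25))
E
```

```text
case3 [ 506.9 -211. ] [150.3 142.9] 68.53
n 196 tip al 0.1123
  al 0.122 la mid 0.0512 mean 0.0509 w 0.0184
  al 0.142 la mid 0.0514 mean 0.0513 w 0.0168
  al 0.162 la mid 0.0519 mean 0.0519 w 0.019
  al 0.182 la mid 0.0516 mean 0.0516 w 0.0185
  al 0.202 la mid 0.052 mean 0.0518 w 0.0187
top tip..tail z [np.float64(0.0678), np.float64(0.0664), np.float64(0.0677), np.float64(0.0682), np.float64(0.0678), np.float64(0.0673), np.float64(0.0669)]
scene tip..tail z [np.float64(0.0683), np.float64(0.0682), np.float64(0.0677), np.float64(0.0671), np.float64(0.0675), np.float64(0.0672), np.float64(0.0678)]
tcp 0.2500443602767145 0.05123108006219034 0.05841665714484627
t 27.82 pos [0.5523 0.0399 0.0587] |d|mm 47 deg 0.3
ROW [0.0589, 0.0002, 0.0018] [0.0024, 0.0, 0.0037]
t 27.82 pos [0.5523 0.0399 0.0587] |d|mm 74 deg 0.3
ROW [0.0802, -0.045, 0.0016] [0.0024, 0.0, 0.0037]
```

>>> {"api": "step_arm", "payload": {"rows": [[1,0.059,0,0.002,0.002,0,0.004],[1,0.059,0,0.002,0.002,0,0.004],[1,0.059,0,0.002,0.002,0,0.004],[1,0.059,0,0.002,0.002,0,0.004]]}}

```text
clock: 28.15
position: [0.5466, 0.0195, 0.0167]
ee_rot: [-0.047, 1.606, -0.637]
force: [0.1, 0.4, -0.5]
width: 0.213
```

```bash
python3 - <<'E'
from held2 import *
im=grab("top");s=status.observe();casefit3(im);held2(im,s["position"][2]+.009);heights(3,s["position"][2]+.009)
e,y=setc();p=(s["position"][:2]-C);print("tcp",p@e,p@y,s["position"][2])
for o in (.115,.025): rows([*bay(3,o),.016],pose(e,25))
E
```

```text
case3 [ 478.3 -200.5] [151.2  81.6] 66.46
n 192 tip al 0.0772
  al 0.107 la mid 0.0495 mean 0.0495 w 0.0183
  al 0.127 la mid 0.0496 mean 0.0496 w 0.0175
  al 0.147 la mid 0.0495 mean 0.0494 w 0.0184
  al 0.167 la mid 0.0497 mean 0.0495 w 0.019
  al 0.187 la mid 0.0495 mean 0.0496 w 0.0181
top tip..tail z [np.float64(0.0251), np.float64(0.0246), np.float64(0.0254), np.float64(0.0258), np.float64(0.024), np.float64(0.0269), np.float64(0.0253)]
scene tip..tail z [np.float64(0.0258), np.float64(0.0257), np.float64(0.0267), np.float64(0.0254), np.float64(0.0264), np.float64(0.0261), np.float64(0.0267)]
tcp 0.22948834096247406 0.04814634950310971 0.01712983989727544
t 28.3 pos [0.5477 0.0201 0.0173] |d|mm 40 deg 0.1
ROW [0.0225, -0.0444, -0.0021] [-0.0014, 0.0012, -0.0014]
t 28.3 pos [0.5477 0.0201 0.0173] |d|mm 130 deg 0.1
ROW [0.0699, -0.1465, -0.002] [-0.0014, 0.0012, -0.0014]
```

>>> {"api": "step_arm", "payload": {"rows": [[1,0.011,-0.022,-0.0005,0,0,0],[1,0.022,-0.044,-0.0008,0,0,0],[1,0.022,-0.044,-0.0008,0,0,0]]}}

```text
clock: 28.55
position: [0.5302, -0.021, 0.0166]
ee_rot: [-0.045, 1.606, -0.642]
force: [-0.8, -0.7, -0.8]
width: 0.212
```

```bash
python3 - <<'E'
from held2 import *
im=grab("top");s=status.observe();print(s["force"]);casefit3(im);save(im,"t22.png",(330,150,440,240),6)
e,y=setc();p=(s["position"][:2]-C);print("tcp",p@e,p@y,s["position"][2])
for o in (.025,): rows([*bay(3,o),.016],pose(e,25))
E
```

```text
[-0.46423433  0.46528312  0.28830008]
case3 [ 506.9 -211. ] [150.3 142.9] 68.53
tcp 0.18736150639380922 0.04885476013406555 0.016369641802499786
t 28.6 pos [ 0.5311 -0.019   0.0164] |d|mm 87 deg 0.3
ROW [0.0466, -0.0988, -0.0003] [-0.0044, -0.0007, 0.0005]
```

View pics/t22.png

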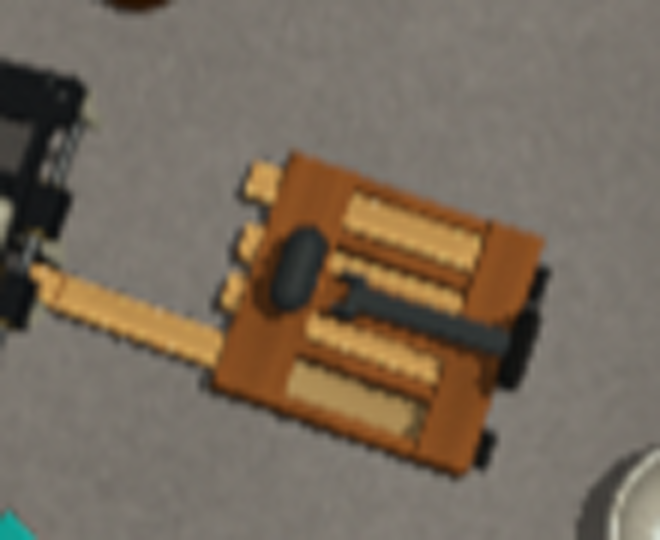

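In, case unmoved. Continue, release, retreat.

>>> {"api": "step_arm", "payload": {"rows": [[1,0.012,-0.025,0,0,0,0],[1,0.024,-0.05,0,0,0,0],[1,0.035,-0.075,0,0,0,0],[1,0.046,-0.098,0,0,0,0],[1,0.046,-0.098,0,0,0,0],[0.3,0.046,-0.098,0,0,0,0],[0.3,0.046,-0.098,0,0,0,0],[0.3,0.0,-0.098,0,0,0,0],[0.5,-0.04,-0.07,0,0,0,0],[1,-0.04,-0.06,0,0,0,0],[1,-0.04,-0.06,0,0,0,0]]}}

```text
clock: 29.52
position: [0.5236, -0.0399, 0.0648]
ee_rot: [-0.048, 1.602, -0.629]
force: [0.4, 1.1, 0.4]
width: 0.181
```

```bash
python3 - <<'E'
from held2 import *
im=grab("top");casefit3(im);stub(im)
e,y=setc()
rows([*bay(3,.065),.012],pose(e,8))
E
```

```text
case3 [ 478.8 -200.5] [150.9  81.6] 67.24
stub 0 28 tail al 0.0924 la -0.0504 mean -0.0503
stub 1 15 tail al 0.0843 la -0.0148 mean -0.0152
stub 2 12 tail al 0.0836 la 0.0157 mean 0.0153
stub 3 39 tail al 0.1 la 0.0492 mean 0.0492
win 0 103 la -0.0612 -0.0413 mean -0.0513
win 1 48 la -0.0259 -0.0154 mean -0.0211
win 2 77 la 0.0116 0.0272 mean 0.0195
win 3 110 la 0.0399 0.0609 mean 0.0504
t 29.57 pos [ 0.5219 -0.0422  0.0645] |d|mm 57 deg 16.9
ROW [0.0713, 0.0023, -0.0009] [0.0021, 0.0019, 0.2815]
```

>>> {"api": "step_arm", "payload": {"rows": [[1,0.02,0.01,0,0,0,0.282],[1,0.03,0.01,0,0,0,0.282],[1,0.071,0.003,-0.001,0,0,0.282],[1,0.071,0.003,-0.001,0,0,0.282],[1,0.071,0.003,-0.001,0,0,0.282]]}}

```text
clock: 29.98
position: [0.5088, -0.0684, 0.0111]
ee_rot: [0.191, 1.577, -0.414]
force: [0.8, 0.8, -0.1]
width: 0.003
```

```bash
python3 - <<'E'
from held2 import *
e,y=setc();print(status.observe()["force"])
for o in (.03,.0165):rows([*bay(3,o),.012],pose(e,8))
E
```

```text
[ 0.82131125  0.799096   -0.06802651]
t 29.98 pos [ 0.5088 -0.0684  0.0111] |d|mm 28 deg 0.5
ROW [0.004, -0.035, 0.0027] [-0.0072, -0.0037, 0.0038]
t 29.98 pos [ 0.5088 -0.0684  0.0111] |d|mm 42 deg 0.5
ROW [0.0064, -0.0517, 0.0028] [-0.0072, -0.0037, 0.0038]
```

>>> {"api": "step_arm", "payload": {"rows": [[1,0.001,-0.012,0,-0.005,0,0],[1,0.002,-0.024,0.001,-0.005,0,0],[1,0.004,-0.036,0.0015,-0.005,0,0],[1,0.0055,-0.045,0.002,-0.005,0,0],[1,0.006,-0.0515,0.002,-0.005,0,0],[1,0.006,-0.0515,0.002,-0.005,0,0],[1,0.0,-0.03,0.002,-0.005,0,0],[1,-0.05,-0.02,0,0,0,0],[1,-0.1,-0.01,0,0,0,0],[1,-0.1,-0.01,0,0,0,0]]}}

```text
clock: 30.82
position: [0.5175, -0.0592, 0.0977]
ee_rot: [0.188, 1.566, -0.402]
force: [1.3, -0.4, -0.4]
width: 0.004
```

```bash
python3 - <<'E'
from held2 import *
e,y=setc();print(status.observe()["force"],status.observe()["position"])
im=grab("top");casefit3(im)
p=bay(0,.035)+.006*y
rows([*p,.09],pose(e,6));rows([*p,.012],pose(e,6))
E
```

```text
[ 1.27307536 -0.35071893 -0.41942836] [ 0.51752458 -0.05920344  0.09773518]
case3 [ 506.9 -212.4] [149.9 141.8] 69.48
t 30.87 pos [ 0.516  -0.0602  0.0954] |d|mm 97 deg 1.9
ROW [0.0132, -0.0406, 0.1139] [0.0003, 0.0061, 0.0312]
t 30.87 pos [ 0.516  -0.0602  0.0954] |d|mm 128 deg 1.9
ROW [0.1098, -0.0272, 0.1133] [0.0003, 0.0061, 0.0312]
```

>>> {"api": "step_arm", "payload": {"rows": [[1,0.0,-0.02,0.06,0,0.006,0.03],[1,0.013,-0.04,0.114,0,0.006,0.03],[1,0.013,-0.04,0.114,0,0.006,0.03],[1,0.06,-0.034,0.114,0,0.006,0.03],[1,0.109,-0.027,0.113,0,0.006,0.03],[1,0.109,-0.027,0.113,0,0.006,0.03],[1,0.109,-0.027,0.113,0,0.006,0.03]]}}

```text
clock: 31.45
position: [0.5822, -0.1268, 0.0073]
ee_rot: [0.213, 1.58, -0.384]
force: [-0.0, 0.2, 0.9]
width: 0.002
```

```bash
sed -i 's/^C=.*/C=np.array([.5075,-.2126]);TH=69.3/' case.py;python3 - <<'E'
from held2 import *
e,y=setc();s=status.observe();print(s["force"],s["position"])
p=bay(0,.0165)+.006*y
rows([*p,.012],pose(e,6))
E
```

```text
[-0.03507132  0.24741585  0.92247928] [ 0.58217106 -0.1268466   0.00725957]
t 31.45 pos [ 0.5822 -0.1268  0.0073] |d|mm 16 deg 1.3
ROW [-0.0039, -0.0193, 0.0052] [-0.0166, -0.0122, 0.0066]
```

>>> {"api": "step_arm", "payload": {"rows": [[1,-0.002,-0.007,0.002,0,0,0],[1,-0.003,-0.014,0.004,0,0,0],[1,-0.004,-0.02,0.005,0,0,0],[1,-0.004,-0.02,0.005,0,0,0],[1,-0.004,-0.01,0.005,0,0,0],[1,-0.09,0.0,0.0,0,0,0],[1,-0.12,0.05,-0.05,0,0,0],[1,-0.14,0.2,-0.1,0,0,0],[1,-0.14,0.2,-0.1,0,0,0],[1,-0.14,0.2,-0.1,0,0,0],[1,-0.14,0.2,-0.1,0,0,0]]}}

```text
clock: 32.37
position: [0.5738, 0.0663, 0.1044]
ee_rot: [0.213, 1.575, -0.379]
force: [0.4, 0.4, -0.5]
width: 0.004
```

```bash
python3 - <<'E'
from held2 import *
print(status.observe()["position"])
im=grab("top");casefit3(im);stub(im);save(im,"t23.png",(330,140,450,240),6)
sc=grab("scene");save(sc,"s23.png",(200,190,320,280),6)
E
```

```text
[0.57379761 0.06630584 0.10436153]
case3 [ 505.2 -216.5] [150.4 142.5] 66.79
stub 0 7 tail al 0.0778 la -0.0531 mean -0.0528
stub 1 10 tail al 0.0799 la -0.0201 mean -0.02
stub 2 14 tail al 0.0809 la 0.018 mean 0.0126
stub 3 13 tail al 0.0818 la 0.0425 mean 0.0424
win 0 99 la -0.0612 -0.0404 mean -0.0506
win 1 41 la -0.0252 -0.0154 mean -0.0209
win 2 73 la 0.0119 0.0269 mean 0.0191
win 3 104 la 0.038 0.0582 mean 0.0479
```

View pics/t23.png

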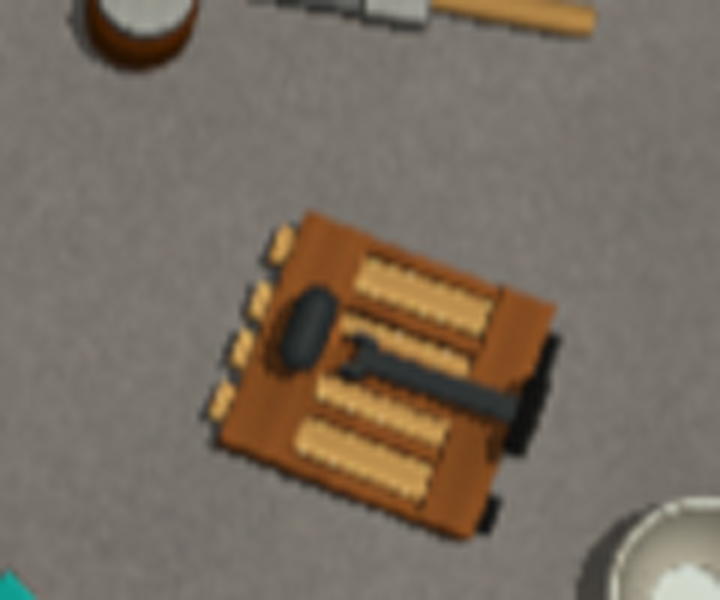

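View pics/s23.png

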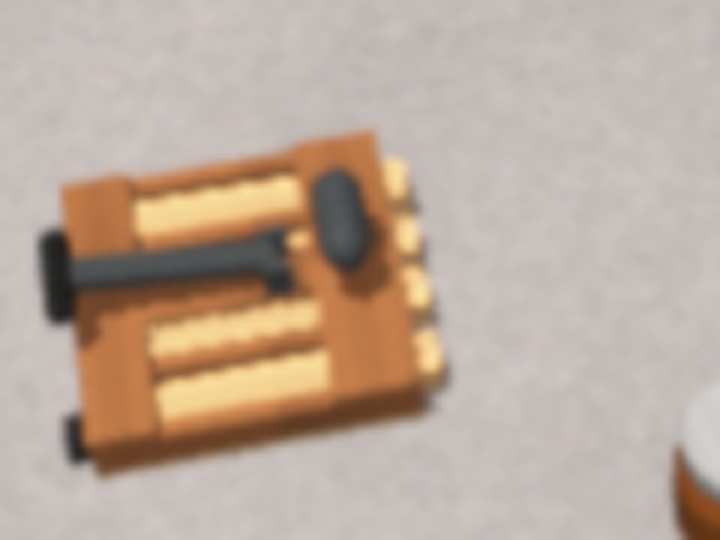

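```bash
sed -i 's/^C=.*/C=np.array([.5058,-.2167]);TH=66.7/' case.py;python3 - <<'E'
from held2 import *
e,y=setc();print(status.observe()["position"])
for n in("top","scene"):
    im=grab(n);W=cloud(im);d=W[...,:2]-C;al=d@e;la=d@y
    hsv=cv2.cvtColor(im["pixels"],cv2.COLOR_RGB2HSV)
    dark=hsv[...,2]<75
    g=dark&(W[...,2]>.038)&(W[...,2]<.11)
    for nm,k in [("handle",g&(al>.025)&(al<.08)&(abs(la)<.05)),("foot",g&(al>-.11)&(al<-.066)&(abs(la)<.05)),("leg",g&(al>-.06)&(al<.02)&(abs(la)<.03))]:
        print(n,nm,k.sum(),"al",np.percentile(al[k],[2,50,98]).round(4),"la",np.percentile(la[k],[2,50,98]).round(4),"z",np.percentile(W[...,2][k],[5,50,95]).round(4))
    k=g&(al>-.06)&(al<.02)&(abs(la)<.03);print("slope",np.degrees(np.arctan(np.polyfit(al[k],W[...,2][k],1)[0])))
    if n=="top":
        m=(W[...,2]>.04)&(W[...,2]<.06)&(W[...,0]>.28)&(W[...,0]<.48)&(W[...,1]<-.31)&(W[...,1]>-.5);print("bowl",cv2.minEnclosingCircle((W[m][:,:2]*1000).astype(np.float32)))
E
```

```text
[0.57429418 0.07072201 0.1041013 ]
top handle 95 al [0.0278 0.0529 0.0642] la [-0.0205  0.0008  0.0217] z [0.0667 0.0768 0.0833]
top foot 61 al [-0.0815 -0.0746 -0.068 ] la [-0.0237 -0.0017  0.0199] z [0.0602 0.0662 0.0712]
top leg 98 al [-0.0575 -0.0169  0.019 ] la [-0.0083 -0.0003  0.0072] z [0.0469 0.0565 0.0655]
slope -8.772274797550368
bowl ((374.10784912109375, -436.3667907714844), 106.75838470458984)
scene handle 34 al [0.0255 0.0604 0.0643] la [-0.0258 -0.0169  0.0083] z [0.0496 0.0722 0.0777]
scene foot 56 al [-0.077  -0.0716 -0.0664] la [-0.0236 -0.0055  0.017 ] z [0.0643 0.068  0.0712]
scene leg 59 al [-0.0578 -0.0213  0.0187] la [-0.0124 -0.0074 -0.0036] z [0.0471 0.0567 0.0642]
slope -9.380981051018686
```

```bash
python3 - <<'E'
from held2 import *
e,y=setc()
p=C-.0758*e-.001*y
rows([*p,.13],pose(e,0));rows([*p,.051],pose(e,0))
E
```

```text
t 32.57 pos [0.574  0.0634 0.1037] |d|mm 364 deg 6.5
ROW [0.0164, -0.4526, 0.0477] [0.029, -0.0036, 0.1045]
t 32.57 pos [0.574  0.0634 0.1037] |d|mm 367 deg 6.5
ROW [0.1145, -0.4419, 0.0482] [0.029, -0.0036, 0.1045]
```

>>> {"api": "step_arm", "payload": {"rows": [[-0.5,-0.02,-0.1,0.02,0.029,-0.004,0.1],[-0.5,0.016,-0.453,0.048,0.029,-0.004,0.104],[-0.5,0.016,-0.453,0.048,0.029,-0.004,0.104],[-0.5,0.016,-0.453,0.048,0.029,-0.004,0.104],[-0.5,0.016,-0.453,0.048,0.029,-0.004,0.104],[-0.5,0.016,-0.453,0.048,0.029,-0.004,0.104],[-0.5,0.016,-0.453,0.048,0.029,-0.004,0.104],[-0.5,0.016,-0.453,0.048,0.029,-0.004,0.104],[-0.5,0.016,-0.453,0.048,0.029,-0.004,0.104],[-0.5,0.016,-0.453,0.048,0.029,-0.004,0.104],[-0.5,0.016,-0.453,0.048,0.029,-0.004,0.104],[-0.5,0.016,-0.453,0.048,0.029,-0.004,0.104]], "newtons": 15}}

```text
clock: 33.57
position: [0.475, -0.2889, 0.1299]
ee_rot: [0.323, 1.547, -0.324]
force: [-0.1, 0.8, 0.8]
width: 0.751
```

```bash
python3 - <<'E'
from held2 import *
e,y=setc()
p=C-.0758*e-.001*y;w=grab("wrist");save(w,"w30.png");print(status.observe()["width"])
W=cloud(w);d=W[...,:2]-C;al=d@e;la=d@y
rows([*p,.051],pose(e,0))
E
```

```text
0.7507894706069884
t 33.62 pos [ 0.4755 -0.2879  0.1298] |d|mm 79 deg 0.2
ROW [0.0985, 0.002, 0.0009] [-0.0032, -0.0006, 0.0004]
```

View pics/w30.png

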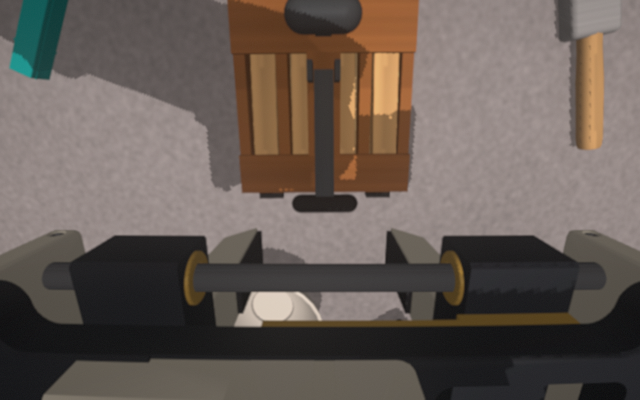

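>>> {"api": "step_arm", "payload": {"rows": [[-0.5,0.05,0.001,0,0,0,0],[-0.5,0.0985,0.002,0.001,0,0,0],[-0.5,0.0985,0.002,0.001,0,0,0],[-0.5,0.0985,0.002,0.001,0,0,0],[1,0.0985,0.002,0.001,0,0,0],[1,0.0985,0.002,0.001,0,0,0],[1,0.0985,0.002,0.001,0,0,0],[1,0.0985,0.002,0.001,0,0,0],[1,0.0985,0.002,0.001,0,0,0]]}}

```text
clock: 34.37
position: [0.4775, -0.2876, 0.0523]
ee_rot: [0.321, 1.545, -0.322]
force: [-0.7, 0.4, 0.6]
width: 0.526
```

```bash
python3 - <<'E'
from held2 import *
e,y=setc();s=status.observe();print(s["width"]*92,s["force"],s["position"])
Rc=pose(e,0)
c0=s["position"]
for t in (.3,.45,.6,.75,.82):
    d=e*(-.097*(np.cos(t)-np.cos(.16)));dz=.097*(np.sin(t)-np.sin(.16))
    v=R.from_rotvec(s["ee_rot"]).as_matrix().T@np.r_[d,dz]/.8
    print(t,v.round(4))
E
```

```text
48.4334999873001 [-0.6966034   0.40303091  0.56887452] [ 0.47752268 -0.28760698  0.05231019]
0.3 [-0.0165  0.0039  0.    ]
0.45 [-0.0334  0.0105  0.    ]
0.6 [-0.0492  0.0196  0.    ]
0.75 [-0.0634  0.0309  0.    ]
0.82 [-0.0694  0.0369 -0.    ]
```

>>> {"api": "step_arm", "payload": {"rows": [[1,-0.0085,0.002,0,0,0,0],[1,-0.0165,0.004,0,0,0,0],[1,-0.025,0.007,0,0,0,0],[1,-0.0334,0.0105,0,0,0,0],[1,-0.0415,0.015,0,0,0,0],[1,-0.0492,0.0196,0,0,0,0],[1,-0.056,0.025,0,0,0,0],[1,-0.0634,0.031,0,0,0,0],[1,-0.067,0.0345,0,0,0,0],[1,-0.067,0.0345,0,0,0,0]]}}

```text
clock: 35.2
position: [0.4884, -0.2615, 0.106]
ee_rot: [0.32, 1.546, -0.322]
force: [-3.7, -3.8, 4.0]
width: 0.528
```

```bash
python3 - <<'E'
from held2 import *
e,y=setc();s=status.observe();print(s["width"]*92,s["force"],s["position"])
im=grab("scene");save(im,"s31.png",(180,150,340,280),5)
E
```

```text
48.61105165808392 [-3.74276895 -3.82982499  3.98656021] [ 0.48844845 -0.26146969  0.10600887]
```

View pics/s31.png

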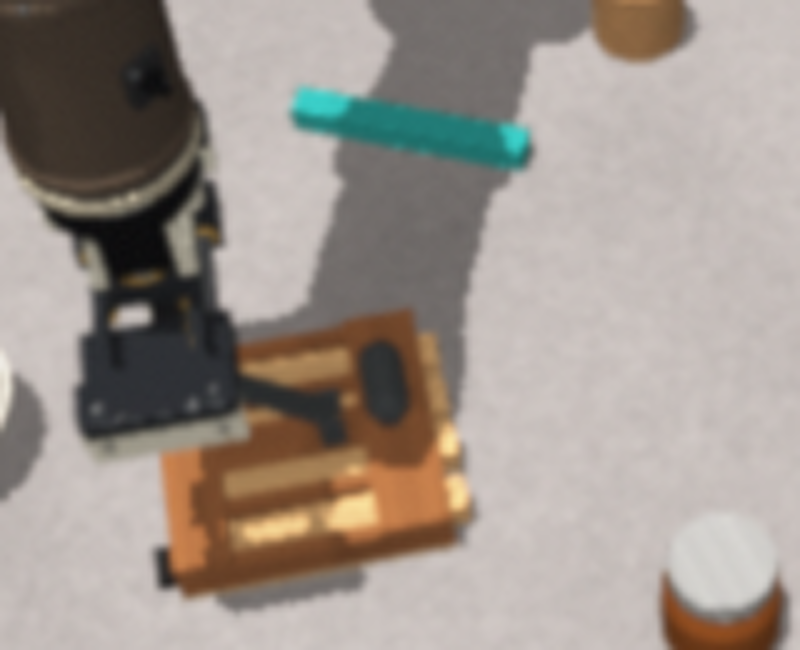

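>>> {"api": "step_arm", "payload": {"rows": [[1,0.003,-0.001,0,0,0,0],[1,0.003,-0.001,0,0,0,0],[-0.5,0.003,-0.001,0,0,0,0],[-0.5,0.003,-0.001,0,0,0,0],[-0.5,0.003,-0.001,0,0,0,0],[-0.5,0.003,-0.001,0,0,0,0],[-0.5,-0.06,-0.001,0,0,0,0],[-0.5,-0.1,0,0,0,0,0],[-0.5,-0.1,0.1,0,0,0,0],[-0.5,-0.1,0.2,0,0,0,0],[-0.5,-0.1,0.3,0,0,0,0],[-0.5,-0.1,0.3,0,0,0,0]]}}

```text
clock: 36.25
position: [0.5553, -0.1066, 0.1852]
ee_rot: [0.321, 1.546, -0.321]
force: [0.4, -0.5, -1.1]
width: 0.75
```

```bash
python3 - <<'E'
from held2 import *
e,y=setc();s=status.observe();print(s["width"]*92,s["position"])
im=grab("top");casefit3(im);stub(im);save(im,"t32.png",(330,140,450,240),6)
W=cloud(im);d=W[...,:2]-C;al=d@e;la=d@y;dark=cv2.cvtColor(im["pixels"],cv2.COLOR_RGB2HSV)[...,2]<75
k=dark&(al>-.1)&(al<.0)&(abs(la)<.04)&(W[...,2]>.05)&(W[...,2]<.15)
print(np.percentile(W[...,2][k],[50,95]));k2=k&(W[...,2]>.11);print("foot",al[k2].mean(),la[k2].mean(),W[...,2][k2].max())
k=dark&(al>.03)&(al<.08)&(abs(la)<.05)&(W[...,2]>.05)&(W[...,2]<.1)
print("handle",np.percentile(al[k],[5,95]),np.percentile(la[k],[3,97]),np.percentile(W[...,2][k],[90]))
E
```

```text
69.00293277162066 [ 0.55525181 -0.10664913  0.18518088]
case3 [ 494.1 -245.8] [ 89.  140.8] 68.57
win 0 61 la -0.0622 -0.0422 mean -0.052
win 1 11 la -0.0268 -0.021 mean -0.0238
win 2 25 la 0.011 0.025 mean 0.0181
win 3 22 la 0.0377 0.0567 mean 0.0465
[0.11107947 0.12086259]
foot -0.05137343170764879 -0.0013605689075466367 0.12439779454989841Traceback (most recent call last):
  File "<stdin>", line 8, in <module>
    return _quantile_unchecked(
        a, q, axis, out, overwrite_input, method, keepdims, weights)
    return _ureduce(a,
                    func=_quantile_ureduce_func,
    ...<5 lines>...
                    overwrite_input=overwrite_input,
                    method=method)
    r = func(a, **kwargs)
    result = _quantile(arr,
                       quantiles=q,
    ...<2 lines>...
                       out=out,
                       weights=wgt)
    slices_having_nans = np.isnan(arr[-1, ...])
                                  ~~~^^^^^^^^^
IndexError: index -1 is out of bounds for axis 0 with size 0
```

View pics/t32.png

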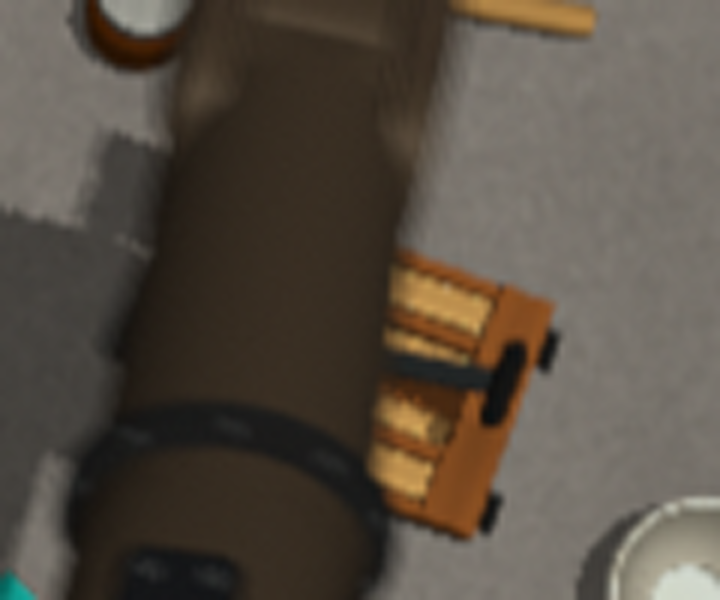

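```bash
python3 - <<'E'
from held2 import *
e,y=setc()
p=C+.052*e
rows([*p,.15],pose(e,0));rows([*p,.056],pose(e,0))
W=np.load("W.npy");m=(W[...,2]>.04)&(W[...,2]<.06);u,v=np.meshgrid(np.arange(640),np.arange(400));m&=(abs(u-447)<25)&(abs(v-239)<25)
print("bowl",cv2.minEnclosingCircle((W[m][:,:2]*1000).astype(np.float32)))
E
```

```text
t 36.3 pos [ 0.559  -0.0959  0.1846] |d|mm 87 deg 0.5
ROW [0.0427, -0.1002, -0.0021] [0.0075, -0.0003, -0.0051]
t 36.3 pos [ 0.559  -0.0959  0.1846] |d|mm 151 deg 0.5
ROW [0.1602, -0.1009, -0.0021] [0.0075, -0.0003, -0.0051]
bowl ((399.3294677734375, -400.44012451171875), 81.7772216796875)
```

>>> {"api": "step_arm", "payload": {"rows": [[-0.5,0.042,-0.1,-0.002,0.007,0,-0.005],[-0.5,0.042,-0.1,-0.002,0.007,0,-0.005],[-0.5,0.042,-0.1,-0.002,0.007,0,-0.005],[-0.5,0.042,-0.1,-0.002,0.007,0,-0.005],[-0.5,0.042,-0.1,-0.002,0.007,0,-0.005]]}}

```text
clock: 36.72
position: [0.5212, -0.1817, 0.1511]
ee_rot: [0.324, 1.547, -0.332]
force: [0.1, 0.5, -0.6]
width: 0.751
```

```bash
python3 - <<'E'
from held2 import *
e,y=setc()
w=grab("wrist");save(w,"w33.png");W=cloud(w)
d=W[...,:2]-C;al=d@e;la=d@y;v=w["pixels"].max(-1)
k=(v<90)&(al>.03)&(al<.08)&(abs(la)<.04)&(W[...,2]>.06)&(W[...,2]<.09)
if k.sum()>5: print(k.sum(),np.percentile(al[k],[3,97]),np.percentile(la[k],[2,98]),np.percentile(W[...,2][k],95))
p=C+.052*e
rows([*p,.056],pose(e,0))
E
```

```text
1602 [0.0452697  0.06474071] [-0.02318671  0.02095297] 0.0793163068399959
t 36.77 pos [ 0.5218 -0.181   0.1513] |d|mm 96 deg 0.6
ROW [0.1191, 0.0167, -0.0009] [-0.0094, 0.0002, 0.005]
```

View pics/w33.png

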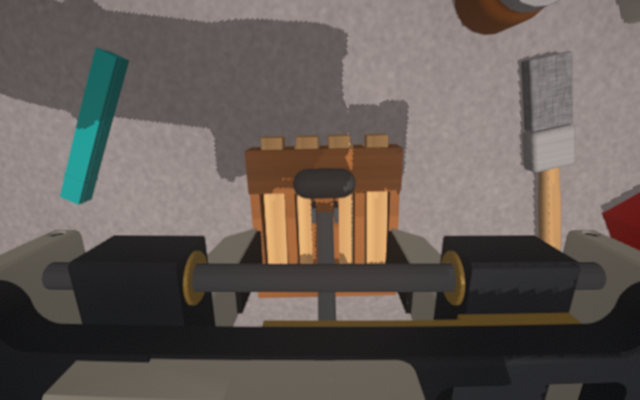

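>>> {"api": "step_arm", "payload": {"rows": [[-0.5,0.05,0.012,0,-0.009,0,0.005],[-0.5,0.09,0.0167,-0.001,-0.009,0,0.005],[-0.5,0.119,0.0167,-0.001,-0.009,0,0.005],[-0.5,0.119,0.0167,-0.001,-0.009,0,0.005],[-0.5,0.119,0.0167,-0.001,-0.009,0,0.005],[1,0.119,0.0167,-0.001,-0.009,0,0.005],[1,0.119,0.0167,-0.001,-0.009,0,0.005],[1,0.119,0.0167,-0.001,-0.009,0,0.005],[1,0.119,0.0167,-0.001,-0.009,0,0.005]], "newtons": 40}}

```text
clock: 37.52
position: [0.5266, -0.1699, 0.0573]
ee_rot: [0.319, 1.545, -0.32]
force: [-0.5, 0.9, 8.1]
width: 0.519
```

```bash
python3 - <<'E'
from held2 import *
e,y=setc();s=status.observe();print(s["width"]*92,s["force"],s["position"],((s["position"][:2]-C)@e,(s["position"][:2]-C)@y))
rows(s["position"]+np.r_[e*.10,0],R.from_rotvec(s["ee_rot"]).as_matrix())
E
```

```text
47.73890367305609 [-0.46929339  0.87034085  8.10007161] [ 0.52663771 -0.1698706   0.0572966 ] (np.float64(0.05125255259683549), np.float64(-0.0006151639911603571))
t 37.52 pos [ 0.5266 -0.1699  0.0573] |d|mm 100 deg 0.0
ROW [-0.0, 0.125, -0.0001] [0.0, 0.0, 0.0]
```

>>> {"api": "step_arm", "payload": {"rows": [[1,0,0.006,0,0,0,0],[1,0,0.016,0,0,0,0],[1,0,0.028,0,0,0,0],[1,0,0.042,0,0,0,0],[1,0,0.056,0,0,0,0],[1,0,0.07,0,0,0,0],[1,0,0.084,0,0,0,0],[1,0,0.097,0,0,0,0],[1,0,0.108,0,0,0,0],[1,0,0.117,0,0,0,0],[1,0,0.123,0,0,0,0],[1,0,0.125,0,0,0,0]]}}

```text
clock: 38.52
position: [0.5658, -0.0805, 0.0573]
ee_rot: [0.318, 1.545, -0.324]
force: [-3.8, -9.4, 11.4]
width: 0.521
```

```bash
python3 - <<'E'
from held2 import *
s=status.observe();print(s["width"]*92,s["force"],s["position"])
im=grab("top");save(im,"t34.png",(300,130,480,280),4)
im=grab("scene");save(im,"s34.png",(180,150,340,280),5)
E
```

```text
47.88822718028576 [-3.75448859 -9.40767311 11.35981995] [ 0.56584419 -0.08053005  0.0573279 ]
```

View pics/t34.png

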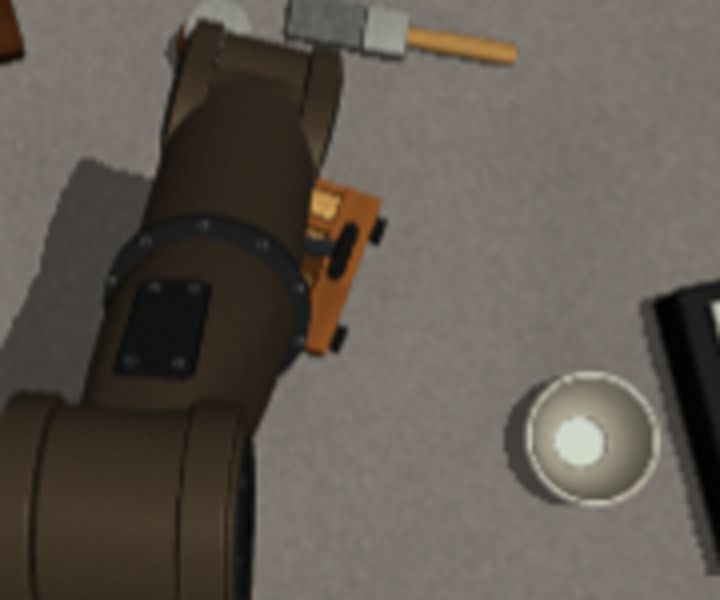

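View pics/s34.png

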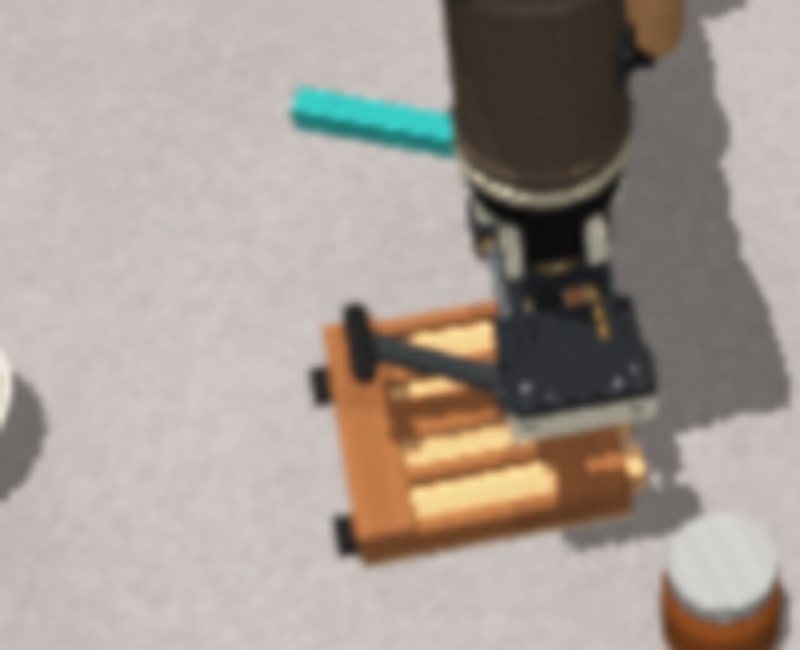

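```bash
cat > tip.py <<'E'
from case import *
import json,os
F="tip.json"
def init():
    s=status.observe();e,y=setc();Rc=R.from_rotvec(s["ee_rot"]).as_matrix()
    bar=s["position"]-.0113*Rc[:,0]
    toe=bar-np.r_[.139*e,.068]
    json.dump(dict(toe=toe.tolist()),open(F,"w"));print("bar",bar.round(4),"toe",toe.round(4))
def plan(a0,a1,n,tau0,tau1):
    toe=np.array(json.load(open(F))["toe"]);s=status.observe();Rc=R.from_rotvec(s["ee_rot"]).as_matrix();e,y=setc();E3=np.r_[e,0]
    print("pos",s["position"].round(4),"f",s["force"].round(1),"w",round(s["width"]*92,1),"j",s["joints"].round(2))
    for i in range(1,n+1):
        a=np.radians(26.1+a0+(a1-a0)*i/n);t=tau0+(tau1-tau0)*i/n
        Rt=pose(e,t);bar=toe+.1548*(np.cos(a)*E3+np.sin(a)*np.array([0,0,1]))
        p=bar+.0113*Rt[:,0]
        d=Rc.T@(p-s["position"])/.8;r=R.from_matrix(Rc.T@Rt).as_rotvec()/np.radians(60)
        print([1]+[round(float(v),3) for v in d]+[round(float(v),3) for v in r])
E
sed -i 's/^C=.*/C=np.array([.5455,-.1276]);TH=66.5/' case.py; python3 - <<'E'
from tip import *
init();plan(0,20,8,0,0)
E
```

```text
bar [ 0.5658 -0.0805  0.0686] toe [ 0.5104 -0.208   0.0006]
pos [ 0.5658 -0.0805  0.0573] f [-2.7 -6.3  8.8] w 47.9 j [-0.18  0.55  0.31  1.9  -0.24  0.72 -0.13]
[1, -0.008, -0.004, -0.0, 0.001, 0.003, 0.002]
[1, -0.015, -0.008, -0.0, 0.001, 0.003, 0.002]
[1, -0.022, -0.013, 0.0, 0.001, 0.003, 0.002]
[1, -0.029, -0.017, 0.0, 0.001, 0.003, 0.002]
[1, -0.036, -0.023, 0.0, 0.001, 0.003, 0.002]
[1, -0.042, -0.028, 0.0, 0.001, 0.003, 0.002]
[1, -0.048, -0.034, 0.0, 0.001, 0.003, 0.002]
[1, -0.054, -0.04, 0.0, 0.001, 0.003, 0.002]
```

>>> {"api": "step_arm", "payload": {"rows": [[1,0,0,0,0,0,0],[1,-0.008,-0.004,0,0,0,0],[1,-0.015,-0.008,0,0,0,0],[1,-0.022,-0.013,0,0,0,0],[1,-0.029,-0.017,0,0,0,0],[1,-0.036,-0.023,0,0,0,0],[1,-0.042,-0.028,0,0,0,0],[1,-0.048,-0.034,0,0,0,0],[1,-0.054,-0.04,0,0,0,0],[1,-0.054,-0.04,0,0,0,0]], "newtons": 20}}

```text
clock: 39.45
position: [0.5529, -0.1083, 0.1003]
ee_rot: [0.32, 1.546, -0.321]
force: [-0.3, 3.1, -2.5]
width: 0.531
```

```bash
python3 - <<'E'
from tip import *
plan(20,45,9,0,-5)
im=grab("scene");save(im,"s35.png",(180,150,340,280),5)
E
```

```text
pos [ 0.5529 -0.1083  0.1003] f [-0.3  3.1 -2.5] w 48.9 j [-0.15  0.48  0.34  1.89 -0.22  0.8  -0.1 ]
[1, -0.007, -0.008, 0.001, 0.001, 0.001, 0.01]
[1, -0.013, -0.015, 0.001, 0.001, 0.001, 0.019]
[1, -0.019, -0.022, 0.001, 0.001, 0.001, 0.028]
[1, -0.024, -0.03, 0.001, 0.001, 0.001, 0.037]
[1, -0.029, -0.038, 0.001, 0.001, 0.001, 0.047]
[1, -0.033, -0.046, 0.001, 0.001, 0.001, 0.056]
[1, -0.037, -0.054, 0.001, 0.001, 0.001, 0.065]
[1, -0.041, -0.063, 0.001, 0.001, 0.001, 0.074]
[1, -0.044, -0.072, 0.001, 0.001, 0.001, 0.084]
```

View pics/s35.png

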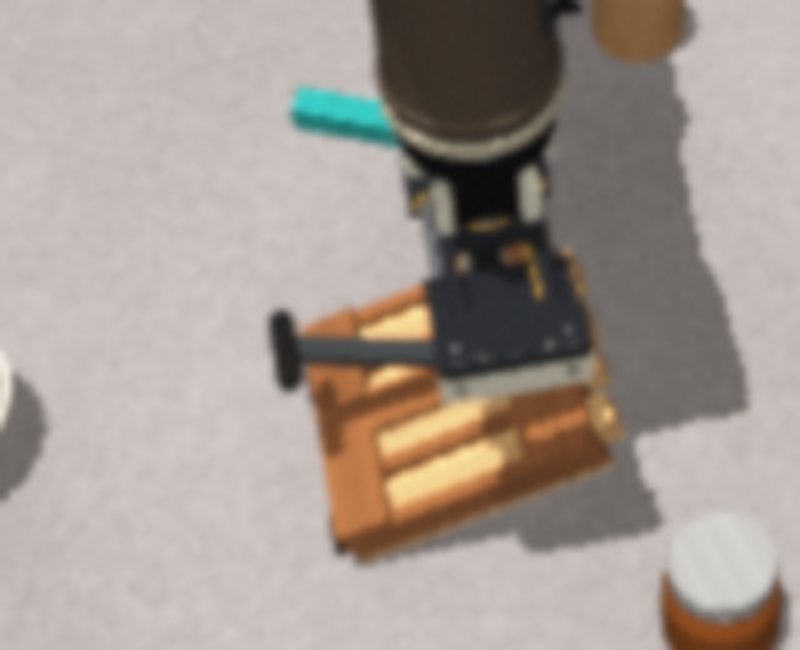

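Tipping works (about 20°); continue.

>>> {"api": "step_arm", "payload": {"rows": [[1,-0.007,-0.008,0,0,0,0.01],[1,-0.013,-0.015,0.001,0,0,0.019],[1,-0.019,-0.022,0.001,0,0,0.028],[1,-0.024,-0.03,0.001,0,0,0.037],[1,-0.029,-0.038,0.001,0,0,0.047],[1,-0.033,-0.046,0.001,0,0,0.056],[1,-0.037,-0.054,0.001,0,0,0.065],[1,-0.041,-0.063,0.001,0,0,0.074],[1,-0.044,-0.072,0.001,0,0,0.084],[1,-0.044,-0.072,0.001,0,0,0.084]]}}

```text
clock: 40.33
position: [0.5303, -0.1629, 0.1355]
ee_rot: [0.388, 1.526, -0.253]
force: [0.4, 5.0, 4.2]
width: 0.526
```

```bash
python3 - <<'E'
from tip import *
plan(45,70,9,-5,-12)
im=grab("scene");save(im,"s36.png",(180,150,340,280),5)
E
```

```text
pos [ 0.5303 -0.1629  0.1355] f [0.4 5.  4.2] w 48.4 j [ 0.03  0.42  0.31  1.89 -0.28  0.86  0.09]
[1, -0.004, -0.006, -0.0, -0.0, 0.002, 0.012]
[1, -0.007, -0.015, -0.0, -0.0, 0.002, 0.025]
[1, -0.01, -0.024, -0.0, -0.0, 0.002, 0.038]
[1, -0.012, -0.032, -0.0, -0.0, 0.002, 0.051]
[1, -0.014, -0.041, -0.0, -0.0, 0.002, 0.064]
[1, -0.015, -0.051, -0.0, -0.0, 0.002, 0.077]
[1, -0.016, -0.06, -0.0, -0.0, 0.002, 0.09]
[1, -0.017, -0.069, -0.0, -0.0, 0.002, 0.103]
[1, -0.017, -0.078, -0.0, -0.0, 0.002, 0.116]
```

View pics/s36.png

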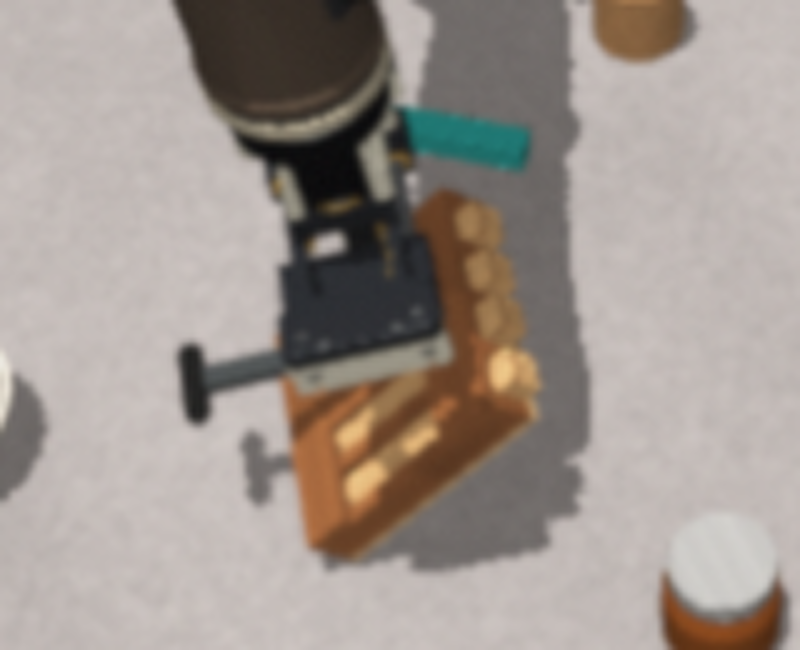

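>>> {"api": "step_arm", "payload": {"rows": [[1,-0.004,-0.006,0,0,0,0.012],[1,-0.007,-0.015,0,0,0.002,0.025],[1,-0.01,-0.024,0,0,0.002,0.038],[1,-0.012,-0.032,0,0,0.002,0.051],[1,-0.014,-0.041,0,0,0.002,0.064],[1,-0.015,-0.051,0,0,0.002,0.077],[1,-0.016,-0.06,0,0,0.002,0.09],[1,-0.017,-0.069,0,0,0.002,0.103],[1,-0.017,-0.078,0,0,0.002,0.116],[1,-0.017,-0.078,0,0,0.002,0.116]]}}

```text
clock: 41.22
position: [0.5044, -0.2223, 0.1427]
ee_rot: [0.479, 1.499, -0.16]
force: [-0.7, 1.0, 4.3]
width: 0.528
```

```bash
python3 - <<'E'
from tip import *
plan(70,92,9,-12,-20)
im=grab("scene");save(im,"s37.png",(160,150,320,280),5)
E
```

```text
pos [ 0.5044 -0.2223  0.1427] f [-0.7  1.   4.3] w 48.5 j [ 0.25  0.43  0.28  1.87 -0.4   0.92  0.35]
[1, -0.001, -0.006, -0.0, -0.001, -0.0, 0.017]
[1, -0.002, -0.014, -0.0, -0.001, -0.0, 0.031]
[1, -0.002, -0.022, -0.0, -0.001, -0.0, 0.046]
[1, -0.001, -0.03, -0.0, -0.001, -0.0, 0.061]
[1, -0.0, -0.038, -0.0, -0.001, -0.0, 0.076]
[1, 0.001, -0.046, -0.0, -0.001, -0.0, 0.091]
[1, 0.002, -0.054, -0.0, -0.001, -0.0, 0.106]
[1, 0.004, -0.062, -0.0, -0.001, -0.0, 0.12]
[1, 0.006, -0.07, -0.0, -0.001, -0.0, 0.135]
```

View pics/s37.png

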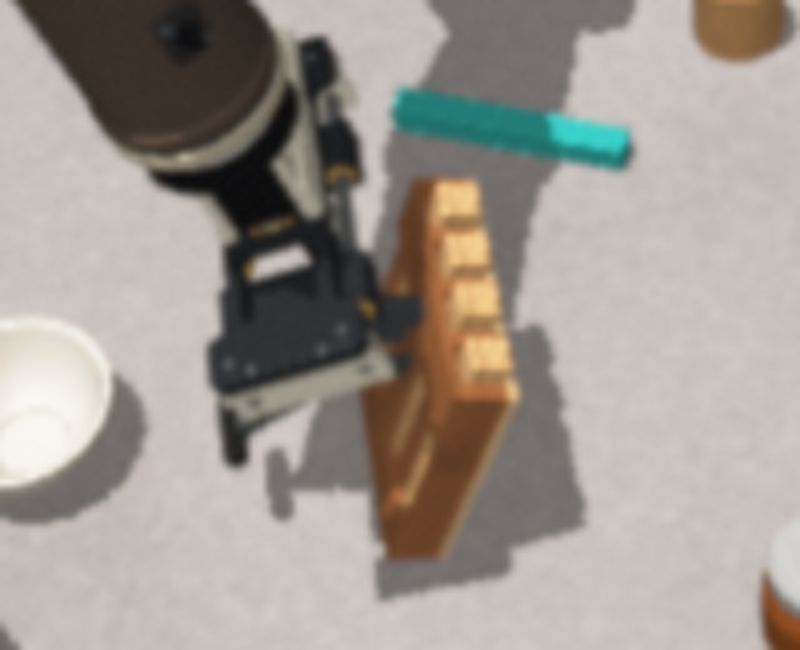

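>>> {"api": "step_arm", "payload": {"rows": [[1,-0.001,-0.006,0,0,0,0.017],[1,-0.002,-0.014,0,0,0,0.031],[1,-0.002,-0.022,0,0,0,0.046],[1,-0.001,-0.03,0,0,0,0.061],[1,0,-0.038,0,0,0,0.076],[1,0.001,-0.046,0,0,0,0.091],[1,0.002,-0.054,0,0,0,0.106],[1,0.004,-0.062,0,0,0,0.12],[1,0.006,-0.07,0,0,0,0.135],[1,0.006,-0.07,0,0,0,0.135]]}}

```text
clock: 42.1
position: [0.4839, -0.272, 0.1263]
ee_rot: [0.581, 1.459, -0.05]
force: [-0.1, -5.6, 8.6]
width: 0.529
```

```bash
python3 - <<'E'
from tip import *
plan(92,108,9,-20,-25)
im=grab("scene");save(im,"s38.png",(160,150,320,280),5)
E
```

```text
pos [ 0.4839 -0.272   0.1263] f [-0.1 -5.6  8.6] w 48.7 j [ 0.47  0.5   0.23  1.83 -0.54  0.99  0.61]
[1, 0.001, -0.005, -0.002, -0.001, 0.001, 0.011]
[1, 0.002, -0.011, -0.002, -0.001, 0.001, 0.02]
[1, 0.003, -0.017, -0.002, -0.001, 0.001, 0.03]
[1, 0.005, -0.023, -0.002, -0.001, 0.001, 0.039]
[1, 0.006, -0.028, -0.002, -0.001, 0.001, 0.048]
[1, 0.008, -0.034, -0.002, -0.001, 0.001, 0.057]
[1, 0.01, -0.039, -0.002, -0.001, 0.001, 0.067]
[1, 0.012, -0.045, -0.002, -0.001, 0.001, 0.076]
[1, 0.015, -0.05, -0.002, -0.001, 0.001, 0.085]
```

View pics/s38.png

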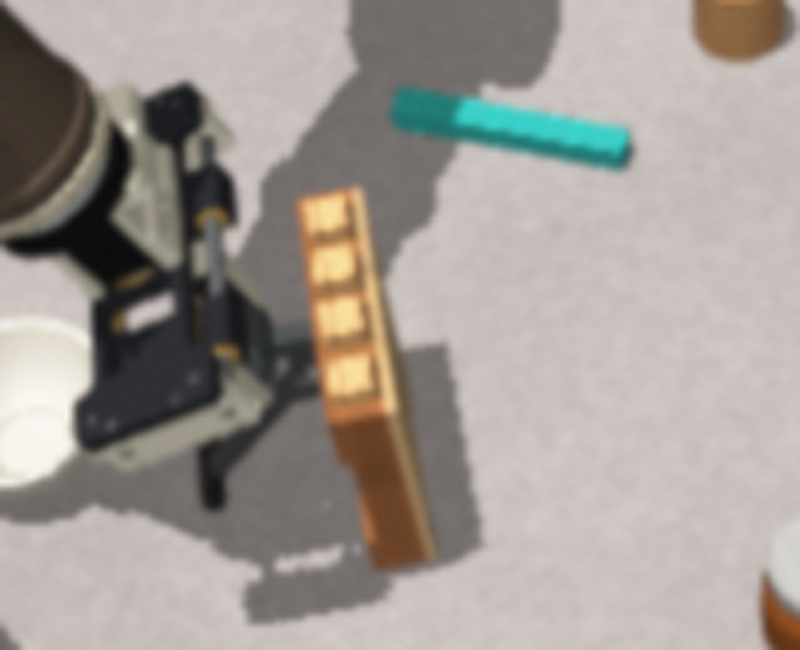

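>>> {"api": "step_arm", "payload": {"rows": [[1,0.001,-0.005,0,0,0,0.011],[1,0.002,-0.011,-0.001,0,0,0.02],[1,0.003,-0.017,-0.002,0,0,0.03],[1,0.005,-0.023,-0.002,0,0,0.039],[1,0.006,-0.028,-0.002,0,0,0.048],[1,0.008,-0.034,-0.002,0,0,0.057],[1,0.01,-0.039,-0.002,0,0,0.067],[1,0.01,-0.039,-0.002,0,0,0.067]]}}

```text
clock: 42.82
position: [0.4727, -0.297, 0.1085]
ee_rot: [0.63, 1.435, 0.002]
force: [0.5, -10.0, 9.3]
width: 0.529
```

```bash
python3 - <<'E'
from tip import *
plan(104.4,108,3,-24,-25)
im=grab("scene");save(im,"s39.png",(160,150,320,280),5)
im=grab("top");save(im,"t39.png",(320,150,480,270),5)
E
```

```text
pos [ 0.4727 -0.297   0.1085] f [  0.5 -10.    9.3] w 48.7 j [ 0.58  0.55  0.21  1.81 -0.59  1.02  0.73]
[1, 0.002, -0.003, -0.001, -0.0, 0.004, 0.009]
[1, 0.003, -0.007, -0.001, -0.0, 0.004, 0.015]
[1, 0.005, -0.011, -0.001, -0.0, 0.004, 0.021]
```

View pics/s39.png

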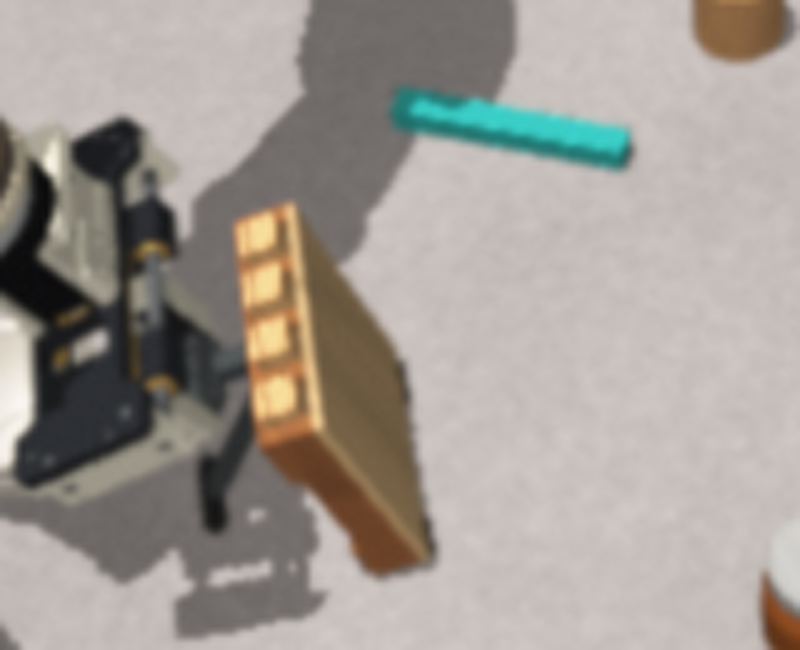

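View pics/t39.png

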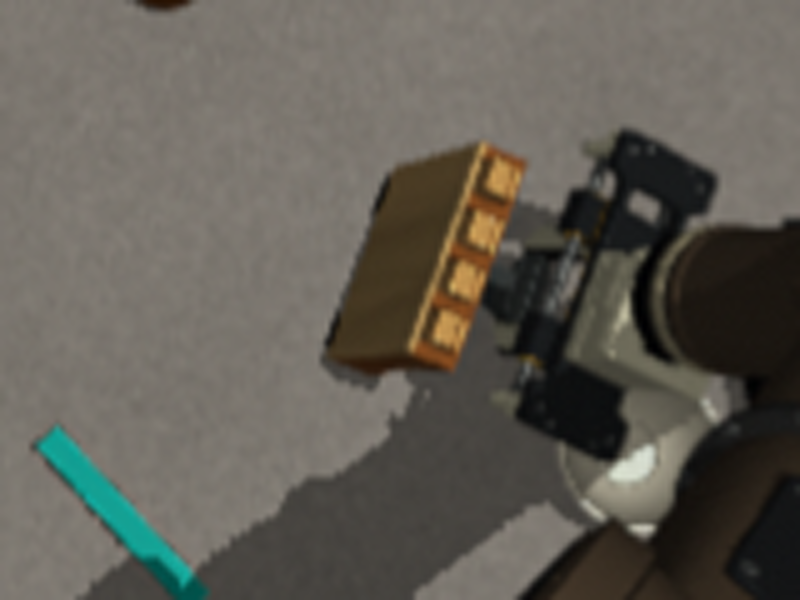

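```bash
cat > stand.py <<'E'
from case import *
def check():
    for n in("top","scene"):
        im=grab(n);W=cloud(im);hsv=cv2.cvtColor(im["pixels"],cv2.COLOR_RGB2HSV).astype(int)
        s=(W[...,0]>.42)&(W[...,0]<.62)&(W[...,1]>-.32)&(W[...,1]<-.15)
        m=s&(W[...,2]>.02)&(W[...,2]<.14)&(hsv[...,0]>8)&(hsv[...,0]<25)&(hsv[...,1]>70)
        p=W[m];p=p[~np.isnan(p).any(1)]
        # RANSAC plane
        rng=np.random.default_rng(0);best=None
        for _ in range(400):
            q=p[rng.choice(len(p),3,False)];nn=np.cross(q[1]-q[0],q[2]-q[0]);L=np.linalg.norm(nn)
            if L<1e-6: continue
            nn/=L;inl=abs((p-q[0])@nn)<.0025
            if best is None or inl.sum()>best.sum():best=inl
        q=p[best];c=q.mean(0);nn=np.linalg.svd(q-c)[2][2];nn*=np.sign(nn[1])
        print(n,len(p),best.sum(),"normal",nn.round(3),"lean rad",round(float(np.arcsin(nn[2])),3),"az",np.degrees(np.arctan2(nn[1],nn[0])).round(1))
        dk=(W[...,0]>.38)&(W[...,0]<.56)&(W[...,1]>-.42)&(W[...,1]<-.27)&(W[...,2]>.006)&(W[...,2]<.05)&(hsv[...,2]<70)
        if dk.sum()>5: print("  foot-ish",dk.sum(),np.nanpercentile(W[dk],[5,50,95],axis=0).round(3).tolist())
E
python3 -c "
from stand import *
check()"
```

```text
top 565 491 normal [0.372 0.9   0.228] lean rad 0.23 az 67.5
  foot-ish 6 [[0.407, -0.313, 0.007], [0.447, -0.304, 0.012], [0.468, -0.297, 0.04]]
scene 870 604 normal [0.377 0.898 0.229] lean rad 0.231 az 67.2
  foot-ish 87 [[0.451, -0.321, 0.01], [0.474, -0.309, 0.018], [0.486, -0.296, 0.047]]
```

>>> {"api": "step_arm", "payload": {"rows": [[1,0.002,-0.003,0,0,0,0.009],[1,0.0035,-0.007,-0.001,0,0,0.015],[1,0.0035,-0.007,-0.001,0,0,0.015],[1,0.0035,-0.007,-0.001,0,0,0.015]], "newtons": 10}}

```text
clock: 43.35
position: [0.4708, -0.2955, 0.1035]
ee_rot: [0.643, 1.434, 0.022]
force: [2.7, -0.5, 4.6]
width: 0.535
```

```bash
python3 -c "
from stand import *
print(status.observe()['force'])
check()"
```

```text
[ 2.68408572 -0.51385076  4.64494422]
top 644 561 normal [0.356 0.891 0.28 ] lean rad 0.284 az 68.2
scene 974 707 normal [0.365 0.887 0.282] lean rad 0.286 az 67.7
  foot-ish 91 [[0.449, -0.322, 0.01], [0.473, -0.311, 0.017], [0.486, -0.295, 0.046]]
```

>>> {"api": "step_arm", "payload": {"rows": [[-0.15,0.0035,-0.007,-0.001,0,0,0.015],[-0.3,0,0,0,0,0,0],[-0.4,0,0,0,0,0,0],[-0.4,0,0,0,0,0,0]]}}

```text
clock: 43.78
position: [0.4696, -0.2941, 0.1031]
ee_rot: [0.643, 1.436, 0.023]
force: [0.2, 0.2, 0.1]
width: 0.694
```

```bash
python3 -c "
from stand import *
s=status.observe();print(s['force'],s['width']*92)
check()"
```

```text
[0.24053495 0.15219068 0.14996786] 63.82769479419452
top 640 543 normal [0.37  0.887 0.276] lean rad 0.28 az 67.4
  foot-ish 12 [[0.406, -0.321, 0.006], [0.458, -0.308, 0.012], [0.476, -0.293, 0.048]]
scene 972 708 normal [0.373 0.885 0.279] lean rad 0.283 az 67.1
  foot-ish 85 [[0.452, -0.322, 0.011], [0.472, -0.311, 0.017], [0.484, -0.296, 0.046]]
```

>>> {"api": "step_arm", "payload": {"rows": [[-0.4,-0.02,0,0,0,0,0],[-0.4,-0.06,0,0,0,0,0],[-0.4,-0.1,0,0,0,0,0],[-0.4,-0.15,0,0,0,0,0],[-0.4,-0.2,0,0,0,0,0],[-0.4,-0.2,-0.1,0,0,0,0],[-0.4,-0.2,-0.1,0,0,0,0],[-0.4,-0.2,-0.1,0,0,0,0]]}}

```text
clock: 44.55
position: [0.409, -0.4297, 0.2112]
ee_rot: [0.648, 1.438, 0.013]
force: [-0.6, 0.3, -0.3]
width: 0.702
```

```bash
python3 -c "
from stand import *
s=status.observe();print(s['force'],s['position'],s['dq'].round(3).max())
check()
im=grab('scene');save(im,'s40.png',(140,130,340,290),4)
im=grab('top');save(im,'t40.png')
W=cloud(im);W0=np.load('W.npy')
"
```

```text
[-0.55815502  0.34201296 -0.28009261] [ 0.40904626 -0.42968663  0.21122231] 0.042
top 645 554 normal [0.366 0.889 0.276] lean rad 0.28 az 67.6
  foot-ish 32 [[0.4, -0.372, 0.006], [0.455, -0.31, 0.011], [0.467, -0.294, 0.029]]
scene 971 706 normal [0.374 0.884 0.28 ] lean rad 0.284 az 67.1
  foot-ish 64 [[0.453, -0.321, 0.009], [0.472, -0.31, 0.017], [0.482, -0.299, 0.042]]
```

View pics/s40.png

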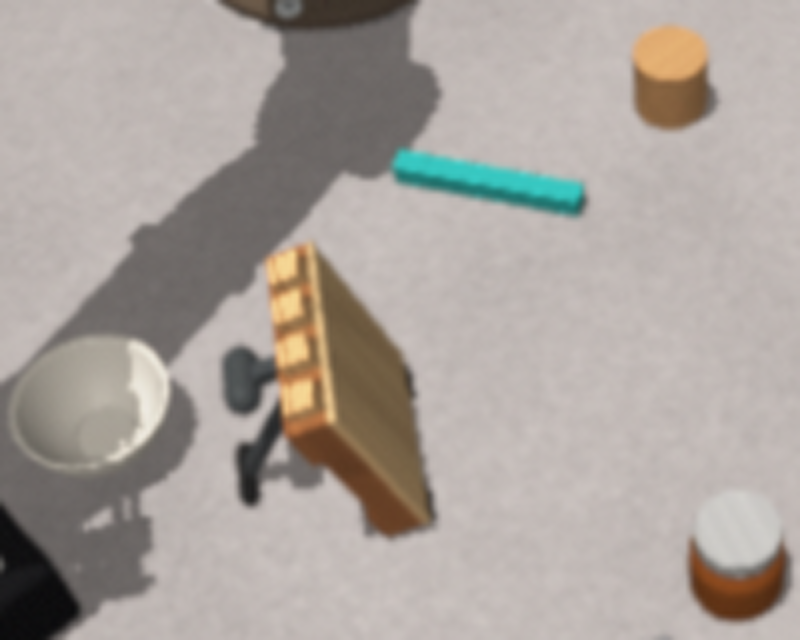

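View pics/t40.png

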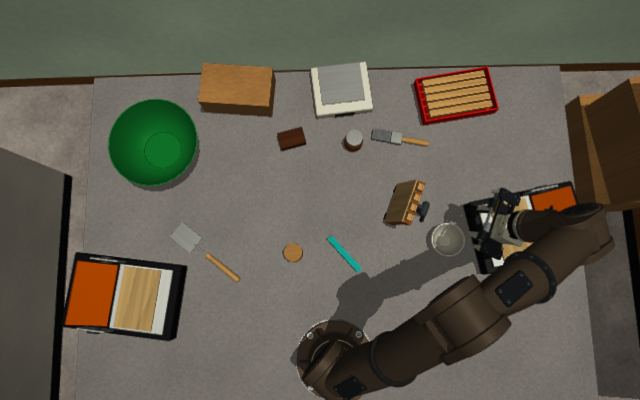

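>>> {"api": "step_arm", "payload": {"rows": [[-0.4,-0.05,0,0,0,0,0],[-0.4,-0.05,0,0,0,0,0],[-0.4,-0.05,0,0,0,0,0],[-0.4,-0.05,0,0,0,0,0]]}}

```text
clock: 45.08
position: [0.4088, -0.4384, 0.2511]
ee_rot: [0.642, 1.434, 0.024]
force: [0.4, 1.2, -0.1]
width: 0.698
```

```bash
python3 -c "
from stand import *
check();s=status.observe();print(s['force'],s['clock'])
print(arm.sign_off())"
```

```text
top 643 560 normal [0.369 0.887 0.277] lean rad 0.28 az 67.4
  foot-ish 27 [[0.405, -0.377, 0.007], [0.452, -0.311, 0.011], [0.462, -0.304, 0.02]]
scene 968 701 normal [0.373 0.885 0.281] lean rad 0.285 az 67.2
  foot-ish 66 [[0.456, -0.32, 0.011], [0.472, -0.31, 0.017], [0.483, -0.297, 0.048]]
[ 0.78251984  0.09460156 -0.74957395] 45.1833
the job is handed in; nothing more can be done
None
```

I slid all four boxes home in their own bays and unfolded the leg to its stop. Then I dragged the case about 10 cm away from the bowl, tipped it up by the handle, let go and handed in at 45 s.

**Last checks:**
- The case stands on its own, leaning 0.28 rad by both cameras. That is within 0.14 to 0.38 but a little more than the nominal 0.26.
- All four box ends still show at the mouth.
- The gripper was clear of everything, with near-zero force.
- In the final top picture the bystanders and the turquoise look-alike appear where they started. I only measured the jar's position, and that was during the first insertion.
- I did not measure the foot and toe heights directly. That they rest on the table follows from the case standing unsupported at a steady lean. Before tipping, the foot's height put the leg at its stop.

**What went wrong on the way:**
- On its first try, the second box's tip drooped onto the bay lip and pushed the case about 3 cm. I re-aimed and it went in.
- That left the first box too far out, so I pushed it home again.
- The third box had been knocked about 3 cm aside before I reached it, so I found it again with the wrist camera.

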